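# Gauge two spindle spacers and clip each into its stand

## Task

Two look-alike spindle spacers stand on the rubber pads: one is low enough to pass under the red step of the gauge, the other is too high. Before parking either of them, stand one on the gauge's foot and feel it against the step; then push each upright into its stand, the low one under the blue roof and the high one under the yellow roof, until the ball clicks into its dimple and it is fully home. Let go, and leave the other things on the table where they are.

Things in the scene. Friction and masses are not known exactly. Their poses are not given: they have to be found in the camera images.
- pad_a: rubber pad with a green ring, 60 x 60 x 5 mm, fixed; origin at the centre of its underside. A spacer stands upright on its centre at the start: cylinder 28 mm in diameter, dark steel, its top 8 mm a brass cap 24 mm wide with a 9 mm dimple in the top; 0.14 to 0.28 kg. One spacer is 54 mm high, the other 58 mm; which pad has which varies and is not told
- pad_b: rubber pad with a green ring, 60 x 60 x 5 mm, fixed; origin at the centre of its underside. A spacer stands upright on its centre at the start: cylinder 28 mm in diameter, dark steel, its top 8 mm a brass cap 24 mm wide with a 9 mm dimple in the top; 0.14 to 0.28 kg. One spacer is 54 mm high, the other 58 mm; which pad has which varies and is not told
- gauge: height gauge with a red column and step arm, fixed; place and turn vary. Origin at table height; +x = direction to slide a spacer under the step, z up. Foot plate x -62 to +45, y +/-35 mm, its top 8 mm above the table; column at x +25 to +45 mm, 22 mm wide
- gauge_step (a point): front lower edge of the gauge's red step arm, 56 mm above the foot plate; the arm runs 32 mm on in +x, is 22 mm wide and 12 mm thick. A 54 mm spacer slid along the foot plate passes under it, a 58 mm one stops against it (its centre then 12 to 14 mm in front of this edge)
- stand_low: clip stand: grey foot plate, blue column and roof arm, fixed; place and turn vary. Origin at table height under the parking place; +x = push-in direction, z up. Foot plate x -62 to +45, y +/-35 mm, top 8 mm above the table: a spacer is set on its bare front (x -62 to -18 mm) and slid along +x under the roof to x = 0, y = 0, against a column (face at x +15 mm, 22 mm wide)
- low_home (a point): parking place on the blue stand's foot plate: where the centre of the spacer's underside must come. Guide rails on both sides, stand x -18 to +18 mm, inner faces at y +/-16.5, outer +/-24.5 mm, 6 mm high above the foot plate; above them the sides are open
- low_roof (a point): front lower edge of the blue roof arm, 55.8 mm above the foot plate: the 54 mm spacer fits, the 58 mm one is stopped. Arm 22 mm wide in y, 30 mm long in x, 14 mm thick. Over the parking place a sprung ball of 8 mm radius sticks 4.5 mm down from it and drops into the dimple of a spacer that is home; pushing past takes 5 to 12 N
- low_guard (a point): front lower edge of a clear guard plate over the blue stand, 140 mm above the table, reaching 34 mm on in +x, 70 mm wide, 6 mm thick: it bars a hand from straight above, so the hand must lean back, away from the push-in direction, by 30 to 45 degrees
- stand_high: clip stand: grey foot plate, yellow column and roof arm, fixed; place and turn vary. Origin at table height under the parking place; +x = push-in direction, z up. Foot plate x -62 to +45, y +/-35 mm, top 8 mm above the table: a spacer is set on its bare front (x -62 to -18 mm) and slid along +x under the roof to x = 0, y = 0, against a column (face at x +15 mm, 22 mm wide)
- high_home (a point): parking place on the yellow stand's foot plate: where the centre of the spacer's underside must come. Guide rails on both sides, stand x -18 to +18 mm, inner faces at y +/-16.5, outer +/-24.5 mm, 6 mm high above the foot plate; above them the sides are open
- high_roof (a point): front lower edge of the yellow roof arm, 59.8 mm above the foot plate: the 58 mm spacer fits; the 54 mm one goes in but does not reach the ball. Arm 22 mm wide in y, 30 mm long in x, 14 mm thick. Over the parking place a sprung ball of 8 mm radius sticks 4.5 mm down from it and drops into the dimple of a spacer that is home; pushing past takes 5 to 12 N
- high_guard (a point): front lower edge of a clear guard plate over the yellow stand, 140 mm above the table, reaching 34 mm on in +x, 70 mm wide, 6 mm thick: it bars a hand from straight above, so the hand must lean back, away from the push-in direction, by 30 to 45 degrees
- ball_low (a joint): how far the ball of the blue stand is pushed up, m: 0 = free, about 0.003 while a spacer of the right height passes under it, about 0.0015 to 0.002 with the spacer clicked home; stays 0 over a spacer that is too short
- ball_high (a joint): how far the ball of the yellow stand is pushed up, m: 0 = free, about 0.003 while a spacer of the right height passes under it, about 0.0015 to 0.002 with the spacer clicked home; stays 0 over a spacer that is too short
- pin_low (a joint): orange seat pin of the blue stand, m pushed in along the stand's +x: 0 = bay empty (it sticks 8 mm out of the column's face, 16 mm above the foot plate), about 0.006 to 0.008 = spacer fully home; very soft spring
- pin_high (a joint): orange seat pin of the yellow stand, m pushed in along the stand's +x: 0 = bay empty (it sticks 8 mm out of the column's face, 16 mm above the foot plate), about 0.006 to 0.008 = spacer fully home; very soft spring
- pulley: bystander: small aluminium belt pulley lying flat, 44 mm diameter, 28 mm high; origin centre of underside
- jar: bystander: amber jar with a black cap, 42 mm diameter, 52 mm high; origin centre of underside
- bearing: bystander: steel bearing ring lying flat, 52 mm diameter, 15 mm high; origin centre of underside
- collar: bystander: dark steel clamping collar lying flat, 44 mm diameter, 22 mm high; origin centre of underside
- wrench: bystander: steel open-ended wrench lying flat along its own x axis
- screwdriver: bystander: screwdriver with a red handle lying along its own x axis
- oil_bottle: bystander: white bottle with a red cap, 44 mm diameter, 130 mm high; origin centre of underside
- cutter_head: bystander: dark steel cutter head, 68 mm diameter, 90 mm high; origin centre of underside
There are look-alikes about, which are no part of the job. Leave any green or turquoise look-alike of the gauge alone. Leave any pink look-alike of the stand_high alone.

How it is judged:
On the way, in this order (a step that is already met when the one before it is completed fails the run):
1. a spacer is felt on the gauge while both stands are still empty (contact force between gauge and anything else above 0.3 N and value of joint each of pin_low, pin_high below 0.002 m), for 0.1 s.
2. one spacer is clicked home in the stand of its height (((value of joint ball_low between 0.0007 and 0.0026 m and value of joint pin_low above 0.0045 m) or (value of joint ball_high between 0.0007 and 0.0026 m and value of joint pin_high above 0.0045 m))), for 0.2 s.
At the end, for the whole second after the job is handed in: In both stands the seat pin is pushed in at least 4.5 mm and the ball rests 0.7 to 2.6 mm up, in the dimple of the spacer of the right height; balls and pins at rest (value of joint ball_low between 0.0007 and 0.0026 m and value of joint each of pin_low, pin_high above 0.0045 m and value of joint ball_high between 0.0007 and 0.0026 m and velocity of joint ball_low between -0.01 and 0.01 m/s and velocity of joint ball_high between -0.01 and 0.01 m/s and velocity of joint pin_low between -0.01 and 0.01 m/s and velocity of joint pin_high between -0.01 and 0.01 m/s); the robot touches nothing.
It fails at once if a bystander is moved more than 30 mm (distance of any of pulley, jar, bearing, collar, wrench, screwdriver, oil_bottle, cutter_head from where it was at the start of the episode above 0.03 m).
It also fails if it takes over 72 s, if anything falls off the work surface, if the arm or the gripper's body presses on something with over 40 N, if the wrist force passes 120 N, or if a joint passes its speed limit or range.

## Robot

A 7-joint arm with a two-finger parallel gripper is mounted at the origin on the work surface. World frame = base frame: x ahead of the robot, y to its left, z up, the work surface at z = 0. Lengths are in m, angles in rad, forces in N, time in s.
With the tool pointing down it reaches from about 0.425 to 0.875 m from the base axis. Payload 4.7 kg.
Tool frame: the origin (TCP) lies on the centre line of the jaws, within the pads' length; the fingertips stand 14 mm ahead of it and the grasp point (between the pads) lies 5 mm behind it; z points along the fingers, y is the direction in which the jaws open and shut (so a half turn about z gives the same grasp; the last joint's range is limited). The gripper opens to 87 mm and grips with 3 to 60 N. Pads are 19 mm wide; open, the fingers measure 117 mm over their backs; the gripper's body (75 mm by 190 mm) begins 51 mm behind the grasp point.
Start: joints at [1.218, 0.321, -0.07, 1.45, 0.023, 1.371, -0.057], TCP at [0.233, -0.607, 0.237] pointing down, gripper open.
Joint ranges: [-2.86, 2.86], [-0.3, 2.09], [-1.38, 1.24], [0.06, 2.45], [-1.56, 4.7], [0.09, 2.05], [-2.69, 2.69]. Speed limits (rad/s): [2.57, 2.57, 3.14, 3.14, 3.14, 3.14, 3.14].

## Interface

Orientations are given as a rotation vector (axis times angle).
In Python, from bench import ctrl, optics, models gives the robot as it stands. The module is installed in compiled form; this text tells all that it offers.
- The arm moves only by the tool arm_command, never from a script. Its argument "motion" is a list of rows, each a list of 3 entries, a list of its own where there are three numbers: the shift along the tool's x, y, z in mm, then the turn, a rotation vector about the tool's x, y, z in degrees, then the closure, from 0 (fully open) to 1 (shut). In form: [[[x, y, z], [ax, ay, az], claw], ...]. A call has 1 to 8 rows; each row shifts and turns the commanded pose from where the row before left it, along the tool's axes as they then stand; what a row does not reach is not made up. A row lasts 1/12 s, in which the tool goes at most 41.7 mm and 7.16 degrees, less where a joint would pass 70% of its speed; a pose out of reach is approached as far as the arm can. A call with a gripper value outside its range is refused whole. The fingers move at their own pace and stop on an object; "force" is the grip in N (left out, the last holds). Time passes only in rows, so rows that do not move let the fingers close. It gives the time, the measured TCP pose, the force and the opening at its end, in the units of the state.
- ctrl.get_state(): the state, without advancing time (a new reading comes with each control period).
- optics.get_image(name): name is "scene" or "top" or "wrist"; returns (picture, depth): 480x640x3 uint8, blue, green, red; 480x640 float32, m along the optical axis (not along the pixel's ray), 0 where there is no reading.
- optics.camera_model(name): a dict with "fovy" (degrees; the focal length in pixels is half the picture's height over the tangent of half this angle, whatever the lens; pixels are square), "cx", "cy" (the principal point, pixels), "rvec" (rotation vector, rad) and "tvec" (3), from world to camera coordinates, as OpenCV has them; the wrist camera has in their place "mount" (4x4, takes a point from camera to tool coordinates, whose origin is the TCP and whose axes are the flange's). Camera axes: x right, y down, z forward; pixel columns grow to the right and rows downward; lengths in m; the calibration is good to about 2 mm. A picture is of the moment at which its call begins: read the wrist's pose just before it. camera_model takes no time and is no camera call.
- ctrl.close_job(): hands the job in, once; it reports no verdict.
Trained networks look in the newest picture that a camera, given by its name, has taken for a name from the list of things; names that differ only in an ending like _2 or _b are one class to them, and where a whole thing is asked for, a point or a joint stands for the part that bears it (a point fixed in the world has none). Each returns a list of dicts, best first, with "conf" (0 to 1); they miss things now and then, are a little off and sometimes report something else, mostly with a low value. They report only what shows in the picture. A call takes as long as a camera call. They do not tell look-alikes from the thing itself.
- models.search_frame(camera, target): "location" ([x, y, z] in m, in the coordinates of the camera as it stood for that picture, good to about 4 mm: the middle of the surface that is visible of it).
- models.silhouettes(camera, target): "pixels" (480x640 bool, what is visible of it).
The state is a dict: "time": time; "joint_positions": joint angles; "qd": joint speeds; "joint_torque": joint torques, N m; "position": TCP position; "tool_rot": TCP orientation; "ft_force": force on the tool from outside, world axes, zero at the start; "torque": the same for the moment, N m; "grip_width": opening from 0.0 (shut) to 1.0 (fully open).
Only numpy, scipy, OpenCV 4.12 (cv2) and the standard library are available. Lean on these libraries where they do the work, as an engineer would, in place of code of your own. Each camera call takes 0.05 s, during which the arm holds its last target.

## Working session

There is one attempt and no reset: what is moved stays moved. The work goes in short steps, Python scripts to look and compute and a tool call to move; the robot and the scene stay as the last step left them, time stands still between calls to the robot, and variables do not carry over. Pictures are saved under pics/ and viewed, and the job is handed in when it is done.

Besides the shell and the picture viewer there is one more tool, called after ">>>" as a command line: name --argument value ..., lists and objects as JSON in quotes. arm_command: Moves the arm, as the interface text tells. Its arguments: {"type":"object","properties":{"motion":{"type":"array","items":{"type":"array"}},"force":{"type":"number"}},"required":["motion"]}

```bash
mkdir -p pics; ls
cat > h.py <<'E'
import numpy as np, cv2, os
from scipy.spatial.transform import Rotation as R
from bench import ctrl, optics, models
def K(m):
    f=240/np.tan(np.radians(m['fovy'])/2); return f,m['cx'],m['cy']
def cam2world(name,st=None):
    m=optics.camera_model(name)
    if 'mount' in m:
        st=st or ctrl.get_state(); T=np.eye(4); T[:3,:3]=R.from_rotvec(st['tool_rot']).as_matrix(); T[:3,3]=st['position']
        return T@np.array(m['mount'])
    T=np.eye(4); T[:3,:3]=R.from_rotvec(np.ravel(m['rvec'])).as_matrix(); T[:3,3]=np.ravel(m['tvec']); return np.linalg.inv(T)
def cloud(name,d,T=None):
    m=optics.camera_model(name); f,cx,cy=K(m); T=cam2world(name) if T is None else T
    v,u=np.mgrid[:480,:640]; P=np.stack([(u-cx)/f*d,(v-cy)/f*d,d,np.ones_like(d)],-1)@T.T
    P=P[...,:3]; P[d==0]=np.nan; return P
def proj(name,X,T=None):
    m=optics.camera_model(name); f,cx,cy=K(m); T=cam2world(name) if T is None else T
    X=np.atleast_2d(X); p=(np.c_[X,np.ones(len(X))]@np.linalg.inv(T).T)[:,:3]
    return np.c_[p[:,0]/p[:,2]*f+cx,p[:,1]/p[:,2]*f+cy]
E
python3 - <<'E'
from h import *
s=ctrl.get_state(); print(s)
for n in ['scene','top','wrist']:
    T=cam2world(n);a,d=optics.get_image(n); cv2.imwrite(f'pics/{n}0.png',a); np.savez(f'pics/{n}0.npz',a=a,d=d,T=T); print(n,optics.camera_model(n),(d==0).mean())
E
```

```text
pics
{'time': 0.0, 'joint_positions': array([ 1.2181145 ,  0.32183939, -0.07006217,  1.45166273,  0.02264314,
        1.37080089, -0.05690082]), 'qd': array([ 0.00075557, -0.00085019,  0.00047958, -0.00151893, -0.00029303,
       -0.00070539,  0.00079258]), 'joint_torque': array([ 7.74663022e-05, -4.91279590e+01, -4.03926568e-01, -3.12524092e+01,
       -6.40098844e-02,  4.36964817e-02,  1.86325656e-04]), 'position': array([ 0.23283855, -0.60630581,  0.23545684]), 'tool_rot': array([-3.08707798e+00, -5.72602119e-01,  7.76460260e-04]), 'ft_force': array([-0.25647248,  0.2485869 ,  0.37652433]), 'torque': array([-0.04019027, -0.01185746,  0.01585273]), 'grip_width': 0.9965322997663273}
scene {'fovy': 42.814591035939095, 'cx': 320.27976093819416, 'cy': 243.34838359215286, 'rvec': array([ 1.9238856 ,  1.14500172, -0.63273397]), 'tvec': array([-0.22344376, -0.18312688,  1.76840871])} 0.004384765625
top {'fovy': 51.17846639030553, 'cx': 316.7753355461826, 'cy': 239.78947580072884, 'rvec': array([ 2.18616183, -2.14645803,  0.08152089]), 'tvec': array([-0.03567575,  0.53209225,  1.12286869])} 0.003720703125
wrist {'fovy': 66.59716376290292, 'cx': 325.75756543391606, 'cy': 243.1814444459968, 'mount': array([[ 4.15808773e-04, -9.67389395e-01, -2.53293475e-01,
         6.84431706e-02],
       [ 9.99999725e-01,  5.57930043e-04, -4.89262302e-04,
        -8.52416200e-05],
       [ 6.14627202e-04, -2.53293202e-01,  9.67389361e-01,
        -1.48926975e-01],
       [ 0.00000000e+00,  0.00000000e+00,  0.00000000e+00,
         1.00000000e+00]])} 0.010159505208333334
```

View pics/scene0.png

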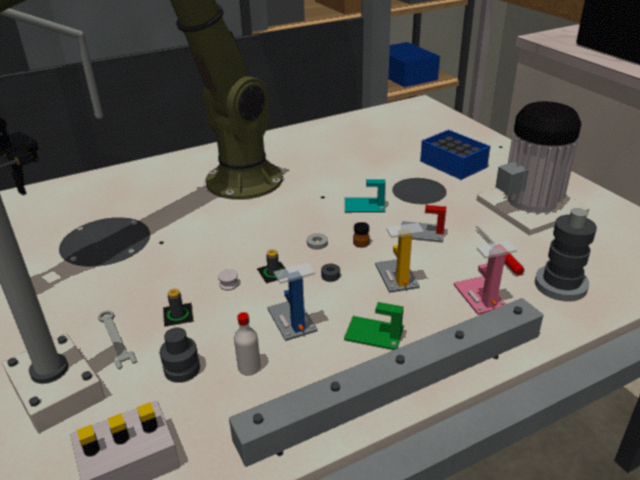

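View pics/top0.png

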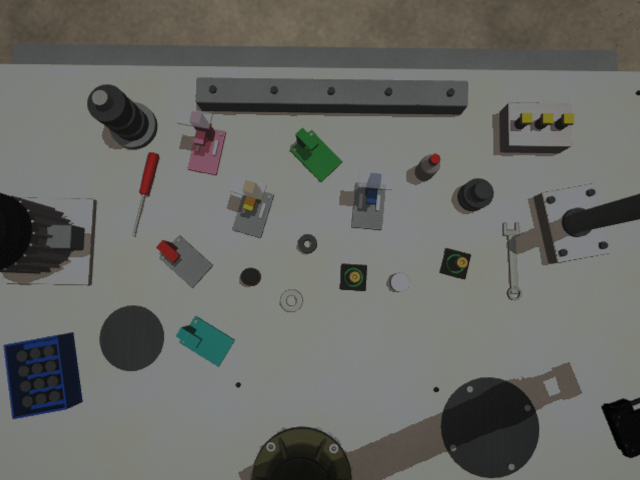

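View pics/wrist0.png

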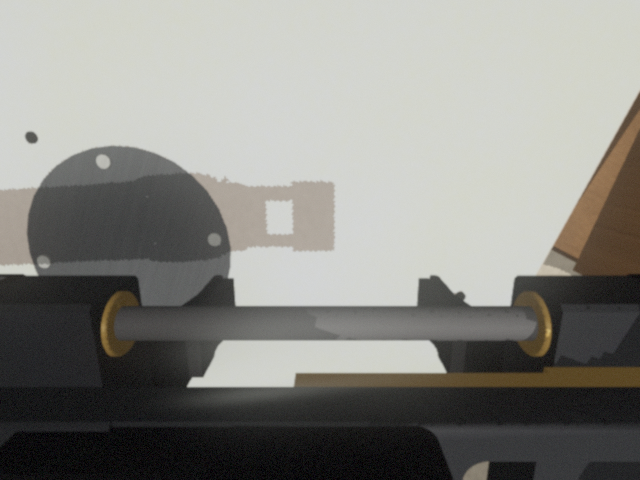

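Candidates in the top view:
- **Spacers:** (353,277) and (458,263), on pads with green rings. The pulley (399,282) and collar (307,243) are not spacers.
- **Gauge:** the red one at (183,260). Green (316,153) and turquoise (205,340) are look-alikes.
- **Stands:** blue at (369,203) and yellow at (252,210). Pink (206,147) is a look-alike.

Next I'll measure them.

Run:
```python
from h import *
C={}
for n in ['top','scene']:
    z=np.load(f'pics/{n}0.npz'); C[n]=cloud(n,z['d'].astype(float),z['T'])
    P=C[n]; q=P[100:400,100:500].reshape(-1,3); q=q[np.abs(q[:,2])<.02]; print(n,'table z',np.nanmedian(q[:,2]))
for t in ['pad_a','gauge','gauge_step','stand_low','low_roof','low_home','stand_high','high_roof','high_home','low_guard','high_guard','pin_low','pin_high','ball_low']:
  for n in ['top','scene']:
    for r in models.search_frame(n,t)[:5]:
        T=cam2world(n); p=T[:3,:3]@np.array(r['location'])+T[:3,3]; print(t,n,round(r['conf'],2),p.round(4),proj(n,p)[0].round(0))
# top: height points for spacers
P=C['top']; 
for (u,v) in [(353,277),(458,263)]:
    Q=P[v-14:v+14,u-14:u+14].reshape(-1,3); Q=Q[Q[:,2]>.05]; print('spacer',len(Q),Q.min(0),Q.max(0),np.median(Q,0))
```

```text
top table z 0.0004474072683393615
scene table z -0.0006685630772452766
pad_a top 0.68 [ 0.4478 -0.1078  0.0048] [352. 278.]
pad_a top 0.64 [ 0.4859 -0.3352 -0.0005] [450. 263.]
pad_a scene 0.73 [ 0.5023 -0.3481  0.007 ] [176. 317.]
pad_a scene 0.59 [ 0.4506 -0.1236  0.0048] [266. 273.]
gauge top 0.88 [ 0.7326 -0.015   0.0095] [314. 156.]
gauge top 0.84 [0.4831 0.2816 0.0051] [184. 259.]
gauge top 0.81 [0.3002 0.2254 0.007 ] [205. 340.]
gauge scene 0.74 [ 0.6551 -0.1522  0.0482] [293. 314.]
gauge scene 0.6 [0.5062 0.3041 0.0087] [435. 232.]
gauge scene 0.59 [ 0.7496 -0.011   0.0048] [379. 335.]
gauge scene 0.57 [0.3135 0.2387 0.0065] [371. 205.]
gauge scene 0.51 [ 0.5334 -0.0041  0.023 ] [330. 270.]
gauge_step top 0.76 [0.4848 0.283  0.0075] [184. 259.]
gauge_step top 0.76 [ 0.7356 -0.0148  0.0085] [314. 155.]
gauge_step top 0.67 [0.3028 0.2231 0.0112] [206. 339.]
gauge_step scene 0.9 [0.3131 0.233  0.0047] [369. 206.]
gauge_step scene 0.67 [0.5066 0.3032 0.0057] [435. 233.]
gauge_step scene 0.66 [ 0.7504 -0.009   0.0123] [381. 333.]
gauge_step scene 0.47 [ 0.6518 -0.1473  0.0443] [29
[... 1477 characters left out ...]
rd scene 0.55 [ 0.4498 -0.2132  0.0249] [228. 278.]
low_guard scene 0.49 [ 0.499  -0.3494  0.0074] [175. 317.]
high_guard top 0.93 [0.756  0.2362 0.012 ] [208. 144.]
high_guard top 0.88 [0.6028 0.1226 0.0072] [254. 210.]
high_guard scene 0.85 [0.6381 0.1164 0.0506] [403. 269.]
high_guard scene 0.85 [0.7759 0.2307 0.0514] [487. 287.]
high_guard scene 0.55 [ 0.7158 -0.2752  0.0706] [246. 346.]
pin_high top 0.15 [ 0.4854 -0.337  -0.0013] [451. 263.]
spacer 112 [ 0.43767288 -0.12357577  0.05020106] [ 0.4642585  -0.09710154  0.06480337] [ 0.45070341 -0.10996544  0.05825511]
spacer 127 [ 0.47289169 -0.35722986  0.05070812] [ 0.49951519 -0.3323358   0.0676979 ] [ 0.48589902 -0.34333061  0.06190855]
```

Run:
```python
import cv2,numpy as np
a=cv2.imread('pics/top0.png'); b=cv2.imread('pics/scene0.png')
o=np.hstack([cv2.resize(a[145:265,310:430],(400,400),interpolation=2),cv2.resize(a[165:285,150:270],(400,400),interpolation=2)])
cv2.imwrite('pics/c1.png',o)
cv2.imwrite('pics/c2.png',cv2.resize(b[180:360,230:470],(800,600),interpolation=2))
```

```text
(no output)
```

View pics/c1.png

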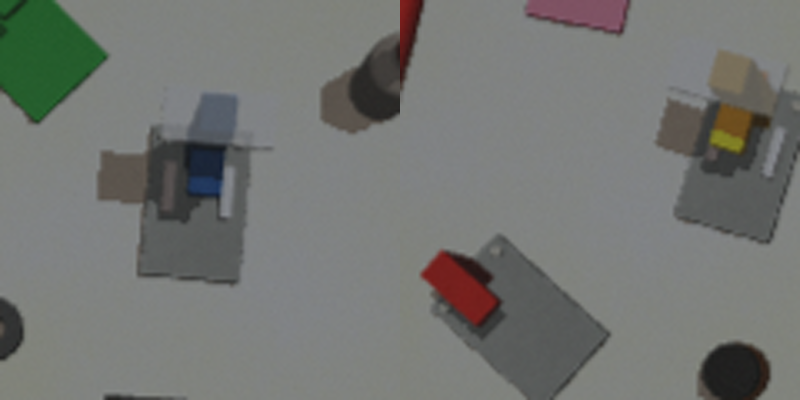

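View pics/c2.png

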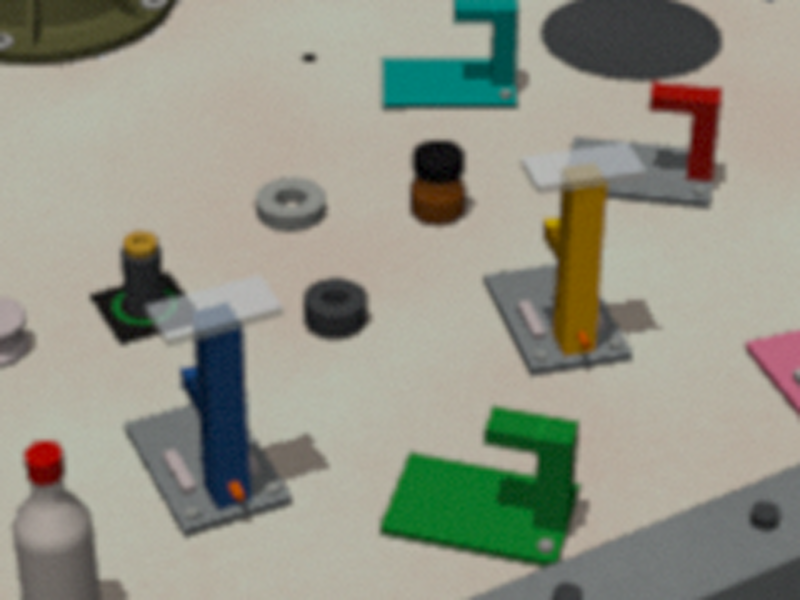

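Run:
```python
from h import *
s=ctrl.get_state(); print(R.from_rotvec(s['tool_rot']).as_matrix().round(3))
z=np.load('pics/top0.npz'); a=z['a']; T=z['T']
def rect(cx,cy,zz,half=.09,n=720):
    g=np.linspace(-half,half,n); 
    X,Y=np.meshgrid(cy-g*1,cx-g*1) # cols: y decreasing ; rows: x decreasing
    q=np.c_[Y.ravel(),X.ravel(),np.full(n*n,zz)]
    uv=proj('top',q,T).reshape(n,n,2).astype(np.float32)
    return cv2.remap(a,uv[...,0],uv[...,1],cv2.INTER_CUBIC)
ims=[]
for nm,c in dict(blue=(.62,-.14),yellow=(.60,.115),gauge=(.485,.285)).items():
    im=rect(*c,.008); cv2.imwrite(f'pics/rect_{nm}.png',im); ims.append(cv2.resize(im,(266,266)))
cv2.imwrite('pics/rects.png',cv2.resize(np.hstack(ims),(798,266)))
```

```text
[[ 0.933  0.359  0.   ]
 [ 0.359 -0.933 -0.   ]
 [-0.     0.    -1.   ]]
```

View pics/rects.png

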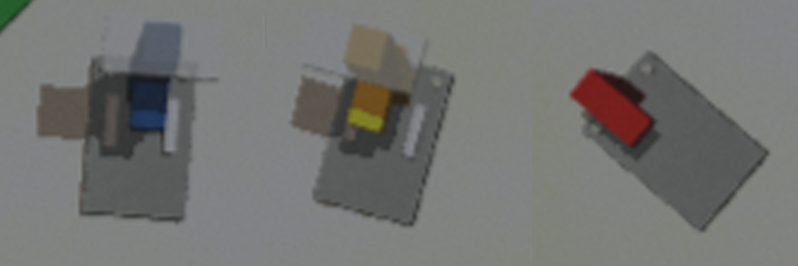

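```bash
cat > fit.py <<'E'
from h import *
from scipy.optimize import differential_evolution, minimize
def edgepts(p,segs,n=60,off=0.):
    # segs: list of ((x0,y0),(x1,y1)) local at z=.008 with outward normal (left of direction ignored)
    x,y,t=p; c,s=np.cos(t),np.sin(t); out=[];
    for (a,b,nrm) in segs:
        a=np.array(a)+np.array(nrm)*off; b=np.array(b)+np.array(nrm)*off
        l=a+(b-a)*np.linspace(0,1,n)[:,None]
        out.append(np.c_[x+c*l[:,0]-s*l[:,1], y+s*l[:,0]+c*l[:,1], np.full(n,.008)])
    return np.vstack(out)
SEGS=[((-.060,-.033),(-.060,.033),(-1,0)),]
X0,X1,Y=-.062,.045,.035
SEGS=[((X0,-.033),(X0,.033),(-1,0)),((-.06,-Y),(.02,-Y),(0,-1)),((-.06,Y),(.02,Y),(0,1))]
BACK=((X1,-.033),(X1,.033),(1,0))
def lab(a): return cv2.cvtColor(cv2.GaussianBlur(a,(0,0),.7),cv2.COLOR_BGR2GRAY).astype(np.float32)
def cost(p,views,segs):
    tot=0
    for n,g,T in views:
        v=[]
        for o in (-.003,.003):
            uv=proj(n,edgepts(p,segs,off=o),T).astype(np.float32)
            v.append(cv2.remap(g,uv[:,0],uv[:,1],cv2.INTER_LINEAR,borderMode=cv2.BORDER_REPLICATE).ravel())
        d=(v[1]-v[0]); tot-=np.clip(d,-15,45).mean()
    return tot
def fit(p0,views,segs=SEGS,r=(.02,.02,.3)):
    b=[(p0[i]-r[i],p0[i]+r[i]) for i in range(3)]
    s=differential_evolution(cost,b,args=(views,segs),seed=0,popsize=20,maxiter=120,tol=1e-6); return s.x,s.fun
E
python3 - <<'E'
from fit import *
V={}
for n in ['top','scene']:
    z=np.load(f'pics/{n}0.npz'); V[n]=(n,lab(z['a']),z['T'])
# gauge heading ~ +50deg
G={'blue':(.62,-.143,-.03),'yellow':(.605,.115,-.25),'gauge':(.48,.28,.9)}
for k,p0 in G.items():
    for vs in (['top'],['scene'],['top','scene']):
        segs=SEGS+[BACK] if k=='gauge' else SEGS
        x,f=fit(p0,[V[v] for v in vs],segs,r=(.03,.03,.35)); print(k,vs,x[:2].round(4),np.degrees(x[2]).round(1),round(f,1))
E
```

```text
Traceback (most recent call last):
  File "fit.py", line 27, in fit
    s=differential_evolution(cost,b,args=(views,segs),seed=0,popsize=20,maxiter=120,tol=1e-6); return s.x,s.fun
  File "fit.py", line 21, in cost
    uv=proj(n,edgepts(p,segs,off=o),T).astype(np.float32)
       ~~~~^^^^^^^^^^^^^^^^^^^^^^^^^^^
  File "h.py", line 17, in proj
    m=optics.camera_model(name); f,cx,cy=K(m); T=cam2world(name) if T is None else T
ValueError: time passes only in moves, steps and waits
```

```bash
sed -i 's/^def K(m)/import functools\n_cm=optics.camera_model\n@functools.lru_cache(None)\ndef CM(n): return _cm(n)\ndef K(m)/; s/m=optics.camera_model(name)/m=CM(name)/' h.py
python3 - <<'E'
from fit import *
V={}
for n in ['top','scene']:
    z=np.load(f'pics/{n}0.npz'); V[n]=(n,lab(z['a']),z['T'])
G={'blue':(.62,-.143,-.03),'yellow':(.605,.115,-.25),'gauge':(.48,.28,.9)}
for k,p0 in G.items():
    for vs in (['top'],['scene'],['top','scene']):
        segs=SEGS+[BACK] if k=='gauge' else SEGS
        x,f=fit(p0,[V[v] for v in vs],segs,r=(.03,.03,.35)); print(k,vs,x[:2].round(4),np.degrees(x[2]).round(1),round(f,1))
print(ctrl.get_state()['time'])
E
```

```text
blue ['top'] [ 0.6228 -0.1443] -5.4 -32.6
blue ['scene'] [ 0.6276 -0.1422] -4.6 -34.0
blue ['top', 'scene'] [ 0.6235 -0.1435] -4.4 -61.2
yellow ['top'] [0.6036 0.1225] -15.3 -33.1
yellow ['scene'] [0.6081 0.1256] -15.3 -31.9
yellow ['top', 'scene'] [0.6045 0.1236] -14.2 -57.4
gauge ['top'] [0.4843 0.2834] 49.6 -28.3
gauge ['scene'] [0.4934 0.2831] 47.8 -23.9
gauge ['top', 'scene'] [0.4862 0.2844] 48.8 -40.5
1.55
```

```bash
cat > plan.py <<'E'
from h import *
def rot(head,lean):
    h=np.radians(head);t=np.radians(lean); H=np.array([np.cos(h),np.sin(h),0]); Z=np.array([0,0,1.])
    z=H*np.sin(t)-Z*np.cos(t); x=H*np.cos(t)+Z*np.sin(t); return np.c_[x,np.cross(z,x),z]
def cur():
    s=ctrl.get_state(); return np.array(s['position']),R.from_rotvec(s['tool_rot']).as_matrix()
def tcp_for(grasp,Rm,back=0): return np.array(grasp)+Rm[:,2]*(.005-back)
def rows(p1,R1,claw,p0=None,R0=None,n=None):
    if p0 is None: p0,R0=cur()
    dr=R.from_matrix(R0.T@R1).as_rotvec(degrees=True); a=np.linalg.norm(dr); d=np.linalg.norm(p1-p0)*1000
    n=n or max(1,int(np.ceil(max(a/7.1,d/41)))); 
    step=np.round(dr/n,1); out=[]; p=p0.copy(); Rk=R0.copy()
    for k in range(n):
        tgt=p0+(p1-p0)*(k+1)/n; s=np.round(Rk.T@(tgt-p)*1000,1); p=p+Rk@s/1000
        Rk=Rk@R.from_rotvec(step,degrees=True).as_matrix(); out.append([s.tolist(),step.tolist(),claw])
    print('n',n,'d %.0f a %.0f'%(d,a)); print(str(out).replace(' ','')); return p,Rk
def where():
    s=ctrl.get_state(); Rm=R.from_rotvec(s['tool_rot']).as_matrix(); p=np.array(s['position'])
    g=p-Rm[:,2]*.005; print('t %.2f'%s['time'],'tcp',p.round(4),'grasp',g.round(4),'head %.1f lean %.1f yz %.3f'%(np.degrees(np.arctan2(Rm[1,2],Rm[0,2])),np.degrees(np.arccos(-Rm[2,2])),Rm[2,1]),'F',s['ft_force'].round(1),'w %.3f'%s['grip_width'],'q',s['joint_positions'].round(2))
E
python3 - <<'E'
from plan import *
where()
Rm=rot(-20,38); rows(tcp_for([.486,-.343,.038],Rm,.11),Rm,0)
E
```

```text
t 1.55 tcp [ 0.2331 -0.6068  0.2366] grasp [ 0.2331 -0.6068  0.2416] head -75.2 lean 0.0 yz 0.000 F [-0.   0.5 -0.9] w 1.000 q [ 1.22  0.32 -0.07  1.45  0.02  1.37 -0.06]
n 9 d 363 a 55
[[[31.3,-22.0,12.9],[-1.5,4.0,4.4],0],[[28.6,-24.7,14.3],[-1.5,4.0,4.4],0],[[25.5,-27.1,15.6],[-1.5,4.0,4.4],0],[[22.3,-29.4,16.5],[-1.5,4.0,4.4],0],[[18.7,-31.4,17.1],[-1.5,4.0,4.4],0],[[15.1,-33.1,17.5],[-1.5,4.0,4.4],0],[[11.2,-34.7,17.5],[-1.5,4.0,4.4],0],[[7.3,-35.8,17.2],[-1.5,4.0,4.4],0],[[3.4,-36.6,16.6],[-1.5,4.0,4.4],0]]
```

>>> arm_command --motion '[[[31.3,-22.0,12.9],[-1.5,4.0,4.4],0],[[28.6,-24.7,14.3],[-1.5,4.0,4.4],0],[[25.5,-27.1,15.6],[-1.5,4.0,4.4],0],[[22.3,-29.4,16.5],[-1.5,4.0,4.4],0],[[18.7,-31.4,17.1],[-1.5,4.0,4.4],0],[[15.1,-33.1,17.5],[-1.5,4.0,4.4],0],[[11.2,-34.7,17.5],[-1.5,4.0,4.4],0],[[7.3,-35.8,17.2],[-1.5,4.0,4.4],0]]'

```text
time: 2.22
position: [0.4039, -0.352, 0.1337]
tool_rot: [2.884, -0.394, 0.871]
ft_force: [2.5, 1.4, 0.2]
grip_width: 1.0
```

>>> arm_command --motion '[[[3.4,-36.6,16.6],[-1.5,4.0,4.4],0],[[0,0,0],[0,0,0],0],[[0,0,0],[0,0,0],0]]'

```text
time: 2.47
position: [0.4243, -0.3167, 0.1181]
tool_rot: [2.833, -0.496, 0.96]
ft_force: [1.0, -1.2, -0.2]
grip_width: 1.001
```

Run:
```python
from plan import *
where(); T=cam2world('wrist'); a,d=optics.get_image('wrist'); cv2.imwrite('pics/w1.png',a); np.savez('pics/w1.npz',a=a,d=d,T=T)
print(proj('wrist',[[.486,-.343,.065],[.486,-.343,.005]],T))
```

```text
t 2.47 tcp [ 0.4243 -0.3167  0.1181] grasp [ 0.4215 -0.3156  0.122 ] head -19.8 lean 37.4 yz -0.001 F [ 1.  -1.2 -0.2] w 1.001 q [ 1.05 -0.17 -0.28  2.38 -0.79  0.42 -0.5 ]
[[331.59214266 224.21045742]
 [330.58292093 256.83524249]]
```

View pics/w1.png

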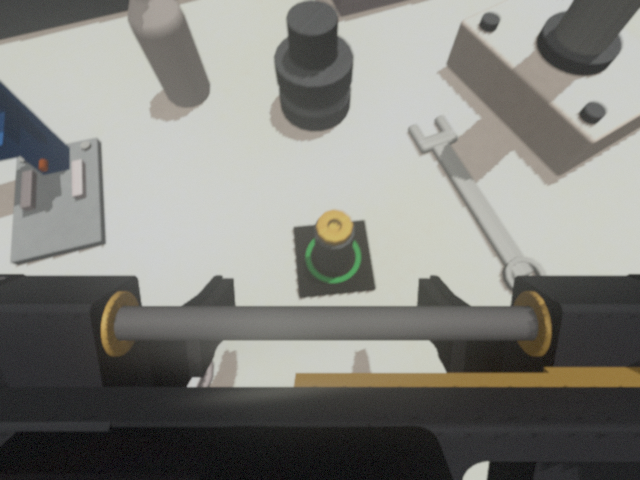

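The wrist view shows the brass cap at (334,226), on the green-ring pad at (334,258). The blue stand is at left and the cutter head and wrench are clear. I'll refine the position.

```bash
cat > cap.py <<'E'
from h import *
def cap(f,box):
    z=np.load(f); a,d,T=z['a'],z['d'].astype(float),z['T']; hsv=cv2.cvtColor(a,cv2.COLOR_BGR2HSV)
    m=((hsv[...,0]>12)&(hsv[...,0]<32)&(hsv[...,1]>110)&(hsv[...,2]>60)); k=np.zeros_like(m); u0,u1,v0,v1=box; k[v0:v1,u0:u1]=1; m&=k>0
    P=cloud('wrist',d,T); Q=P[m]; Q=Q[np.isfinite(Q).all(1)]
    top=np.percentile(Q[:,2],80); S=Q[Q[:,2]>top-.004]
    c,r=cv2.minEnclosingCircle((S[:,:2]*1000).astype(np.float32)); print('n',len(Q),'topz',top,np.median(S[:,2]),'circ',np.array(c)/1000,r)
    return np.array(c)/1000,np.median(S[:,2])
def ray(u,v,z,T):
    f,cx,cy=K(CM('wrist')); dirc=T[:3,:3]@np.array([(u-cx)/f,(v-cy)/f,1]); o=T[:3,3]; return o+dirc*(z-o[2])/dirc[2]
E
python3 - <<'E'
from cap import *
cap('pics/w1.npz',(305,365,200,250)); T=np.load('pics/w1.npz')['T']
for z in(.059,.063): print(ray(334.5,225.5,z,T))
print('pad',[ray(u,v,.005,T).round(4) for u,v in [(294,228),(366,222),(374,291),(300,297)]], np.mean([ray(u,v,.005,T) for u,v in [(294,228),(366,222),(374,291),(300,297)]],0))
E
```

```text
n 781 topz 0.06395295900722706 0.063466834845099 circ [ 0.48502023 -0.34432501] 11.469298362731934
[ 0.48713594 -0.34556079  0.059     ]
[ 0.48537549 -0.34481944  0.063     ]
pad [array([ 0.5201, -0.3233,  0.005 ]), array([ 0.505 , -0.3813,  0.005 ]), array([ 0.4483, -0.3648,  0.005 ]), array([ 0.4632, -0.3098,  0.005 ])] [ 0.48416399 -0.34478988  0.005     ]
```

Run:
```python
from plan import *
Rm=rot(-20,38); rows(tcp_for([.485,-.3445,.038],Rm,0),Rm,0,n=5)
```

```text
n 5 d 110 a 0
[[[0.1,0.5,22.0],[0.0,0.1,0.0],0],[[0.1,0.5,21.9],[0.0,0.1,0.0],0],[[0.1,0.5,22.0],[0.0,0.1,0.0],0],[[-0.0,0.6,22.0],[0.0,0.1,0.0],0],[[-0.0,0.5,21.9],[0.0,0.1,0.0],0]]
```

>>> arm_command --motion '[[[0.1,0.5,22],[0,0.1,0],0],[[0.1,0.5,22],[0,0.1,0],0],[[0.1,0.5,22],[0,0.1,0],0],[[0,0.5,22],[0,0.1,0],0],[[0,0.5,22],[0,0.1,0],0],[[0,0,0],[0,0,0],0],[[0,0,0],[0,0,0],0.5],[[0,0,0],[0,0,0],1]]' --force 40

```text
time: 3.18
position: [0.4882, -0.3484, 0.0354]
tool_rot: [2.819, -0.502, 0.977]
ft_force: [0.9, 0.5, 1.0]
grip_width: 0.92
```

>>> arm_command --motion '[[[0,0,0],[0,0,0],1],[[0,0,0],[0,0,0],1],[[0,0,0],[0,0,0],1],[[0,0,0],[0,0,0],1],[[0,0,0],[0,0,0],1]]'

```text
time: 3.6
position: [0.488, -0.3467, 0.0347]
tool_rot: [2.821, -0.499, 0.977]
ft_force: [-0.5, 0.4, -0.2]
grip_width: 0.553
```

Run:
```python
from plan import *
where(); T=cam2world('wrist'); a,d=optics.get_image('wrist'); cv2.imwrite('pics/w2.png',a); np.savez('pics/w2.npz',a=a,d=d,T=T)
```

```text
t 3.60 tcp [ 0.488  -0.3467  0.0347] grasp [ 0.4851 -0.3456  0.0387] head -20.2 lean 38.2 yz 0.001 F [-0.5  0.4 -0.2] w 0.553 q [ 1.03  0.16 -0.34  2.3  -1.27  0.17 -0.01]
```

View pics/w2.png

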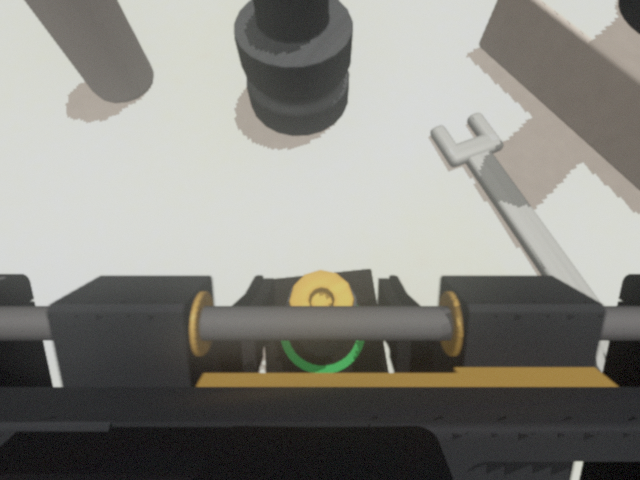

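>>> arm_command --motion '[[[0,0,0],[0,0,0],1],[[0,0,0],[0,0,0],1],[[0,0,0],[0,0,0],1],[[0,0,0],[0,0,0],1]]'

```text
time: 3.98
position: [0.4882, -0.3461, 0.0341]
tool_rot: [2.823, -0.499, 0.976]
ft_force: [-0.5, 1.4, 3.0]
grip_width: 0.312
```

Run:
```python
from plan import *
where(); T=cam2world('wrist'); a,d=optics.get_image('wrist'); cv2.imwrite('pics/w3.png',a); np.savez('pics/w3.npz',a=a,d=d,T=T)
p,Rm=cur(); print('lift'); p1=p+[0,0,.09]; p2,R2=rows(p1,Rm,1,n=3)
# gauge fit top .4843,.2834,49.6 ; both .4862 .2844 48.8
g=np.array([.4855,.2838]);h=49; H=np.array([np.cos(np.radians(h)),np.sin(np.radians(h))])
Rg=rot(h,38); s=g+H*(-.045); rows(tcp_for([s[0],s[1],.045+.05],Rg),Rg,1,p2,R2)
```

```text
t 3.98 tcp [ 0.4882 -0.3461  0.0341] grasp [ 0.4853 -0.3451  0.0381] head -20.0 lean 38.2 yz -0.000 F [-0.5  1.4  3. ] w 0.312 q [ 1.03  0.16 -0.34  2.3  -1.27  0.17 -0.  ]
lift
n 3 d 90 a 0
[[[18.5,-0.0,-23.6],[0.0,0.0,0.0],1],[[18.6,-0.0,-23.6],[0.0,0.0,0.0],1],[[18.5,-0.0,-23.6],[0.0,0.0,0.0],1]]
n 15 d 600 a 69
[[[-13.6,-36.8,-7.9],[2.8,-0.0,-3.6],1],[[-11.3,-37.9,-6.0],[2.8,-0.0,-3.6],1],[[-8.8,-38.8,-4.2],[2.8,-0.0,-3.6],1],[[-6.5,-39.4,-2.3],[2.8,-0.0,-3.6],1],[[-3.9,-39.8,-0.3],[2.8,-0.0,-3.6],1],[[-1.4,-39.9,1.6],[2.8,-0.0,-3.6],1],[[1.1,-39.8,3.6],[2.8,-0.0,-3.6],1],[[3.6,-39.5,5.5],[2.8,-0.0,-3.6],1],[[6.1,-38.8,7.4],[2.8,-0.0,-3.6],1],[[8.5,-38.0,9.3],[2.8,-0.0,-3.6],1],[[10.8,-36.9,11.2],[2.8,-0.0,-3.6],1],[[13.1,-35.5,12.9],[2.8,-0.0,-3.6],1],[[15.3,-33.9,14.6],[2.8,-0.0,-3.6],1],[[17.3,-32.2,16.2],[2.8,-0.0,-3.6],1],[[19.3,-30.2,17.7],[2.8,-0.0,-3.6],1]]
```

View pics/w3.png

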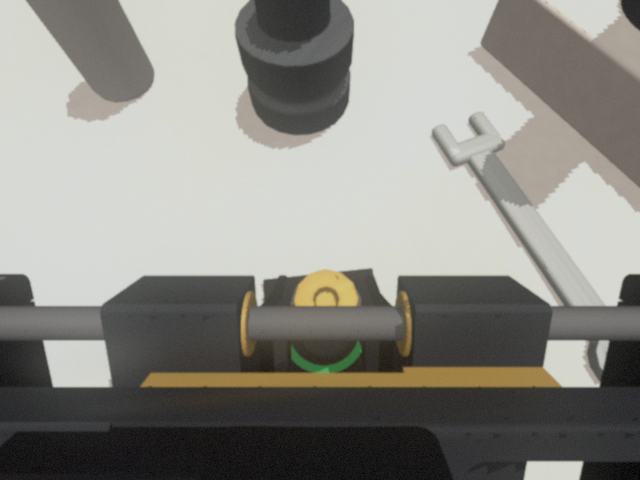

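Run:
```python
from plan import *
p,Rm=cur()
Ra=rot(15,38); p1,R1=rows(tcp_for([.545,-.06,.16],Ra),Ra,1)
g=np.array([.4855,.2838]);h=49; H=np.array([np.cos(np.radians(h)),np.sin(np.radians(h))])
Rg=rot(h,38); s=g+H*(-.03); rows(tcp_for([s[0],s[1],.041+.05],Rg),Rg,1,p1,R1)
```

```text
n 8 d 317 a 35
[[[5.3,-36.3,-15.2],[2.7,-0.0,-3.5],1],[[7.4,-36.5,-13.6],[2.7,-0.0,-3.5],1],[[9.7,-36.6,-11.8],[2.7,-0.0,-3.5],1],[[12.0,-36.5,-10.0],[2.7,-0.0,-3.5],1],[[14.2,-36.1,-8.4],[2.7,-0.0,-3.5],1],[[16.3,-35.5,-6.7],[2.7,-0.0,-3.5],1],[[18.5,-34.8,-5.0],[2.7,-0.0,-3.5],1],[[20.6,-33.7,-3.4],[2.7,-0.0,-3.5],1]]
n 9 d 340 a 34
[[[-3.9,-37.0,6.4],[2.3,0.0,-2.9],1],[[-2.1,-36.8,7.9],[2.3,0.0,-2.9],1],[[-0.2,-36.6,9.4],[2.3,0.0,-2.9],1],[[1.6,-36.1,10.9],[2.3,0.0,-2.9],1],[[3.5,-35.5,12.3],[2.3,0.0,-2.9],1],[[5.2,-34.7,13.7],[2.3,0.0,-2.9],1],[[7.0,-33.9,15.0],[2.3,0.0,-2.9],1],[[8.6,-32.9,16.5],[2.3,0.0,-2.9],1],[[10.3,-31.7,17.7],[2.3,0.0,-2.9],1]]
```

>>> arm_command --motion '[[[9,0,-12],[0,0,0],1],[[5.3,-36.3,-15.2],[2.7,0,-3.5],1],[[7.4,-36.5,-13.6],[2.7,0,-3.5],1],[[9.7,-36.6,-11.8],[2.7,0,-3.5],1],[[12,-36.5,-10],[2.7,0,-3.5],1],[[14.2,-36.1,-8.4],[2.7,0,-3.5],1],[[16.3,-35.5,-6.7],[2.7,0,-3.5],1],[[18.5,-34.8,-5],[2.7,0,-3.5],1]]'

```text
time: 4.7
position: [0.5391, -0.0935, 0.1553]
tool_rot: [-2.903, -0.283, -0.999]
ft_force: [0.8, -0.3, -2.0]
grip_width: 0.307
```

>>> arm_command --motion '[[[20.6,-33.7,-3.4],[2.7,0,-3.5],1],[[0,0,0],[0,0,0],1]]'

```text
time: 4.87
position: [0.5495, -0.0534, 0.1738]
tool_rot: [-2.863, -0.404, -0.993]
ft_force: [0.9, 0.3, -2.5]
grip_width: 0.312
```

Run:
```python
from plan import *
where(); T=cam2world('wrist'); a,d=optics.get_image('wrist'); cv2.imwrite('pics/w4.png',a); np.savez('pics/w4.npz',a=a,d=d,T=T)
g=np.array([.4855,.2838]);h=49; H=np.array([np.cos(np.radians(h)),np.sin(np.radians(h))])
Rg=rot(h,38); s=g+H*(-.03); rows(tcp_for([s[0],s[1],.041+.05],Rg),Rg,1)
```

```text
t 4.87 tcp [ 0.5495 -0.0534  0.1738] grasp [ 0.5465 -0.0543  0.1777] head 15.4 lean 38.2 yz 0.007 F [ 0.9  0.3 -2.5] w 0.312 q [ 0.76 -0.19 -0.46  2.27 -0.8   0.59 -0.44]
n 9 d 341 a 33
[[[-5.0,-36.7,7.8],[2.3,0.0,-2.9],1],[[-3.0,-36.6,9.3],[2.3,0.0,-2.9],1],[[-1.3,-36.3,10.7],[2.3,0.0,-2.9],1],[[0.6,-35.9,12.2],[2.3,0.0,-2.9],1],[[2.4,-35.3,13.6],[2.3,0.0,-2.9],1],[[4.1,-34.5,15.1],[2.3,0.0,-2.9],1],[[5.9,-33.6,16.4],[2.3,0.0,-2.9],1],[[7.5,-32.6,17.7],[2.3,0.0,-2.9],1],[[9.2,-31.5,19.0],[2.3,0.0,-2.9],1]]
```

View pics/w4.png

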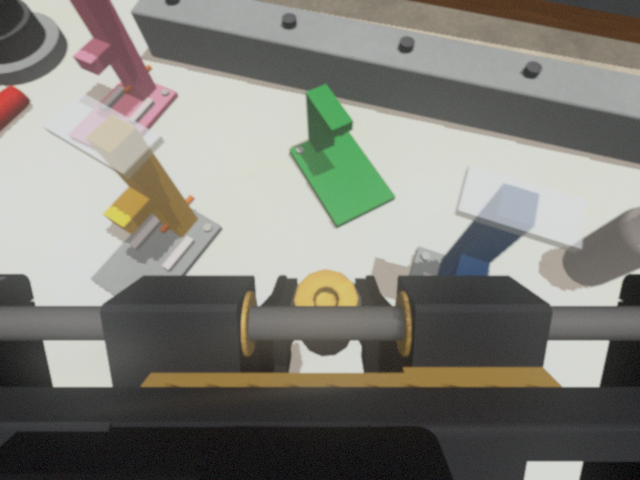

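>>> arm_command --motion '[[[-5,-36.7,7.8],[2.3,0,-2.9],1],[[-3,-36.6,9.3],[2.3,0,-2.9],1],[[-1.3,-36.3,10.7],[2.3,0,-2.9],1],[[0.6,-35.9,12.2],[2.3,0,-2.9],1],[[2.4,-35.3,13.6],[2.3,0,-2.9],1],[[4.1,-34.5,15.1],[2.3,0,-2.9],1],[[5.9,-33.6,16.4],[2.3,0,-2.9],1],[[0,0,0],[0,0,0],1]]'

```text
time: 5.58
position: [0.4818, 0.1947, 0.102]
tool_rot: [-2.589, -0.986, -0.882]
ft_force: [-0.5, 0.2, -2.8]
grip_width: 0.312
```

Run:
```python
from plan import *
from fit import *
where(); T=cam2world('wrist'); a,d=optics.get_image('wrist'); cv2.imwrite('pics/w5.png',a); np.savez('pics/w5.npz',a=a,d=d,T=T)
c=np.array([[-62,-35],[-62,35],[45,35],[45,-35]])/1000; p=(.4855,.2838,np.radians(49))
b=a.copy()
for (l0,l1) in zip(c,np.roll(c,-1,0)):
    cs,sn=np.cos(p[2]),np.sin(p[2]); w=lambda l:[p[0]+cs*l[0]-sn*l[1],p[1]+sn*l[0]+cs*l[1],.008]
    q=proj('wrist',[w(l0),w(l1)],T); cv2.line(b,tuple(map(int,q[0])),tuple(map(int,q[1])),(255,0,255),1)
cv2.imwrite('pics/w5o.png',b)
```

```text
t 5.58 tcp [0.4818 0.1947 0.102 ] grasp [0.4796 0.1927 0.106 ] head 42.0 lean 37.7 yz -0.003 F [-0.5  0.2 -2.8] w 0.312 q [ 0.47 -0.16 -0.66  2.4  -1.02  0.48 -0.22]
```

View pics/w5o.png

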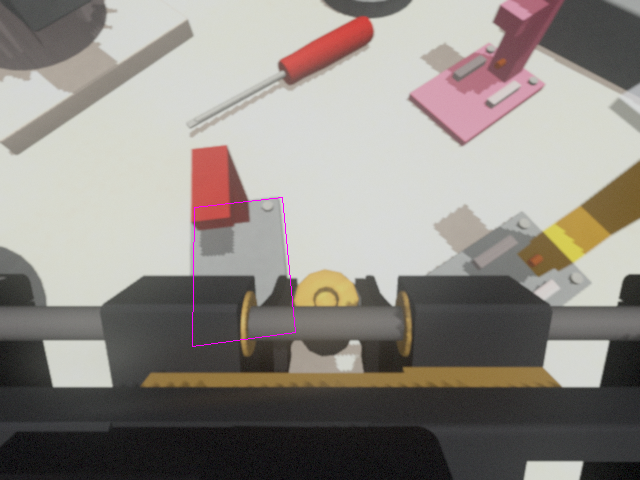

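Run:
```python
from plan import *
g=np.array([.4855,.2838]);h=49; H=np.array([np.cos(np.radians(h)),np.sin(np.radians(h))])
Rg=rot(h,38); s=g+H*(-.028); p,r=rows(tcp_for([s[0],s[1],.041+.015],Rg),Rg,1); rows(tcp_for([s[0],s[1],.041],Rg),Rg,1,p,r,n=3)
```

```text
n 3 d 90 a 8
[[[-0.5,-21.4,21.0],[1.5,0.1,-2.0],1],[[0.2,-20.9,21.6],[1.5,0.1,-2.0],1],[[0.9,-20.3,22.2],[1.5,0.1,-2.0],1]]
n 3 d 15 a 0
[[[-3.1,-0.0,3.9],[0.0,-0.0,0.0],1],[[-3.0,-0.0,4.0],[0.0,-0.0,0.0],1],[[-3.1,-0.0,3.9],[0.0,-0.0,0.0],1]]
```

>>> arm_command --motion '[[[-0.5,-21.4,21],[1.5,0.1,-2],1],[[0.2,-20.9,21.6],[1.5,0.1,-2],1],[[0.9,-20.3,22.2],[1.5,0.1,-2],1],[[0,0,0],[0,0,0],1]]'

```text
time: 5.97
position: [0.469, 0.2649, 0.0507]
tool_rot: [-2.493, -1.133, -0.858]
ft_force: [-1.1, -0.0, -2.3]
grip_width: 0.31
```

Run:
```python
from plan import *
where(); T=cam2world('wrist'); a,d=optics.get_image('wrist'); cv2.imwrite('pics/w6.png',a); np.savez('pics/w6.npz',a=a,d=d,T=T)
```

```text
t 5.97 tcp [0.469  0.2649 0.0507] grasp [0.467  0.2626 0.0546] head 49.0 lean 38.0 yz -0.002 F [-1.1 -0.  -2.3] w 0.310 q [ 0.37  0.04 -0.74  2.4  -1.17  0.29 -0.01]
```

View pics/w6.png

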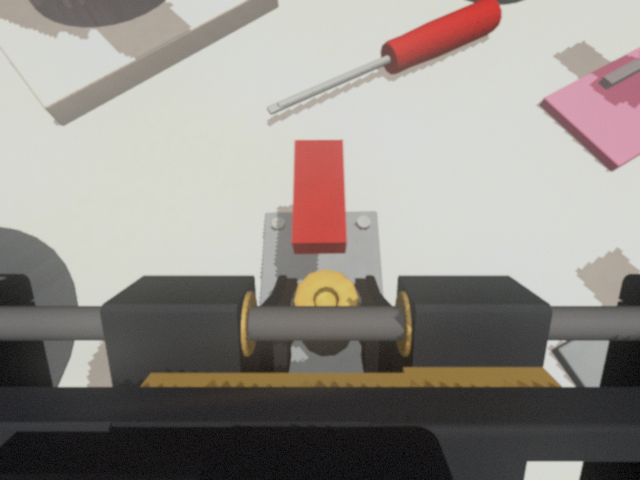

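The red step arm at (320,195) lines up with the cap at (326,290). I'll lower it onto the foot.

>>> arm_command --motion '[[[-2.8,0,3.5],[0,0,0],1],[[-2.8,0,3.5],[0,0,0],1],[[-1.2,0,1.6],[0,0,0],1],[[-0.9,0,1.2],[0,0,0],1],[[-0.6,0,0.8],[0,0,0],1],[[0,0,0],[0,0,0],1]]'

```text
time: 6.52
position: [0.4729, 0.2623, 0.041]
tool_rot: [-2.498, -1.13, -0.869]
ft_force: [0.4, -0.6, -2.4]
grip_width: 0.311
```

Run:
```python
from plan import *
where(); s=ctrl.get_state(); print(s['joint_positions'],s['qd'].round(3))
```

```text
t 6.52 tcp [0.4729 0.2623 0.041 ] grasp [0.4709 0.2599 0.0449] head 48.2 lean 38.2 yz 0.005 F [ 0.4 -0.6 -2.4] w 0.311 q [ 0.38  0.07 -0.75  2.4  -1.25  0.26  0.08]
[ 0.38019371  0.07319025 -0.75003729  2.39952109 -1.24543258  0.25857903
  0.08414532] [-0.006 -0.003 -0.005 -0.003  0.009  0.007 -0.009]
```

Run:
```python
from plan import *
g=np.array([.4855,.2838]);h=49; H=np.array([np.cos(np.radians(h)),np.sin(np.radians(h))])
Rg=rot(h,38); s=g+H*(-.014); p,r=rows(tcp_for([s[0],s[1],.0455],Rg),Rg,1,n=2); rows(tcp_for([s[0],s[1],.0405],Rg),Rg,1,p,r,n=3)
```

```text
n 2 d 14 a 1
[[[5.5,-2.4,4.0],[0.2,-0.1,-0.1],1],[[5.5,-2.3,3.9],[0.2,-0.1,-0.1],1]]
n 3 d 5 a 0
[[[-1.0,-0.0,1.3],[0.0,-0.0,0.0],1],[[-1.0,-0.0,1.3],[0.0,-0.0,0.0],1],[[-1.1,-0.0,1.4],[0.0,-0.0,0.0],1]]
```

>>> arm_command --motion '[[[5.5,-2.4,4],[0.2,-0.1,-0.1],1],[[5.5,-2.3,3.9],[0.2,-0.1,-0.1],1],[[0,0,0],[0,0,0],1]]'

```text
time: 6.77
position: [0.4782, 0.2754, 0.0412]
tool_rot: [-2.494, -1.137, -0.86]
ft_force: [-2.0, -3.4, 0.0]
grip_width: 0.308
```

>>> arm_command --motion '[[[-1,0,1.3],[0,0,0],1],[[-1,0,1.3],[0,0,0],1],[[-1,0,1.3],[0,0,0],1],[[0,0,0],[0,0,0],1]]'

```text
time: 7.1
position: [0.4783, 0.2759, 0.0375]
tool_rot: [-2.491, -1.138, -0.862]
ft_force: [-16.2, -13.8, 23.0]
grip_width: 0.311
```

Run:
```python
from plan import *
where(); 
g=np.array([.4855,.2838]);h=49; H=np.array([np.cos(np.radians(h)),np.sin(np.radians(h))]); p,r=cur(); q=(p-r[:,2]*.005)[:2]-g; print('local',q@H,q@[-H[1],H[0]])
T=cam2world('wrist'); a,d=optics.get_image('wrist'); cv2.imwrite('pics/w7.png',a); np.savez('pics/w7.npz',a=a,d=d,T=T)
```

```text
t 7.10 tcp [0.4783 0.2759 0.0375] grasp [0.4763 0.2736 0.0414] head 48.9 lean 38.1 yz 0.002 F [-16.2 -13.8  23. ] w 0.311 q [ 0.36  0.11 -0.76  2.38 -1.21  0.23  0.05]
local -0.013730713951190987 0.00025721057145490213
```

View pics/w7.png

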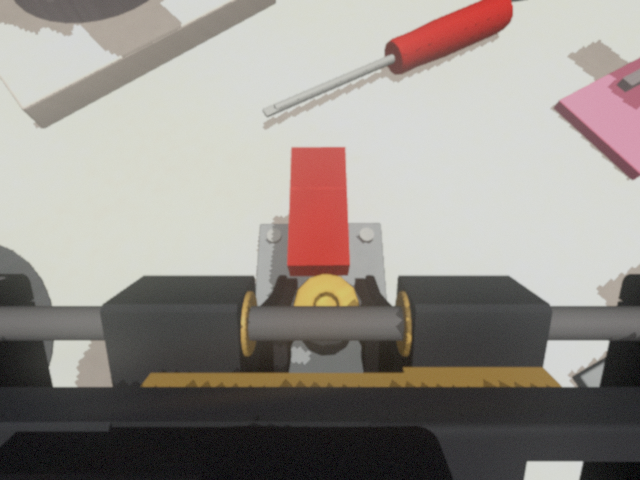

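Run:
```python
from cap import *
g=np.array([.4855,.2838]);h=49; H=np.array([np.cos(np.radians(h)),np.sin(np.radians(h))])
for f,uv in [('w7',[(290,272),(348,271)]),('w6',[(295,251),(346,250)])]:
    T=np.load(f'pics/{f}.npz')['T']
    for u,v in uv:
        q=ray(u,v,.064,T)[:2]-g; print(f,'edge local',q@H,q@[-H[1],H[0]])
```

```text
w7 edge local -0.002493357096971537 0.014443831847691232
w7 edge local -0.0020501400561748475 -0.007867968390897583
w6 edge local -0.0027579790008087643 0.013710907252110596
w6 edge local -0.0023370420268101523 -0.008389553943105192
```

>>> arm_command --motion '[[[0.5,0,-0.7],[0,0,0],1],[[-4.7,0,-3.7],[0,0,0],1],[[0,0,0],[0,0,0],1],[[0,0,0],[0,0,0],1]]'

```text
time: 7.48
position: [0.4741, 0.2717, 0.0377]
tool_rot: [-2.492, -1.138, -0.861]
ft_force: [-0.9, -0.6, -0.2]
grip_width: 0.31
```

```bash
cat >> plan.py <<'E'
def loc(g,h,dz=0):
    H=np.array([np.cos(np.radians(h)),np.sin(np.radians(h))]); p,r=cur(); G=p-r[:,2]*.005; q=G[:2]-np.array(g); s=ctrl.get_state(); F=s['ft_force']
    print('t %.2f local x %.1f y %.1f z %.1f mm | F along %.1f side %.1f up %.1f | head %.1f lean %.1f w %.3f'%(s['time'],1e3*q@H,1e3*q@[-H[1],H[0]],1e3*G[2],F[:2]@H,F[:2]@[-H[1],H[0]],F[2],np.degrees(np.arctan2(r[1,2],r[0,2])),np.degrees(np.arccos(-r[2,2])),s['grip_width']))
E
python3 -c "
from plan import *
loc([.4855,.2838],49)"
```

```text
t 7.48 local x -19.7 y 0.6 z 41.6 mm | F along -1.0 side 0.3 up -0.2 | head 48.9 lean 38.1 w 0.310
```

>>> arm_command --motion '[[[1.6,0,1.2],[0,0,0],1],[[1.6,0,1.2],[0,0,0],1],[[1.6,0,1.2],[0,0,0],1],[[0,0,0],[0,0,0],1]]'

```text
time: 7.82
position: [0.4778, 0.2759, 0.0374]
tool_rot: [-2.492, -1.138, -0.859]
ft_force: [-13.0, -11.3, 17.5]
grip_width: 0.314
```

```bash
python3 -c "
from plan import *
loc([.4855,.2838],49)"
```

```text
t 7.82 local x -14.1 y 0.7 z 41.4 mm | F along -17.1 side 2.4 up 17.5 | head 49.0 lean 38.0 w 0.314
```

>>> arm_command --motion '[[[1.6,0,1.2],[0,0,0],1],[[1.6,0,1.2],[0,0,0],1],[[0,0,0],[0,0,0],1]]'

```text
time: 8.07
position: [0.4793, 0.2776, 0.0367]
tool_rot: [-2.494, -1.138, -0.857]
ft_force: [-23.1, -21.9, 29.0]
grip_width: 0.312
```

```bash
python3 -c "
from plan import *
loc([.4855,.2838],49)"
```

```text
t 8.07 local x -11.8 y 0.6 z 40.7 mm | F along -31.7 side 3.1 up 29.0 | head 49.0 lean 37.9 w 0.312
```

Sliding the spacer in stops it with about 32 N, some 12 mm before the edge, so this one is the high spacer. I'll back off, lift, and check how it sits in the grip.

>>> arm_command --motion '[[[-6,0,-4.6],[0,0,0],1],[[0.5,0,-0.6],[0,0,0],1],[[12,0,-16],[0,0,0],1],[[15,0,-19],[0,0,0],1],[[15,0,-19],[0,0,0],1],[[0,0,0],[0,0,0],1]]'

```text
time: 8.57
position: [0.4784, 0.2751, 0.1118]
tool_rot: [-2.49, -1.141, -0.87]
ft_force: [1.2, 0.8, -1.1]
grip_width: 0.308
```

Run:
```python
from plan import *
where(); T=cam2world('wrist'); a,d=optics.get_image('wrist'); cv2.imwrite('pics/w8.png',a); np.savez('pics/w8.npz',a=a,d=d,T=T)
b=np.load('pics/w6.npz')['a']; cv2.imwrite('pics/cmp.png',np.hstack([cv2.resize(x[250:390,240:410],None,fx=2.3,fy=2.3) for x in (b,a)]))
Ry=rot(-14.5,38); g=np.array([.604,.1235]); h=np.radians(-14.5); H=np.array([np.cos(h),np.sin(h)]); s=g-.075*H
rows(tcp_for([s[0],s[1],.105],Ry),Ry,1)
```

```text
t 8.57 tcp [0.4784 0.2751 0.1118] grasp [0.4763 0.2727 0.1157] head 48.6 lean 38.4 yz 0.007 F [ 1.2  0.8 -1.1] w 0.308 q [ 0.34 -0.1  -0.7   2.34 -0.96  0.43 -0.29]
n 9 d 145 a 64
[[[-6.2,14.5,-3.5],[-4.3,-0.0,5.6],1],[[-4.7,15.2,-2.5],[-4.3,-0.0,5.6],1],[[-3.2,15.7,-1.2],[-4.3,-0.0,5.6],1],[[-1.6,16.0,-0.1],[-4.3,-0.0,5.6],1],[[-0.1,16.1,1.1],[-4.3,-0.0,5.6],1],[[1.5,15.9,2.4],[-4.3,-0.0,5.6],1],[[3.0,15.4,3.5],[-4.3,-0.0,5.6],1],[[4.5,14.8,4.6],[-4.3,-0.0,5.6],1],[[5.9,13.8,5.8],[-4.3,-0.0,5.6],1]]
```

View pics/cmp.png

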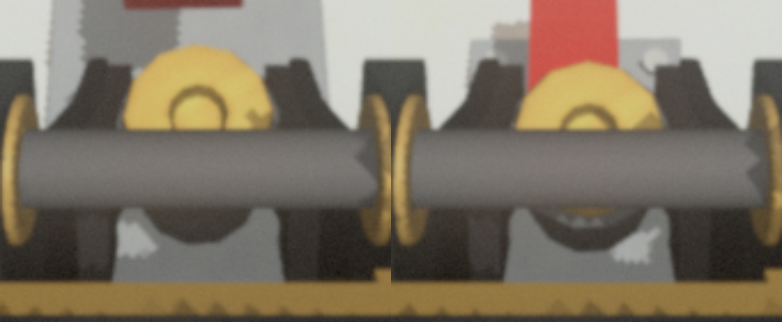

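```bash
cat > tilt.py <<'E'
from h import *
def tilt(f,box=(285,370,262,306)):
    z=np.load(f); a,d,T=z['a'],z['d'].astype(float),z['T']; hsv=cv2.cvtColor(a,cv2.COLOR_BGR2HSV)
    m=((hsv[...,0]>12)&(hsv[...,0]<32)&(hsv[...,1]>100)&(hsv[...,2]>110)); k=np.zeros_like(m); u0,u1,v0,v1=box; k[v0:v1,u0:u1]=1; m&=k>0
    P=cloud('wrist',d,T)[m]; P=P[np.isfinite(P).all(1)]; 
    for _ in range(4):
        c=np.median(P,0) if _==0 else P.mean(0); n=np.linalg.svd(P-c)[2][2]; n*=np.sign(n[2]); r=(P-c)@n; P2=P[abs(r)<max(.0012,1.0*np.std(r))]; P=P2
    M=T[:3,:3]; print(f,len(P),'n',n.round(3),'c',c.round(4),'tilt',np.degrees(np.arccos(n[2])).round(1),'dir',np.degrees(np.arctan2(n[1],n[0])).round(0), 'std',r.std())
E
python3 - <<'E'
from tilt import *
for f in ['w3','w4','w6','w7','w8']: tilt(f'pics/{f}.npz')
E
```

```text
pics/w3.npz 476 n [ 0.29  -0.12   0.949] c [ 0.4885 -0.3463  0.0633] tilt 18.3 dir -22.0 std 0.0005862041549129604
pics/w4.npz 1302 n [-0.021  0.001  1.   ] c [ 0.55   -0.0528  0.2032] tilt 1.2 dir 178.0 std 0.0005209708566869665
pics/w6.npz 1371 n [ 0.007 -0.004  1.   ] c [0.4694 0.2658 0.0801] tilt 0.4 dir -31.0 std 0.0005399193056160837
pics/w7.npz 832 n [-0.014 -0.014  1.   ] c [0.4781 0.2767 0.0671] tilt 1.1 dir -134.0 std 0.0005379375407273269
pics/w8.npz 393 n [0.603 0.702 0.379] c [0.4778 0.2755 0.1397] tilt 67.7 dir 49.0 std 0.0006943637862986403
```

```bash
cat > tilt.py <<'E'
from h import *
def tilt(f,box=(285,370,262,306)):
    z=np.load(f); a,d,T=z['a'],z['d'].astype(float),z['T']; hsv=cv2.cvtColor(a,cv2.COLOR_BGR2HSV)
    m=((hsv[...,0]>12)&(hsv[...,0]<32)&(hsv[...,1]>100)&(hsv[...,2]>110)); k=np.zeros_like(m); u0,u1,v0,v1=box; k[v0:v1,u0:u1]=1; m&=k>0
    P=cloud('wrist',d,T)[m]; P=P[np.isfinite(P).all(1)]; rng=np.random.default_rng(0); best=None
    for _ in range(1500):
        q=P[rng.choice(len(P),3,False)]; n=np.cross(q[1]-q[0],q[2]-q[0]); L=np.linalg.norm(n)
        if L<3e-5: continue
        n/=L; n*=np.sign(n[2])
        if n[2]<.9: continue
        k=abs((P-q[0])@n)<.001
        if best is None or k.sum()>best.sum(): best=k
    Q=P[best]; c=Q.mean(0); n=np.linalg.svd(Q-c)[2][2]; n*=np.sign(n[2])
    print(f,len(P),len(Q),'n',n.round(3),'c',c.round(4),'tilt',np.degrees(np.arccos(n[2])).round(1),'dir',np.degrees(np.arctan2(n[1],n[0])).round(0),'ext',np.ptp(Q,0).round(4))
    return n
E
python3 - <<'E'
from tilt import *
for f in ['w3','w4','w6','w7','w8']: tilt(f'pics/{f}.npz')
E
```

```text
pics/w3.npz 1862 1280 n [0.006 0.003 1.   ] c [ 0.4888 -0.3466  0.0635] tilt 0.4 dir 22.0 ext [0.0168 0.0228 0.0022]
pics/w4.npz 1812 1278 n [-0.005  0.013  1.   ] c [ 0.55   -0.0529  0.2032] tilt 0.8 dir 111.0 ext [0.0164 0.0229 0.0023]
pics/w6.npz 1849 1302 n [ 0.012 -0.006  1.   ] c [0.4694 0.2658 0.0801] tilt 0.8 dir -25.0 ext [0.0213 0.0201 0.0023]
pics/w7.npz 1621 1178 n [-0.015 -0.008  1.   ] c [0.4779 0.2764 0.067 ] tilt 1.0 dir -151.0 ext [0.0202 0.0194 0.0021]
pics/w8.npz 1397 1057 n [-0.026 -0.014  1.   ] c [0.4772 0.2748 0.1417] tilt 1.7 dir -151.0 ext [0.0192 0.018  0.0022]
```

>>> arm_command --motion '[[[-6.2,14.5,-3.5],[-4.3,0,5.6],1],[[-4.7,15.2,-2.5],[-4.3,0,5.6],1],[[-3.2,15.7,-1.2],[-4.3,0,5.6],1],[[-1.6,16,-0.1],[-4.3,0,5.6],1],[[-0.1,16.1,1.1],[-4.3,0,5.6],1],[[1.5,15.9,2.4],[-4.3,0,5.6],1],[[3,15.4,3.5],[-4.3,0,5.6],1],[[4.5,14.8,4.6],[-4.3,0,5.6],1]]' --force 55

```text
time: 9.28
position: [0.5155, 0.1883, 0.0994]
tool_rot: [-2.929, -0.186, -0.988]
ft_force: [-1.0, -0.1, -2.4]
grip_width: 0.304
```

>>> arm_command --motion '[[[5.9,13.8,5.8],[-4.3,0,5.6],1],[[0,0,0],[0,0,0],1],[[0,0,0],[0,0,0],1]]'

```text
time: 9.53
position: [0.5156, 0.1856, 0.0974]
tool_rot: [-2.944, -0.143, -0.976]
ft_force: [-0.9, 0.8, -2.3]
grip_width: 0.305
```

```bash
cat > over.py <<'E'
from plan import *
def snap(name):
    T=cam2world('wrist'); a,d=optics.get_image('wrist'); cv2.imwrite(f'pics/{name}.png',a); np.savez(f'pics/{name}.npz',a=a,d=d,T=T); return a,T
def overlay(name,p,extra=[]):
    z=np.load(f'pics/{name}.npz'); b=z['a'].copy(); T=z['T']; h=np.radians(p[2]); cs,sn=np.cos(h),np.sin(h)
    w=lambda l:[p[0]+cs*l[0]-sn*l[1],p[1]+sn*l[0]+cs*l[1],l[2]]
    def poly(c):
        for l0,l1 in zip(c,c[1:]+c[:1]):
            q=proj('wrist',[w(np.array(l0)/1e3),w(np.array(l1)/1e3)],T); cv2.line(b,tuple(map(int,q[0])),tuple(map(int,q[1])),(255,0,255),1)
    poly([(-62,-35,8),(-62,35,8),(45,35,8),(45,-35,8)])
    for y in (16.5,-24.5): poly([(-18,y,14),(18,y,14),(18,y+8,14),(-18,y+8,14)])
    cv2.imwrite(f'pics/{name}o.png',b)
E
python3 - <<'E'
from over import *
where(); snap('w9'); overlay('w9',(.604,.1235,-14.5))
E
```

```text
t 9.53 tcp [0.5156 0.1856 0.0974] grasp [0.5127 0.1853 0.1014] head 6.1 lean 36.7 yz -0.005 F [-0.9  0.8 -2.3] w 0.305 q [ 0.9  -0.27 -1.34  2.34 -0.09  0.26 -1.9 ]
```

View pics/w9o.png

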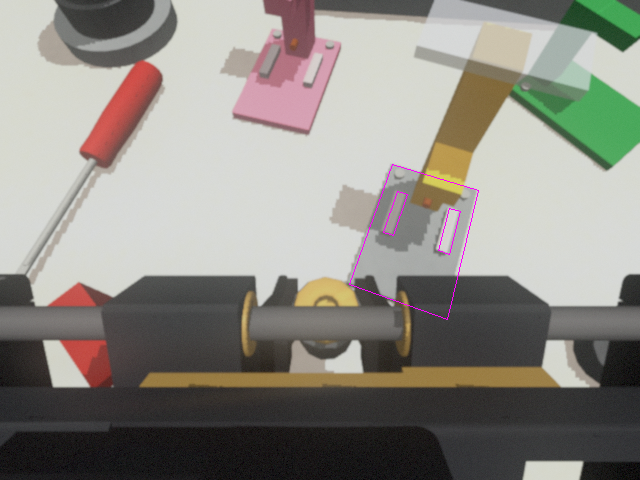

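The arm has run into its j2/j3 limits, so the turn is incomplete. I'll fit a kinematic model from the logged samples so I can choose a feasible path.

```bash
cat > kin.py <<'E'
import numpy as np
from scipy.spatial.transform import Rotation as R
from scipy.optimize import least_squares
D=[ # q, tcp, head/lean via rotvec
([1.2181,.3218,-.0701,1.4517,.0226,1.3708,-.0569],[.2331,-.6068,.2366],[-3.08707798,-.572602119,.00077646]),
([1.05,-.17,-.28,2.38,-.79,.42,-.5],[.4243,-.3167,.1181],[2.833,-.496,.96]),
([1.03,.16,-.34,2.3,-1.27,.17,-.01],[.488,-.3467,.0347],[2.821,-.499,.977]),
([.76,-.19,-.46,2.27,-.8,.59,-.44],[.5495,-.0534,.1738],[-2.863,-.404,-.993]),
([.47,-.16,-.66,2.4,-1.02,.48,-.22],[.4818,.1947,.102],[-2.589,-.986,-.882]),
([.37,.04,-.74,2.4,-1.17,.29,-.01],[.469,.2649,.0507],[-2.493,-1.133,-.858]),
([.3802,.0732,-.75,2.3995,-1.2454,.2586,.0841],[.4729,.2623,.041],[-2.498,-1.13,-.869]),
([.36,.11,-.76,2.38,-1.21,.23,.05],[.4783,.2759,.0375],[-2.491,-1.138,-.862]),
([.34,-.1,-.7,2.34,-.96,.43,-.29],[.4784,.2751,.1118],[-2.49,-1.141,-.87]),
([.9,-.27,-1.34,2.34,-.09,.26,-1.9],[.5156,.1856,.0974],[-2.944,-.143,-.976]),
]
def fk(q,L,sg,tz=0.):
    # L: d1,d3,d5,d7,a3,a4,tool yaw etc
    def Rz(a): return R.from_euler('z',a).as_matrix()
    def Ry(a): return R.from_euler('y',a).as_matrix()
    p=np.array([0,0,L[0]]); M=Rz(sg[0]*q[0])@Ry(sg[1]*q[1])
    p=p+M@np.array([L[4],0,L[1]]); M=M@Rz(sg[2]*q[2])
    p=p+M@np.array([L[7],0,0]);M=M@Ry(sg[3]*q[3]); p=p+M@np.array([L[5],0,L[2]]); M=M@Rz(sg[4]*q[4])@Ry(sg[5]*q[5])
    p=p+M@np.array([L[6],0,0]); M=M@Rz(sg[6]*q[6]+tz); p=p+M@np.array([0,0,L[3]]); return p,M
E
python3 - <<'E'
from kin import *
import itertools
best=[]
for sg in itertools.product([-1,1],[1],[-1,1],[1],[-1,1],[1],[-1,1]):
  for t0 in (0,np.pi/2,np.pi,-np.pi/2):
    def f(x):
        r=[]
        for q,p,rv in D:
            P,M=fk(q,x[:8],sg,x[8]); r+=list(P-p)+list(.3*R.from_matrix(R.from_rotvec(rv).as_matrix().T@M).as_rotvec())
        return r
    s=least_squares(f,[.34,.4,.4,.3,0,0,0,0,t0],loss='soft_l1',f_scale=.02); best.append((s.cost,sg,s.x.round(4)))
best.sort(key=lambda t:t[0])
for b in best[:4]: print(b)
E
```

```text
(np.float64(0.0004300089577939975), (-1, 1, -1, 1, -1, 1, -1), array([ 0.2266,  0.4593,  0.5056,  0.3299,  0.0176, -0.0073, -0.0064,
       -0.0127,  1.5701]))
(np.float64(0.0004300089577939984), (-1, 1, -1, 1, -1, 1, -1), array([ 0.2266,  0.4593,  0.5056,  0.3299,  0.0176, -0.0073, -0.0064,
       -0.0127,  1.5701]))
(np.float64(0.00043000895779399874), (-1, 1, -1, 1, -1, 1, -1), array([ 0.2266,  0.4593,  0.5056,  0.3299,  0.0176, -0.0073, -0.0064,
       -0.0127,  1.5701]))
(np.float64(0.0004300089577940028), (-1, 1, -1, 1, -1, 1, -1), array([ 0.2266,  0.4593,  0.5056,  0.3299,  0.0176, -0.0073, -0.0064,
       -0.0127,  1.5701]))
```

```bash
cat >> kin.py <<'E'
SG=(-1,1,-1,1,-1,1,-1); LX=[.2266,.4593,.5056,.3299,.0176,-.0073,-.0064,-.0127]; TZ=1.5701
LO=np.array([-2.86,-.3,-1.38,.06,-1.56,.09,-2.69]);HI=np.array([2.86,2.09,1.24,2.45,4.7,2.05,2.69]); MG=.05
def ik(p,M,n=60,seed=0,q0=None,reg=0):
    rng=np.random.default_rng(seed); sol=[]
    for i in range(n):
        x0=rng.uniform(LO+.1,HI-.1) if q0 is None else q0
        def f(q):
            P,N=fk(q,LX,SG,TZ); e=list((P-p)*10)+list(R.from_matrix(M.T@N).as_rotvec()*3)
            if reg: e+=list(reg*(q-q0))
            return e
        s=least_squares(f,x0,bounds=(LO+MG,HI-MG)); P,N=fk(s.x,LX,SG,TZ)
        if np.linalg.norm(P-p)<.002 and np.linalg.norm(R.from_matrix(M.T@N).as_rotvec())<.01: sol.append(s.x)
        if q0 is not None: break
    return sol
def margin(q): return np.minimum(q-LO,HI-q).min()
E
python3 - <<'E'
from kin import *
from plan import rot
F=R.from_euler('z',180,degrees=True).as_matrix()
def test(nm,g,h,lean,z):
    M=rot(h,lean)
    for fl in (0,1):
        Mm=M@F if fl else M; S=ik(np.array([*g,z])+Mm[:,2]*.005,Mm,40)
        S=sorted(S,key=margin,reverse=True); print(nm,h,lean,z,'flip',fl,len(S),*[ (x.round(2).tolist(),round(margin(x),2)) for x in S[:3]])
def L(g,h,x): h=np.radians(h); return (g[0]+x*np.cos(h),g[1]+x*np.sin(h))
gy=(.604,.1235); gb=(.6235,-.1435)
for le in (34,38,42):
    test('Yset',L(gy,-14.5,-.04),-14.5,le,.06); test('Yhome',L(gy,-14.5,0),-14.5,le,.041)
test('Bset',L(gb,-4.5,-.04),-4.5,38,.06); test('Bhome',L(gb,-4.5,0),-4.5,38,.041)
for h in (-90,-45,0,45,90): test('padA',(.451,-.11),h,38,.04)
E
```

```text
Still running in the background as job /tmp/bash_jobs.1000/e042a3cbf959 (pid 1424). You'll get a notice when it ends.
```

Edit , replacing
```

```
with
```

```

```bash
cat /tmp/bash_jobs.1000/e042a3cbf959/stdout
python3 - <<'E'
s=open('kin.py').read()
s=s.replace("def Rz(a): return R.from_euler('z',a).as_matrix()","def Rz(a): c,s=np.cos(a),np.sin(a); return np.array([[c,-s,0],[s,c,0],[0,0,1.]])")
s=s.replace("def Ry(a): return R.from_euler('y',a).as_matrix()","def Ry(a): c,s=np.cos(a),np.sin(a); return np.array([[c,0,s],[0,1.,0],[-s,0,c]])")
s=s.replace("bounds=(LO+MG,HI-MG))","bounds=(LO+MG,HI-MG),max_nfev=60)")
open('kin.py','w').write(s)
E
timeout 500 python3 -u - <<'E'
from kin import *
from rotf import rot
F=R.from_euler('z',180,degrees=True).as_matrix()
def test(nm,g,h,lean,z):
    M=rot(h,lean)
    for fl in (0,1):
        Mm=M@F if fl else M; S=ik(np.array([*g,z])+Mm[:,2]*.005,Mm,15)
        S=sorted(S,key=margin,reverse=True); print(nm,h,lean,z,'flip',fl,len(S),*[ (x.round(2).tolist(),round(margin(x),2)) for x in S[:3]])
def L(g,h,x): h=np.radians(h); return (g[0]+x*np.cos(h),g[1]+x*np.sin(h))
gy=(.604,.1235); gb=(.6235,-.1435)
for le in (34,40):
    test('Yset',L(gy,-14.5,-.04),-14.5,le,.06); test('Yhome',L(gy,-14.5,0),-14.5,le,.041)
test('Bset',L(gb,-4.5,-.04),-4.5,38,.06); test('Bhome',L(gb,-4.5,0),-4.5,38,.041)
for h in (-90,-45,0,45,90): test('padA',(.451,-.11),h,38,.04)
E
```

```text
Yset -14.5 34 0.06 flip 0 6 ([-1.37, 0.26, 1.05, 2.22, 0.38, 0.33, -2.55], np.float64(0.14)) ([-1.45, 0.3, 1.14, 2.22, 0.23, 0.32, -2.42], np.float64(0.1)) ([-1.32, 0.24, 0.99, 2.22, 0.45, 0.34, -2.61], np.float64(0.08))
Yset -14.5 34 0.06 flip 1 9 ([0.54, 0.26, -1.06, 2.21, 1.17, 0.66, -0.07], np.float64(0.24)) ([-1.22, 0.2, 0.87, 2.22, 0.57, 0.36, 0.43], np.float64(0.23)) ([0.61, 0.3, -1.15, 2.21, 1.22, 0.7, -0.09], np.float64(0.23))
Yhome -14.5 34 0.041 flip 0 8 ([-1.1, 0.32, 0.83, 2.16, 0.34, 0.28, -2.49], np.float64(0.19)) ([-1.05, 0.3, 0.77, 2.16, 0.42, 0.28, -2.56], np.float64(0.13)) ([-1.05, 0.3, 0.77, 2.16, 0.43, 0.29, -2.57], np.float64(0.12))
Yhome -14.5 34 0.041 flip 1 7 ([0.53, 0.4, -1.03, 2.15, 1.32, 0.7, -0.1], np.float64(0.3)) ([0.07, 0.25, -0.49, 2.16, 1.11, 0.51, 0.01], np.float64(0.29)) ([0.05, 0.25, -0.47, 2.16, 1.1, 0.5, 0.01], np.float64(0.29))
Yset -14.5 40 0.06 flip 0 0
Yset -14.5 40 0.06 flip 1 8 ([0.39, 0.22, -0.93, 2.27, 1.37, 0.63, -0.29], np.float64(0.18)) ([-1.2, 0.19, 0.81, 2.28, 1.05, 0.34, -0.06], np.float64(0.17)) ([-0.05, 0.14, -0.45, 2.28, 1.29, 0.
[... 1937 characters left out ...]
 2.31, -1.01, 0.95, 0.65], np.float64(0.14))
padA 45 38 0.04 flip 1 6 ([-0.19, 0.23, 0.95, 2.3, -1.07, 1.03, -2.44], np.float64(0.15)) ([0.54, 0.13, 0.14, 2.31, -0.95, 0.88, -2.55], np.float64(0.14)) ([0.36, 0.14, 0.34, 2.31, -0.97, 0.91, -2.53], np.float64(0.14))
padA 90 38 0.04 flip 0 8 ([0.02, 0.49, 0.71, 1.95, -0.79, 1.43, 1.11], np.float64(0.5)) ([0.03, 0.48, 0.69, 1.96, -0.78, 1.42, 1.11], np.float64(0.49)) ([1.19, 0.49, -0.71, 1.96, -0.29, 1.15, 0.65], np.float64(0.49))
padA 90 38 0.04 flip 1 6 ([0.07, 0.47, 0.64, 1.95, -0.77, 1.41, -2.05], np.float64(0.5)) ([-0.02, 0.5, 0.75, 1.95, -0.81, 1.44, -2.01], np.float64(0.49)) ([0.54, 0.38, 0.08, 1.97, -0.59, 1.27, -2.21], np.float64(0.48))
```

```bash
cat > sim.py <<'E'
from kin import *
from rotf import rot
def jac(q):
    P0,M0=fk(q,LX,SG,TZ); J=np.zeros((6,7))
    for i in range(7):
        d=np.array(q,float); d[i]+=1e-5; P,M=fk(d,LX,SG,TZ); J[:3,i]=(P-P0)/1e-5; J[3:,i]=R.from_matrix(M@M0.T).as_rotvec()/1e-5
    return P0,M0,J
def track(q,path,sub=4,rest=None,kn=0.0):
    q=np.array(q,float); 
    for p,M in path:
        for _ in range(sub*3):
            P,N,J=jac(q); e=np.r_[p-P,R.from_matrix(M@N.T).as_rotvec()*1.0]
            W=np.diag([1,1,1,.3,.3,.3]); A=W@J; Ai=A.T@np.linalg.inv(A@A.T+1e-5*np.eye(6)); dq=Ai@(W@e)
            if rest is not None: dq+=kn*(np.eye(7)-Ai@A)@(rest-q)
            q=np.clip(q+np.clip(dq,-.1,.1),LO+MG,HI-MG)
        P,N=fk(q,LX,SG,TZ)
    return q,np.linalg.norm(P-p),np.degrees(np.linalg.norm(R.from_matrix(M@N.T).as_rotvec()))
def lin(p0,M0,p1,M1,n):
    dr=R.from_matrix(M0.T@M1).as_rotvec(); return [(p0+(p1-p0)*k/n,M0@R.from_rotvec(dr*k/n).as_matrix()) for k in range(1,n+1)]
E
timeout 300 python3 - <<'E'
from sim import *
q=np.array([.34,-.1,-.7,2.34,-.96,.43,-.29]); p,M=fk(q,LX,SG,TZ)
M1=rot(-14.5,38); h=np.radians(-14.5); g=np.array([.604-.075*np.cos(h),.1235-.075*np.sin(h),.105])+M1[:,2]*.005
MID=(LO+HI)/2
for kn in (0,.05,.3):
    r=track(q,lin(p,M,g,M1,9),rest=MID,kn=kn); print('kn',kn,r[0].round(2),r[1:])
print('actual .9,-.27,-1.34,2.34,-.09,.26,-1.9')
# 2: padB pregrasp ->mid
q=np.array([1.03,.16,-.34,2.3,-1.27,.17,-.0]); p,M=fk(q,LX,SG,TZ); M1=rot(15,38); g=np.array([.5465,-.0543,.1777])+M1[:,2]*.005
for kn in (0,.05,.3):
    r=track(q,lin(p,M,g,M1,9),rest=MID,kn=kn); print('kn',kn,r[0].round(2),r[1:])
print('actual .76 -.19 -.46 2.27 -.8 .59 -.44')
q=np.array([.9,-.27,-1.34,2.34,-.09,.26,-1.9]); p,M=fk(q,LX,SG,TZ); gy=np.array([.604-.04*np.cos(h),.1235-.04*np.sin(h),.0])
for hd in (-5,5,15,30):
  for le in (36,38):
    M1=rot(hd,le); 
    a=gy+[0,0,.1]+M1[:,2]*.005; b=gy+[0,0,.041]+M1[:,2]*.005
    r=track(q,lin(p,M,a,M1,8)); r2=track(r[0],lin(a,M1,b,M1,4)); print(hd,le,r[0].round(2),np.round(r[1:],3),r2[0].round(2),np.round(r2[1:],3))
E
```

```text
kn 0 [ 1.08 -0.25 -1.33  2.29  0.47  0.41 -2.64] (np.float64(0.11517423724555498), np.float64(7.395387010856226))
kn 0.05 [-0.16 -0.02 -0.36  2.3   0.94  0.55 -2.64] (np.float64(2.777152222509672e-05), np.float64(25.910909341381277))
kn 0.3 [-0.27 -0.02 -0.25  2.3   0.94  0.55 -2.64] (np.float64(5.319435856768964e-05), np.float64(25.733511529481387))
actual .9,-.27,-1.34,2.34,-.09,.26,-1.9
kn 0 [ 0.77 -0.2  -0.46  2.27 -0.79  0.6  -0.46] (np.float64(2.7755575615628914e-17), np.float64(1.518907591515283e-14))
kn 0.05 [-0.04 -0.19  0.31  2.28 -0.56  0.53 -0.62] (np.float64(2.5961606949652344e-06), np.float64(0.0014697148276657788))
kn 0.3 [-0.08 -0.19  0.35  2.27 -0.54  0.52 -0.63] (np.float64(1.6642936367438767e-05), np.float64(0.008757638654800115))
actual .76 -.19 -.46 2.27 -.8 .59 -.44
-5 36 [ 0.41  0.04 -0.82  2.25  0.84  0.42 -2.64] [0.    7.239] [-0.93  0.16  0.61  2.29  0.87  0.21 -2.64] [ 0.   10.61]
-5 38 [ 0.3   0.02 -0.71  2.28  0.94  0.39 -2.64] [ 0.    13.051] [-1.27  0.24  0.98  2.31  0.69  0.14 -2.64] [0.007 2.938]
5 36 [ 0.93  0.06 -1.28  2.27  0.7   0.31 -2.43] [0. 0.] [-0.04  0.12 -0.27  2.32  1.05  0.18 -2.64] [0.    7.996]
5 38 [ 0.93  0.04 -1.28  2.29  0.8   0.27 -2.54] [0. 0.] [-0.52  0.11  0.25  2.34  1.15  0.14 -2.64] [ 0.014 13.982]
15 36 [ 1.03  0.05 -1.3   2.27  0.19  0.23 -1.74] [0. 0.] [ 0.46  0.15 -0.72  2.32  0.79  0.14 -2.29] [0.011 1.94 ]
15 38 [ 1.01  0.02 -1.28  2.3   0.11  0.17 -1.67] [0. 0.] [ 0.31  0.12 -0.55  2.35  1.    0.14 -2.51] [0.032 5.529]
30 36 [ 0.64  0.03 -0.79  2.26 -0.66  0.34 -0.61] [0. 0.] [ 0.63  0.19 -0.8   2.3  -0.66  0.16 -0.55] [0. 0.]
30 38 [ 0.56  0.02 -0.69  2.29 -0.83  0.32 -0.45] [0. 0.] [ 0.61  0.18 -0.77  2.32 -1.    0.14 -0.2 ] [0. 0.]
```

```bash
timeout 300 python3 - <<'E'
from sim import *
h=np.radians(-14.5)
q=np.array([.9,-.27,-1.34,2.34,-.09,.26,-1.9]); p,M=fk(q,LX,SG,TZ); gy=np.array([.604-.043*np.cos(h),.1235-.043*np.sin(h),.0])
for hd in (35,42):
  for le in (38,):
    M1=rot(hd,le); 
    a=gy+[0,0,.09]+M1[:,2]*.005; b=gy+[0,0,.041]+M1[:,2]*.005
    r=track(q,lin(p,M,a,M1,8)); r2=track(r[0],lin(a,M1,b,M1,4)); print(hd,le,r[0].round(2),np.round(r[1:],3),r2[0].round(2),np.round(r2[1:],3))
E
python3 - <<'E'
from plan import *
h=np.radians(-14.5); gy=np.array([.604-.043*np.cos(h),.1235-.043*np.sin(h)]); H=np.array([np.cos(np.radians(40)),np.sin(np.radians(40))])
gy=gy+.0025*H  # spacer sits ~2.5 mm behind grasp
Rm=rot(40,38); rows(tcp_for([*gy,.075],Rm),Rm,1,n=8)
E
```

```text
35 38 [ 0.56  0.05 -0.66  2.28 -0.91  0.36 -0.26] [0. 0.] [ 0.6   0.18 -0.72  2.3  -1.06  0.23 -0.05] [0. 0.]
42 38 [ 0.49  0.08 -0.54  2.25 -0.93  0.46 -0.09] [0. 0.] [ 0.51  0.19 -0.57  2.27 -1.06  0.35  0.09] [0. 0.]
n 8 d 75 a 34
[[[2.7,6.6,6.1],[2.6,0.1,-3.4],1],[[2.2,7.0,5.7],[2.6,0.1,-3.4],1],[[1.8,7.3,5.5],[2.6,0.1,-3.4],1],[[1.4,7.7,5.1],[2.6,0.1,-3.4],1],[[0.9,8.0,4.7],[2.6,0.1,-3.4],1],[[0.3,8.2,4.4],[2.6,0.1,-3.4],1],[[-0.1,8.5,4.0],[2.6,0.1,-3.4],1],[[-0.6,8.6,3.6],[2.6,0.1,-3.4],1]]
```

>>> arm_command --motion '[[[2.7,6.6,6.1],[2.6,0.1,-3.4],1],[[2.2,7,5.7],[2.6,0.1,-3.4],1],[[1.8,7.3,5.5],[2.6,0.1,-3.4],1],[[1.4,7.7,5.1],[2.6,0.1,-3.4],1],[[0.9,8,4.7],[2.6,0.1,-3.4],1],[[0.3,8.2,4.4],[2.6,0.1,-3.4],1],[[-0.1,8.5,4],[2.6,0.1,-3.4],1],[[-0.6,8.6,3.6],[2.6,0.1,-3.4],1]]'

```text
time: 10.25
position: [0.546, 0.1518, 0.0798]
tool_rot: [-2.744, -0.697, -0.911]
ft_force: [-0.3, 0.1, -2.6]
grip_width: 0.31
```

>>> arm_command --motion '[[[0,0,0],[0,0,0],1],[[0,0,0],[0,0,0],1]]'

```text
time: 10.42
position: [0.5464, 0.1507, 0.0799]
tool_rot: [-2.748, -0.687, -0.91]
ft_force: [-0.6, 0.0, -2.8]
grip_width: 0.306
```

Run:
```python
from over import *
from tilt import tilt
where(); loc([.604,.1235],-14.5); snap('w10'); overlay('w10',(.604,.1235,-14.5)); tilt('pics/w10.npz')
```

```text
t 10.42 tcp [0.5464 0.1507 0.0799] grasp [0.5437 0.1493 0.0839] head 29.3 lean 36.8 yz -0.013 F [-0.6  0.  -2.8] w 0.306 q [ 0.43  0.   -0.63  2.33 -0.78  0.27 -0.57]
t 10.42 local x -64.8 y 9.9 z 83.9 mm | F along -0.6 side -0.1 up -2.8 | head 29.3 lean 36.8 w 0.306
pics/w10.npz 1343 1035 n [ 0.013 -0.006  1.   ] c [0.546  0.1504 0.1098] tilt 0.8 dir -24.0 ext [0.0159 0.0212 0.0022]
```

View pics/w10o.png

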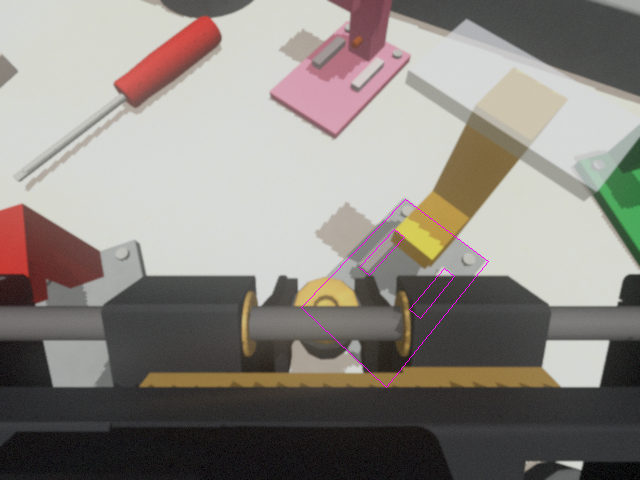

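Speed-limited, so the move fell short. The yellow stand's pose overlay fits well. I'll finish the move.

Run:
```python
from plan import *
h=np.radians(-14.5); gy=np.array([.604-.043*np.cos(h),.1235-.043*np.sin(h)]); H=np.array([np.cos(np.radians(40)),np.sin(np.radians(40))])
gy=gy+.0025*H
Rm=rot(40,38); rows(tcp_for([*gy,.06],Rm),Rm,1,n=5)
```

```text
n 5 d 34 a 12
[[[-1.0,4.4,5.2],[1.3,0.2,-1.9],1],[[-1.1,4.5,5.1],[1.3,0.2,-1.9],1],[[-1.3,4.5,5.0],[1.3,0.2,-1.9],1],[[-1.5,4.6,4.9],[1.3,0.2,-1.9],1],[[-1.6,4.7,4.7],[1.3,0.2,-1.9],1]]
```

>>> arm_command --motion '[[[-1,4.4,5.2],[1.3,0.2,-1.9],1],[[-1.1,4.5,5.1],[1.3,0.2,-1.9],1],[[-1.3,4.5,5],[1.3,0.2,-1.9],1],[[-1.5,4.6,4.9],[1.3,0.2,-1.9],1],[[-1.6,4.7,4.7],[1.3,0.2,-1.9],1],[[0,0,0],[0,0,0],1]]'

```text
time: 10.97
position: [0.568, 0.1362, 0.0562]
tool_rot: [-2.613, -0.946, -0.897]
ft_force: [0.5, -0.7, -3.2]
grip_width: 0.305
```

Run:
```python
from over import *
from tilt import tilt
where(); loc([.604,.1235],-14.5); snap('w11'); overlay('w11',(.604,.1235,-14.5)); tilt('pics/w11.npz')
```

```text
t 10.97 tcp [0.568  0.1362 0.0562] grasp [0.5656 0.1343 0.0601] head 39.8 lean 37.9 yz -0.000 F [ 0.5 -0.7 -3.2] w 0.305 q [ 0.53  0.15 -0.61  2.27 -0.99  0.35 -0.05]
t 10.97 local x -39.9 y 0.8 z 60.1 mm | F along 0.7 side -0.6 up -3.2 | head 39.8 lean 37.9 w 0.305
pics/w11.npz 1368 1040 n [-0.024 -0.027  0.999] c [0.567  0.1359 0.086 ] tilt 2.1 dir -132.0 ext [0.0178 0.0198 0.0025]
```

View pics/w11o.png

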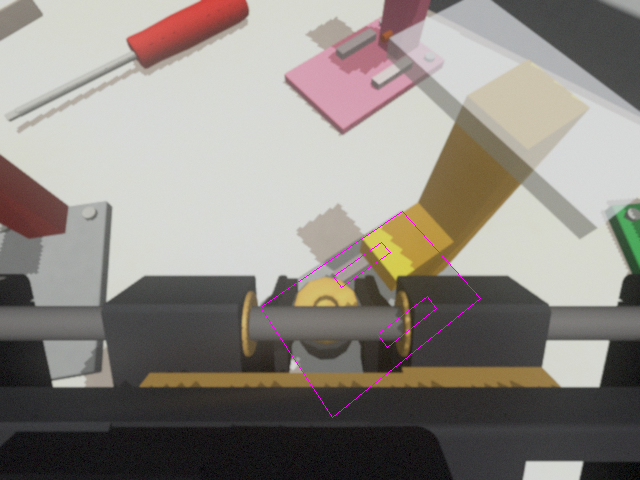

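>>> arm_command --motion '[[[-4.3,0,5.5],[0,0,0],1],[[-3.7,0,4.7],[0,0,0],1],[[-1.8,0,2.4],[0,0,0],1],[[-1.2,0,1.6],[0,0,0],1],[[-0.6,0,0.8],[0,0,0],1],[[0,0,0],[0,0,0],1]]'

```text
time: 11.52
position: [0.5671, 0.1379, 0.0379]
tool_rot: [-2.611, -0.949, -0.897]
ft_force: [-0.6, 0.6, -2.4]
grip_width: 0.307
```

Run:
```python
from plan import *
loc([.604,.1235],-14.5)
```

```text
t 11.52 local x -41.1 y 2.2 z 41.9 mm | F along -0.7 side 0.5 up -2.4 | head 39.9 lean 37.9 w 0.307
```

>>> arm_command --motion '[[[-0.6,0,0.8],[0,0,0],1],[[-0.3,0,0.4],[0,0,0],1],[[0,0,0],[0,0,0],1]]'

```text
time: 11.77
position: [0.5677, 0.1378, 0.0369]
tool_rot: [-2.61, -0.949, -0.899]
ft_force: [-0.8, 0.1, 1.1]
grip_width: 0.306
```

>>> arm_command --motion '[[[0,0,0],[0,0,0],0.2],[[0,0,0],[0,0,0],0.2],[[0,0,0],[0,0,0],0.2],[[0,0,0],[0,0,0],0.2],[[0,0,0],[0,0,0],0.2],[[0,0,-5],[0,0,0],0.2],[[0,0,-15],[0,0,0],0.2],[[0,0,-20],[0,0,0],0.2]]'

```text
time: 12.43
position: [0.5473, 0.1223, 0.0674]
tool_rot: [-2.609, -0.949, -0.894]
ft_force: [-0.2, -0.0, 0.1]
grip_width: 0.772
```

Run:
```python
from over import *
where(); snap('w12')
```

```text
t 12.43 tcp [0.5473 0.1223 0.0674] grasp [0.545  0.1203 0.0713] head 40.2 lean 37.9 yz -0.003 F [-0.2 -0.   0.1] w 0.772 q [ 0.57  0.08 -0.6   2.3  -1.01  0.42 -0.02]
```

View pics/w12.png

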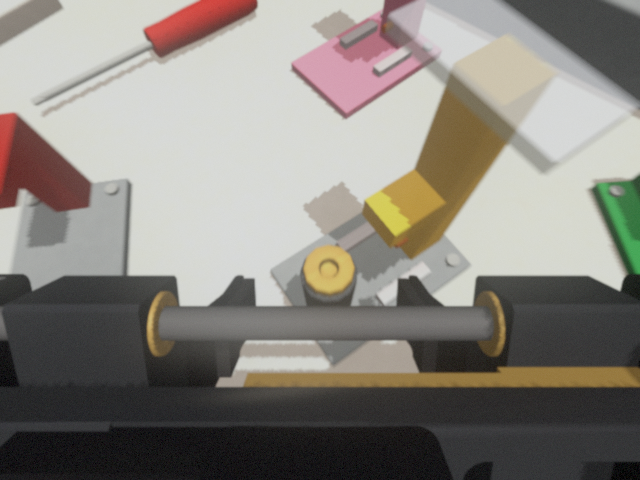

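```bash
cat > jpath.py <<'E'
from sim import *
def rowsj(Q,claw,p0,M0,Pfk0):
    # poses relative: fk pose path corrected by measured-vs-fk offset at start
    out=[];p,Rk=p0.copy(),M0.copy(); off=p0-Pfk0[0]; RO=M0@Pfk0[1].T
    for q in Q:
        P,M=fk(q,LX,SG,TZ); P=P+off; M=RO@M
        s=np.round(Rk.T@(P-p)*1000,1); r=np.round(R.from_matrix(Rk.T@M).as_rotvec(degrees=True),1)
        p=p+Rk@s/1000; Rk=Rk@R.from_rotvec(r,degrees=True).as_matrix(); out.append([s.tolist(),r.tolist(),claw])
    return out,p,Rk
E
timeout 400 python3 - <<'E'
from jpath import *
from plan import cur
from cap import cap,ray
from bench import ctrl
T=np.load('pics/w12.npz')['T']; c,z=cap('pics/w12.npz',(295,365,240,300)); print(ray(329.5,270,.066,T))
F=R.from_euler('z',180,degrees=True).as_matrix()
q0=np.array(ctrl.get_state()['joint_positions'])
sp=np.array([c[0],c[1],.041]); M1=rot(-14.5,38)@F; tg=sp+M1[:,2]*.005; pre=tg-M1[:,2]*.09
qg=np.array([-.05,.14,-.45,2.28,1.29,.53,-.25])
qg=q0.copy(); qg[4]=1.29; qg[0]=.2
for P in (tg,pre):
    for reg in (.3,):
        s=ik(P,M1,1,q0=qg,reg=.02); print([ (x.round(2),margin(x)) for x in s])
E
```

```text
n 1872 topz 0.06696367583910062 0.06647542121837591 circ [0.56287225 0.13406738] 11.762310981750488
[0.56251359 0.13326353 0.066     ]
[(array([ 0.11,  0.2 , -0.61,  2.27,  1.31,  0.55, -0.26]), np.float64(0.175953895281991))]
[(array([ 0.1 , -0.07, -0.66,  2.32,  0.87,  0.57,  0.07]), np.float64(0.12657335639514322))]
```

```bash
timeout 400 python3 - <<'E'
from jpath import *
from plan import cur,where
from bench import ctrl
F=R.from_euler('z',180,degrees=True).as_matrix()
q0=np.array(ctrl.get_state()['joint_positions']); p0,M0=cur(); f0=fk(q0,LX,SG,TZ); print('fk err',p0-f0[0])
off=p0-f0[0]
up=f0[0]+[-.02,-.01,.07]
r=track(q0,lin(f0[0],f0[1],up,f0[1],4)); q1=r[0]; print('q1',q1.round(2),r[1:])
M1=rot(-14.5,38)@F; sp=np.array([.5627,.1338,.041]); tg=sp+M1[:,2]*.005-off
qg=q0.copy(); qg[4]=1.29; qg[0]=.2
pre=tg-M1[:,2]*.11; q2=ik(pre,M1,1,q0=qg,reg=.02)[0]; print('q2',q2.round(2),margin(q2))
N=28; Q=[q1+(q2-q1)*k/N for k in range(1,N+1)]
for q in Q[::3]:
    P,M=fk(q,LX,SG,TZ); print(P.round(3),'tipz',(P+M[:,2]*.014)[2].round(3),'lean',np.degrees(np.arccos(-M[2,2])).round(0),'bodyz',(P-M[:,2]*.056)[2].round(3))
o,_,_=rowsj([q0+(q1-q0)*k/3 for k in (1,2,3)]+Q,0,p0,M0,f0)
ang=[np.linalg.norm(x[1]) for x in o]; print('max ang',max(ang),'max d',max(np.linalg.norm(x[0]) for x in o))
for i in range(0,len(o),8): print(str(o[i:i+8]).replace(' ',''))
# sim
path=[];p,Rk=f0
for s,rr,_ in o:
    p=p+Rk@np.array(s)/1000; Rk=Rk@R.from_rotvec(rr,degrees=True).as_matrix(); path.append((p,Rk))
r=track(q0,path); print('sim',r[0].round(2),r[1:])
E
```

```text
fk err [-0.00241388  0.00072404  0.00114921]
q1 [ 0.61 -0.13 -0.56  2.29 -0.92  0.63 -0.17] (np.float64(1.716587549445839e-16), np.float64(9.520044222166261e-15))
q2 [ 0.06 -0.13 -0.63  2.33  0.78  0.59  0.14] 0.12275704338242699
[0.522 0.113 0.131] tipz 0.12 lean 36.0 bodyz 0.177
[0.5   0.12  0.112] tipz 0.099 lean 30.0 bodyz 0.16
[0.482 0.121 0.096] tipz 0.084 lean 25.0 bodyz 0.147
[0.47  0.119 0.086] tipz 0.073 lean 21.0 bodyz 0.138
[0.464 0.115 0.081] tipz 0.067 lean 19.0 bodyz 0.134
[0.464 0.113 0.08 ] tipz 0.067 lean 20.0 bodyz 0.133
[0.469 0.114 0.085] tipz 0.072 lean 23.0 bodyz 0.136
[0.478 0.119 0.094] tipz 0.081 lean 27.0 bodyz 0.143
[0.49  0.131 0.106] tipz 0.095 lean 32.0 bodyz 0.154
[0.503 0.149 0.123] tipz 0.112 lean 38.0 bodyz 0.167
max ang 4.998999899979995 max d 25.140007955448223
[[[10.8,-0.3,-22.7],[0.1,0.3,-0.0],0],[[8.7,-1.7,-22.9],[-0.0,-0.0,-0.1],0],[[6.7,-3.1,-22.9],[-0.1,-0.3,0.1],0],[[-7.8,-8.0,3.5],[0.4,-2.0,-4.4],0],[[-7.0,-7.8,3.3],[0.3,-2.0,-4.5],0],[[-6.2,-7.4,3.1],[0.4,-2.0,-4.4],0],[[-5.5,-7.1,2.9],[0.3,-1.9,-4.5],0],[[-4.8,-6.5,2.7],[0.3,-1.8,-4.6],0
[... 272 characters left out ...]
,[0.1,-1.6,-4.7],0]]
[[[-0.9,-1.0,0.3],[-0.1,-1.7,-4.7],0],[[-0.7,-0.3,0.0],[-0.0,-1.6,-4.6],0],[[-0.7,0.5,-0.2],[-0.1,-1.5,-4.7],0],[[-0.7,1.3,-0.5],[-0.2,-1.6,-4.7],0],[[-0.8,1.9,-0.8],[-0.2,-1.6,-4.7],0],[[-0.8,2.7,-1.1],[-0.2,-1.6,-4.7],0],[[-1.1,3.5,-1.4],[-0.3,-1.7,-4.6],0],[[-1.3,4.1,-1.6],[-0.3,-1.6,-4.7],0]]
[[[-1.6,4.8,-1.9],[-0.4,-1.7,-4.6],0],[[-1.9,5.5,-2.2],[-0.4,-1.6,-4.7],0],[[-2.4,6.0,-2.4],[-0.4,-1.8,-4.6],0],[[-2.8,6.7,-2.7],[-0.5,-1.7,-4.6],0],[[-3.3,7.2,-2.9],[-0.4,-1.8,-4.6],0],[[-4.0,7.8,-3.1],[-0.6,-1.8,-4.6],0],[[-4.5,8.2,-3.4],[-0.5,-1.8,-4.6],0]]
sim [ 0.51 -0.18 -1.06  2.32  0.65  0.54  0.24] (np.float64(1.6243534171511178e-16), np.float64(6.4145066518396244e-15))
```

```bash
timeout 400 python3 - <<'E'
from jpath import *
from plan import cur,where
from bench import ctrl
F=R.from_euler('z',180,degrees=True).as_matrix()
q0=np.array(ctrl.get_state()['joint_positions']); p0,M0=cur(); f0=fk(q0,LX,SG,TZ)
off=p0-f0[0]
up=f0[0]+[-.005,-.005,.11]
r=track(q0,lin(f0[0],f0[1],up,f0[1],4)); q1=r[0]; print('q1',q1.round(2),r[1:])
M1=rot(-14.5,38)@F; sp=np.array([.5627,.1338,.041]); tg=sp+M1[:,2]*.005-off
qg=q0.copy(); qg[4]=1.29; qg[0]=.2
pre=tg-M1[:,2]*.11+[0,0,.03]; q2=ik(pre,M1,1,q0=qg,reg=.02)[0]; print('q2',q2.round(2),margin(q2))
N=21; Q=[q1+(q2-q1)*k/N for k in range(1,N+1)]
for q in Q[::4]:
    P,M=fk(q,LX,SG,TZ); print(P.round(3),'tipz',(P+M[:,2]*.014)[2].round(3),'lean',np.degrees(np.arccos(-M[2,2])).round(0))
o,_,_=rowsj([q0+(q1-q0)*k/3 for k in (1,2,3)]+Q,0,p0,M0,f0)
ang=[np.linalg.norm(x[1]) for x in o]; print('max ang',max(ang),'max d',max(np.linalg.norm(x[0]) for x in o))
for i in range(0,len(o),8): print(str(o[i:i+8]).replace(' ',''))
path=[];p,Rk=f0
for s,rr,_ in o:
    p=p+Rk@np.array(s)/1000; Rk=Rk@R.from_rotvec(rr,degrees=True).as_matrix(); path.append((p,Rk))
r=track(q0,path); print('sim',r[0].round(2),r[1:])
E
```

```text
q1 [ 0.6  -0.16 -0.56  2.22 -0.84  0.7  -0.28] (np.float64(1.594436429147036e-16), np.float64(8.828628094507302e-15))
q2 [ 0.   -0.18 -0.56  2.3   0.67  0.63  0.27] 0.11979537388125608
[0.535 0.118 0.169] tipz 0.158 lean 35.0
[0.502 0.124 0.138] tipz 0.125 lean 26.0
[0.483 0.121 0.121] tipz 0.108 lean 21.0
[0.48  0.119 0.119] tipz 0.106 lean 22.0
[0.488 0.126 0.13 ] tipz 0.118 lean 29.0
[0.503 0.149 0.153] tipz 0.142 lean 38.0
max ang 6.652818951391959 max d 38.363654674704804
[[[25.2,2.7,-28.8],[0.2,0.7,-0.1],0],[[21.1,0.1,-30.2],[0.0,-0.0,-0.0],0],[[16.6,-2.1,-31.6],[-0.2,-0.7,0.1],0],[[-10.3,-9.4,4.7],[0.2,-2.6,-5.9],0],[[-8.9,-9.0,4.3],[0.1,-2.5,-6.0],0],[[-7.5,-8.7,3.9],[0.2,-2.4,-6.0],0],[[-6.2,-8.2,3.5],[0.2,-2.4,-6.0],0],[[-5.1,-7.5,3.1],[0.1,-2.3,-6.1],0]]
[[[-4.0,-6.7,2.7],[0.1,-2.2,-6.2],0],[[-3.1,-5.9,2.3],[0.1,-2.1,-6.1],0],[[-2.2,-5.0,1.8],[0.1,-2.1,-6.3],0],[[-1.6,-3.9,1.3],[-0.0,-2.1,-6.2],0],[[-0.9,-2.8,0.8],[-0.0,-2.0,-6.2],0],[[-0.6,-1.8,0.4],[-0.1,-2.0,-6.3],0],[[-0.3,-0.5,-0.2],[-0.1,-2.0,-6.3],0],[[-0.2,0.6,-0.6],[-0.2,-2.0,-6.3],0]]
[[[-0.2,1.7,-1.1],[-0.2,-2.0,-6.3],0],[[-0.4,3.0,-1.6],[-0.3,-2.0,-6.3],0],[[-0.7,4.0,-2.1],[-0.3,-2.1,-6.2],0],[[-1.2,5.1,-2.5],[-0.3,-2.0,-6.3],0],[[-1.8,6.2,-3.0],[-0.4,-2.1,-6.3],0],[[-2.5,7.0,-3.4],[-0.4,-2.2,-6.2],0],[[-3.4,7.9,-3.8],[-0.4,-2.2,-6.2],0],[[-4.3,8.7,-4.3],[-0.5,-2.3,-6.2],0]]
sim [ 0.46 -0.25 -0.98  2.29  0.47  0.57  0.41] (np.float64(0.0032288310830516456), np.float64(0.47424856991597814))
```

>>> arm_command --motion '[[[25.2,2.7,-28.8],[0.2,0.7,-0.1],0],[[21.1,0.1,-30.2],[0,0,0],0],[[16.6,-2.1,-31.6],[-0.2,-0.7,0.1],0],[[-10.3,-9.4,4.7],[0.2,-2.6,-5.9],0],[[-8.9,-9,4.3],[0.1,-2.5,-6],0],[[-7.5,-8.7,3.9],[0.2,-2.4,-6],0],[[-6.2,-8.2,3.5],[0.2,-2.4,-6],0],[[-5.1,-7.5,3.1],[0.1,-2.3,-6.1],0]]'

```text
time: 13.15
position: [0.5001, 0.126, 0.1364]
tool_rot: [2.512, 1.746, 0.708]
ft_force: [-0.6, 0.4, -0.0]
grip_width: 1.001
```

>>> arm_command --motion '[[[-4,-6.7,2.7],[0.1,-2.2,-6.2],0],[[-3.1,-5.9,2.3],[0.1,-2.1,-6.1],0],[[-2.2,-5,1.8],[0.1,-2.1,-6.3],0],[[-1.6,-3.9,1.3],[0,-2.1,-6.2],0],[[-0.9,-2.8,0.8],[0,-2,-6.2],0],[[-0.6,-1.8,0.4],[-0.1,-2,-6.3],0],[[-0.3,-0.5,-0.2],[-0.1,-2,-6.3],0],[[-0.2,0.6,-0.6],[-0.2,-2,-6.3],0]]'

```text
time: 13.82
position: [0.4776, 0.1211, 0.1178]
tool_rot: [1.46, 2.372, 0.261]
ft_force: [-0.0, -0.3, -0.4]
grip_width: 0.996
```

>>> arm_command --motion '[[[-0.2,1.7,-1.1],[-0.2,-2,-6.3],0],[[-0.4,3,-1.6],[-0.3,-2,-6.3],0],[[-0.7,4,-2.1],[-0.3,-2.1,-6.2],0],[[-1.2,5.1,-2.5],[-0.3,-2,-6.3],0],[[-1.8,6.2,-3],[-0.4,-2.1,-6.3],0],[[-2.5,7,-3.4],[-0.4,-2.2,-6.2],0],[[-3.4,7.9,-3.8],[-0.4,-2.2,-6.2],0],[[-4.3,8.7,-4.3],[-0.5,-2.3,-6.2],0]]'

```text
time: 14.48
position: [0.5007, 0.1516, 0.1519]
tool_rot: [0.307, 2.462, -0.108]
ft_force: [-0.1, -0.5, -0.8]
grip_width: 1.003
```

```bash
timeout 400 python3 - <<'E'
from jpath import *
from plan import *
from bench import ctrl
where(); loc([.604,.1235],-14.5)
F=R.from_euler('z',180,degrees=True).as_matrix()
q0=np.array(ctrl.get_state()['joint_positions']); p0,M0=cur(); f0=fk(q0,LX,SG,TZ); off=p0-f0[0]
for le in (38,):
    M1=rot(-14.5,le)@F; tg=np.array([.5627,.1338,.041])+M1[:,2]*.005
    a=tg-M1[:,2]*.09; 
    p1,R1=rows(a,M1,0); rows(tg,M1,0,p1,R1,n=4)
    r=track(q0,lin(f0[0],f0[1],a-off,M1,5)); print(r[0].round(2),r[1:]); r=track(r[0],lin(a-off,M1,tg-off,M1,5)); print(r[0].round(2),r[1:])
    hm=tg+.045*np.array([np.cos(np.radians(-14.5)),np.sin(np.radians(-14.5)),0]);r=track(r[0],lin(tg-off,M1,hm-off,M1,5)); print(r[0].round(2),r[1:])
E
```

```text
t 14.48 tcp [0.5007 0.1516 0.1519] grasp [0.4977 0.1524 0.1558] head -14.3 lean 38.0 yz -0.001 F [-0.1 -0.5 -0.8] w 1.003 q [ 0.44 -0.25 -1.02  2.28  0.5   0.6   0.35]
t 14.48 local x -110.1 y 1.4 z 155.8 mm | F along 0.1 side -0.5 up -0.8 | head -14.3 lean 38.0 w 1.003
n 2 d 46 a 0
[[[8.7,-0.9,21.0],[0.0,0.0,0.1],0],[[8.8,-0.9,21.1],[0.0,0.0,0.1],0]]
n 4 d 90 a 0
[[[0.0,-0.0,22.5],[0.0,0.0,0.0],0],[[0.0,-0.1,22.5],[0.0,0.0,0.0],0],[[0.0,0.0,22.5],[0.0,0.0,0.0],0],[[0.0,-0.0,22.5],[0.0,0.0,0.0],0]]
[ 0.59 -0.09 -1.2   2.3   0.82  0.58  0.06] (np.float64(2.498001805406602e-16), np.float64(1.0108621489220506e-14))
[ 0.45  0.32 -1.06  2.26  1.41  0.73 -0.33] (np.float64(6.206335383118183e-17), np.float64(3.0258043778157455e-15))
[ 0.46  0.4  -1.01  2.18  1.45  0.73 -0.27] (np.float64(1.389512421408389e-16), np.float64(1.017892935240642e-14))
```

>>> arm_command --motion '[[[8.7,-0.9,21],[0,0,0.1],0],[[8.8,-0.9,21.1],[0,0,0.1],0],[[0,0,22.5],[0,0,0],0],[[0,0,0],[0,0,0],0]]' --force 55

```text
time: 14.82
position: [0.5186, 0.1422, 0.0892]
tool_rot: [0.32, 2.477, -0.107]
ft_force: [-0.2, -0.6, -0.8]
grip_width: 0.999
```

Run:
```python
from over import *
where(); loc([.604,.1235],-14.5); snap('w13'); overlay('w13',(.604,.1235,-14.5))
M1=rot(-14.5,38)@R.from_euler('z',180,degrees=True).as_matrix(); tg=np.array([.5627,.1338,.041])+M1[:,2]*.005; rows(tg,M1,0,n=4)
```

```text
t 14.82 tcp [0.5186 0.1422 0.0892] grasp [0.5157 0.1429 0.0932] head -14.7 lean 37.1 yz 0.000 F [-0.2 -0.6 -0.8] w 0.999 q [ 0.69  0.03 -1.3   2.3   0.98  0.61 -0.06]
t 14.82 local x -90.3 y -3.3 z 93.2 mm | F along -0.1 side -0.6 up -0.8 | head -14.7 lean 37.1 w 0.999
n 4 d 72 a 1
[[[-1.5,0.7,17.9],[-0.0,-0.2,-0.0],0],[[-1.4,0.7,17.9],[-0.0,-0.2,-0.0],0],[[-1.4,0.7,17.9],[-0.0,-0.2,-0.0],0],[[-1.3,0.7,18.0],[-0.0,-0.2,-0.0],0]]
```

View pics/w13o.png

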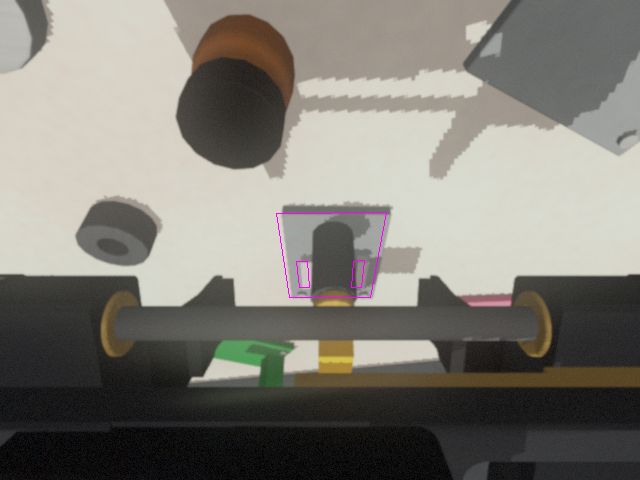

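Run:
```python
from fit import *
z=np.load('pics/w13.npz'); V=('wrist',lab(z['a']),z['T'])
S=[((-.062,-.033),(-.062,.033),(-1,0)),((-.06,-.035),(0,-.035),(0,-1)),((-.06,.035),(-.0,.035),(0,1))]
x,f=fit((.604,.1235,np.radians(-14.5)),[V],S,r=(.012,.012,.1)); print(x[:2].round(4),np.degrees(x[2]).round(1),f)
h=np.radians(-14.5); d=x[:2]-[.604,.1235]; print('shift local',d@[np.cos(h),np.sin(h)],d@[-np.sin(h),np.cos(h)])
z=np.load('pics/w12.npz'); V2=('wrist',lab(z['a']),z['T'])
from cap import ray
for u,v in [(272,273),(467,262)]: # left/front corner , back right corner in w12
    q=ray(u,v,.008,z['T'])[:2]-[.604,.1235]; print('w12 corner local',q@[np.cos(h),np.sin(h)],q@[-np.sin(h),np.cos(h)])
```

```text
[0.5968 0.1295] -13.0 -41.603981018066406
shift local -0.008470856374848413 0.004037442141509236
w12 corner local -0.0613767629314991 0.03457890202369815
w12 corner local 0.04392220294911612 -0.0315225792439039
```

>>> arm_command --motion '[[[-1.5,0.7,17.9],[0,-0.2,0],0],[[-1.4,0.7,17.9],[0,-0.2,0],0],[[-1.4,0.7,17.9],[0,-0.2,0],0],[[-1.3,0.7,18],[0,-0.2,0],0],[[0,0,0],[0,0,0],0],[[0,0,0],[0,0,0],0.5],[[0,0,0],[0,0,0],0.5],[[0,0,0],[0,0,0],0.5]]'

```text
time: 15.53
position: [0.5673, 0.1334, 0.0427]
tool_rot: [0.314, 2.451, -0.114]
ft_force: [0.3, 0.5, -0.9]
grip_width: 0.856
```

Run:
```python
from over import *
where(); loc([.604,.1235],-14.5); snap('w14'); overlay('w14',(.604,.1235,-14.5))
```

```text
t 15.53 tcp [0.5673 0.1334 0.0427] grasp [0.5643 0.1342 0.0466] head -14.9 lean 38.6 yz -0.003 F [ 0.3  0.5 -0.9] w 0.856 q [ 0.5   0.35 -1.13  2.26  1.45  0.77 -0.35]
t 15.53 local x -41.1 y 0.5 z 46.6 mm | F along 0.2 side 0.6 up -0.9 | head -14.9 lean 38.6 w 0.856
```

View pics/w14o.png

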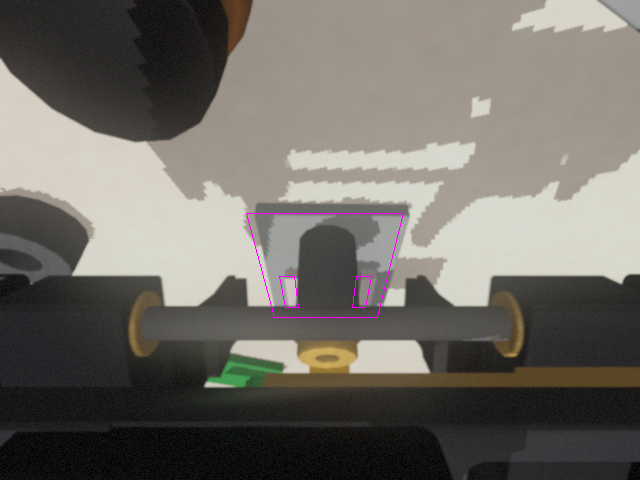

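Run:
```python
import cv2
a=cv2.imread('pics/w14.png'); cv2.imwrite('pics/c14.png',cv2.resize(a[195:315,240:420],(800,533),interpolation=2))
```

```text
(no output)
```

View pics/c14.png

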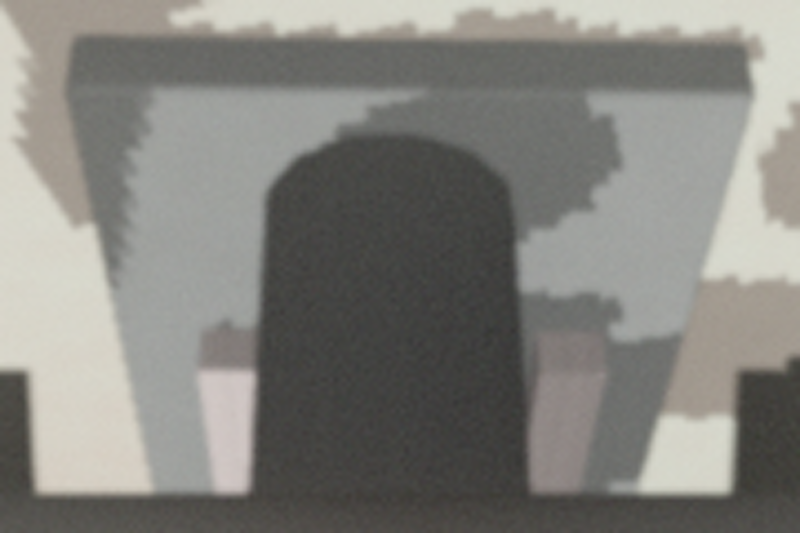

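The close crop shows the spacer upright on the plate's bare front, about 2 mm to the image left of the rails' centreline. I'll grip it and correct that.

>>> arm_command --motion '[[[1.9,0,2.4],[0,-0.3,0],0.5],[[0,0,0],[0,0,0],1],[[0,0,0],[0,0,0],1],[[0,0,0],[0,0,0],1],[[0,0,0],[0,0,0],1],[[0,0,0],[0,0,0],1],[[0,0,0],[0,0,0],1],[[0,0,0],[0,0,0],1]]'

```text
time: 16.25
position: [0.5672, 0.1333, 0.0376]
tool_rot: [0.315, 2.449, -0.113]
ft_force: [0.9, 0.5, -0.7]
grip_width: 0.308
```

Run:
```python
from over import *
where(); loc([.604,.1235],-14.5); a,_=snap('w15'); cv2.imwrite('pics/c15.png',cv2.resize(a[195:315,240:420],(800,533),interpolation=2))
```

```text
t 16.25 tcp [0.5672 0.1333 0.0376] grasp [0.5642 0.1341 0.0415] head -14.8 lean 38.7 yz -0.002 F [ 0.9  0.5 -0.7] w 0.308 q [ 0.49  0.37 -1.12  2.26  1.47  0.78 -0.38]
t 16.25 local x -41.2 y 0.3 z 41.5 mm | F along 0.7 side 0.8 up -0.7 | head -14.8 lean 38.7 w 0.308
```

View pics/c15.png

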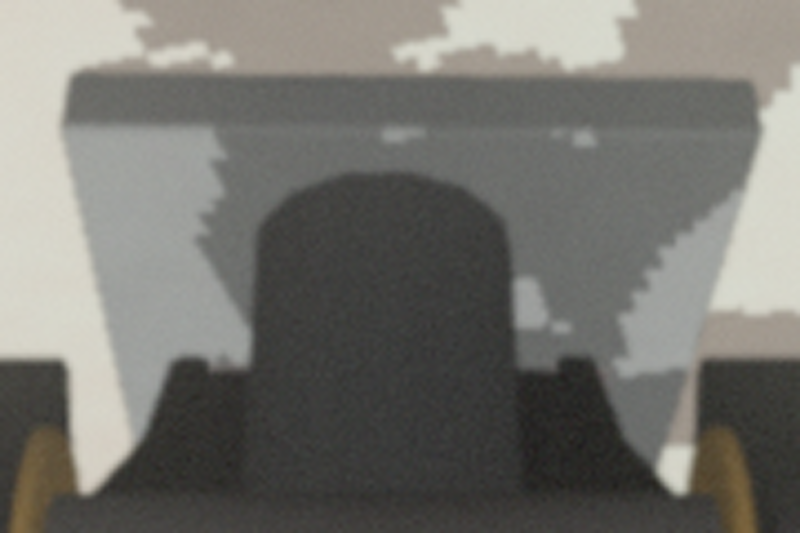

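>>> arm_command --motion '[[[-0.2,1.5,-0.2],[0,0,0],1],[[0,1.5,0],[0,0,0],1],[[0,0,0],[0,0,0],1],[[0,0,0],[0,0,0],1]]'

```text
time: 16.63
position: [0.5678, 0.1359, 0.0377]
tool_rot: [0.315, 2.449, -0.114]
ft_force: [0.1, -0.3, -2.3]
grip_width: 0.308
```

>>> arm_command --motion '[[[-4.7,0,3.8],[0,0,0],1],[[-4.7,0,3.8],[0,0,0],1],[[-2,0,1.6],[0,0,0],1],[[0,0,0],[0,0,0],1]]'

```text
time: 16.97
position: [0.5828, 0.1316, 0.0377]
tool_rot: [0.317, 2.449, -0.114]
ft_force: [-0.0, 0.9, -3.0]
grip_width: 0.307
```

Run:
```python
from over import *
loc([.604,.1235],-14.5); a,_=snap('w16'); cv2.imwrite('pics/c16.png',cv2.resize(a[195:315,240:420],(800,533),interpolation=2))
```

```text
t 16.97 local x -25.7 y 2.6 z 41.6 mm | F along -0.3 side 0.9 up -3.0 | head -14.9 lean 38.7 w 0.307
```

View pics/c16.png

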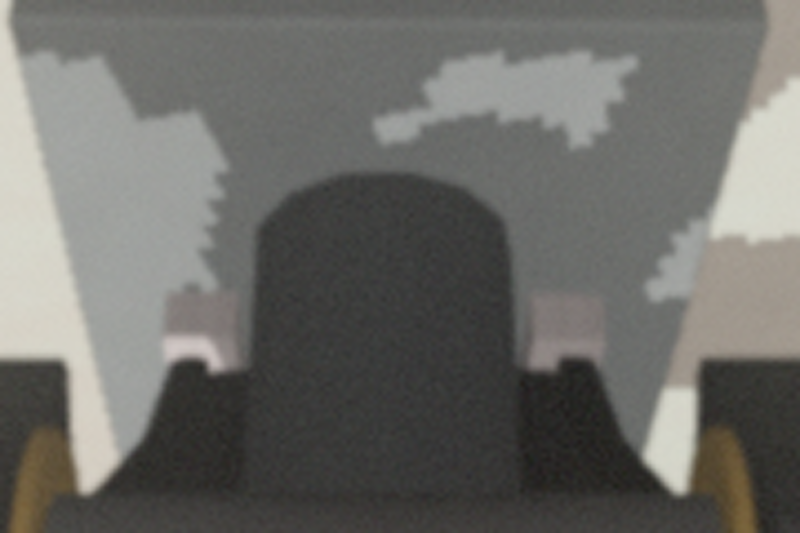

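Centred between the rails (inner faces at 240 and 530, spacer 255 to 510). I'll push on.

>>> arm_command --motion '[[[-3.1,0,2.5],[0,0,0],1],[[-3.1,0,2.5],[0,0,0],1],[[-2.3,0,1.9],[0,0,0],1],[[0,0,0],[0,0,0],1]]'

```text
time: 17.35
position: [0.5931, 0.1293, 0.0377]
tool_rot: [0.316, 2.449, -0.114]
ft_force: [0.8, 0.5, -1.6]
grip_width: 0.309
```

Run:
```python
from over import *
loc([.604,.1235],-14.5)
```

```text
t 17.35 local x -15.2 y 2.9 z 41.6 mm | F along 0.7 side 0.7 up -1.6 | head -14.9 lean 38.7 w 0.309
```

>>> arm_command --motion '[[[-2.3,0,1.9],[0,0,0],1],[[-2.3,0,1.9],[0,0,0],1],[[0,0,0],[0,0,0],1]]'

```text
time: 17.6
position: [0.5984, 0.1288, 0.0378]
tool_rot: [0.313, 2.449, -0.112]
ft_force: [-0.6, 0.7, -2.1]
grip_width: 0.308
```

Run:
```python
from over import *
loc([.604,.1235],-14.5)
```

```text
t 17.60 local x -9.9 y 3.8 z 41.7 mm | F along -0.8 side 0.5 up -2.1 | head -14.7 lean 38.7 w 0.308
```

>>> arm_command --motion '[[[-2.3,0,1.9],[0,0,0],1],[[-2.3,0,1.9],[0,0,0],1],[[0,0,0],[0,0,0],1]]'

```text
time: 17.85
position: [0.6044, 0.1273, 0.0378]
tool_rot: [0.314, 2.449, -0.112]
ft_force: [-0.4, 1.3, -2.1]
grip_width: 0.311
```

Run:
```python
from over import *
loc([.604,.1235],-14.5); a,_=snap('w17'); cv2.imwrite('pics/c17.png',cv2.resize(a[195:345,240:420],(800,666),interpolation=2)[:600])
```

```text
t 17.85 local x -3.6 y 3.8 z 41.7 mm | F along -0.8 side 1.2 up -2.1 | head -14.7 lean 38.7 w 0.311
```

View pics/c17.png

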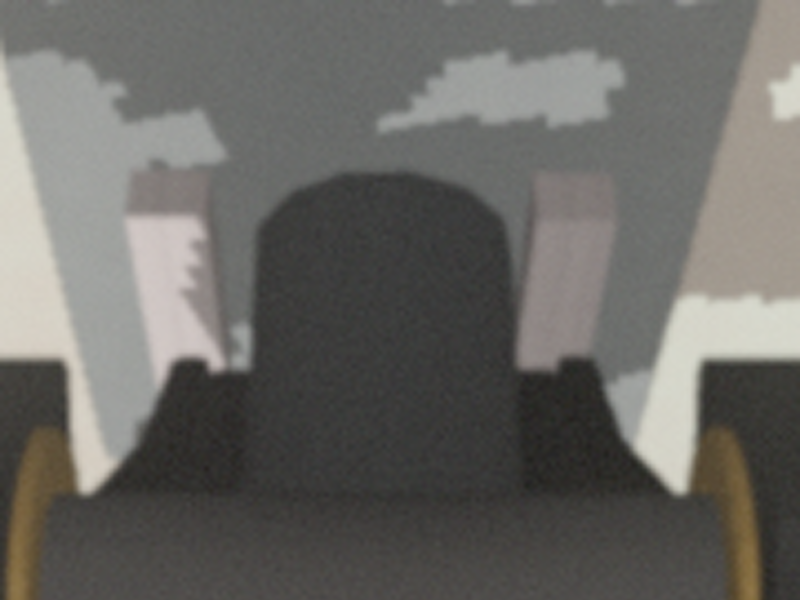

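>>> arm_command --motion '[[[-1.2,0,0.95],[0,0,0],1],[[-1.2,0,0.95],[0,0,0],1],[[0,0,0],[0,0,0],1]]'

```text
time: 18.15
position: [0.6071, 0.1262, 0.0377]
tool_rot: [0.314, 2.449, -0.113]
ft_force: [-1.7, 1.7, -1.4]
grip_width: 0.309
```

Run:
```python
from over import *
loc([.604,.1235],-14.5)
```

```text
t 18.15 local x -0.8 y 3.4 z 41.6 mm | F along -2.0 side 1.3 up -1.4 | head -14.8 lean 38.7 w 0.309
```

>>> arm_command --motion '[[[-1.2,0,0.95],[0,0,0],1],[[0,0,0],[0,0,0],1]]'

```text
time: 18.32
position: [0.6087, 0.1255, 0.0377]
tool_rot: [0.315, 2.449, -0.113]
ft_force: [-1.6, 0.7, -0.6]
grip_width: 0.308
```

Run:
```python
from over import *
loc([.604,.1235],-14.5)
```

```text
t 18.32 local x 1.0 y 3.1 z 41.6 mm | F along -1.8 side 0.3 up -0.6 | head -14.8 lean 38.7 w 0.308
```

>>> arm_command --motion '[[[-0.8,0,0.6],[0,0,0],1],[[0,0,0],[0,0,0],1]]'

```text
time: 18.48
position: [0.6094, 0.1252, 0.0377]
tool_rot: [0.315, 2.449, -0.114]
ft_force: [-4.2, 1.4, 2.5]
grip_width: 0.307
```

Run:
```python
from over import *
loc([.604,.1235],-14.5)
```

```text
t 18.48 local x 1.6 y 3.0 z 41.6 mm | F along -4.5 side 0.3 up 2.5 | head -14.9 lean 38.7 w 0.307
```

>>> arm_command --motion '[[[-1.2,0,0.95],[0,0,0],1],[[0,0,0],[0,0,0],1]]'

```text
time: 18.65
position: [0.6101, 0.1251, 0.0376]
tool_rot: [0.314, 2.45, -0.115]
ft_force: [-11.2, 1.1, 6.4]
grip_width: 0.307
```

Run:
```python
from over import *
loc([.604,.1235],-14.5); a,_=snap('w18'); cv2.imwrite('pics/c18.png',cv2.resize(a[195:345,240:420],(800,666),interpolation=2)[:600])
b,d=optics.get_image('scene'); cv2.imwrite('pics/s18.png',cv2.resize(b[200:320,320:480],(800,600),interpolation=2))
```

```text
t 18.65 local x 2.4 y 3.1 z 41.5 mm | F along -11.1 side -1.7 up 6.4 | head -14.9 lean 38.7 w 0.307
```

View pics/c18.png

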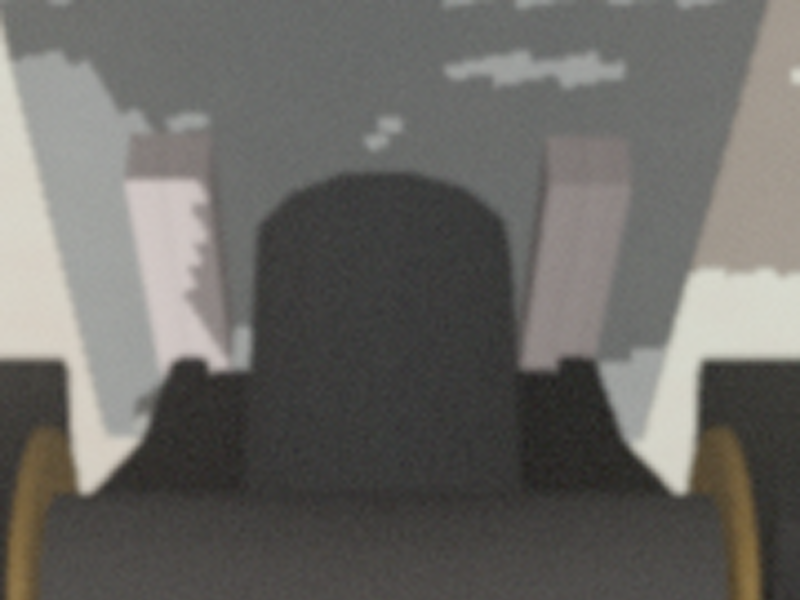

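View pics/s18.png

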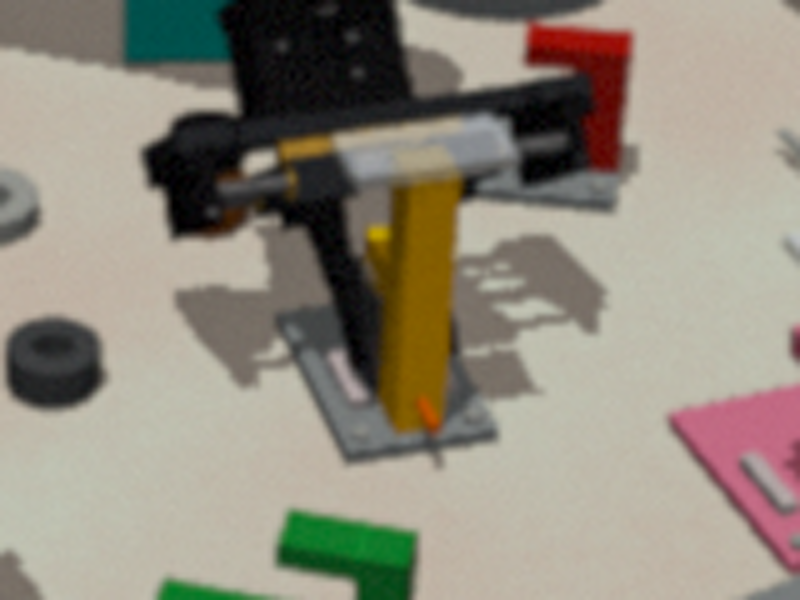

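Run:
```python
import cv2,numpy as np
a=cv2.imread('pics/scene0.png')[265:305,380:430]; 
b=cv2.imread('pics/s18.png'); b=cv2.resize(b,(160,120),interpolation=cv2.INTER_AREA)[65:105,60:110]
cv2.imwrite('pics/pin.png',np.hstack([cv2.resize(x,(400,320),interpolation=2) for x in (a,b)]))
```

```text
(no output)
```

View pics/pin.png

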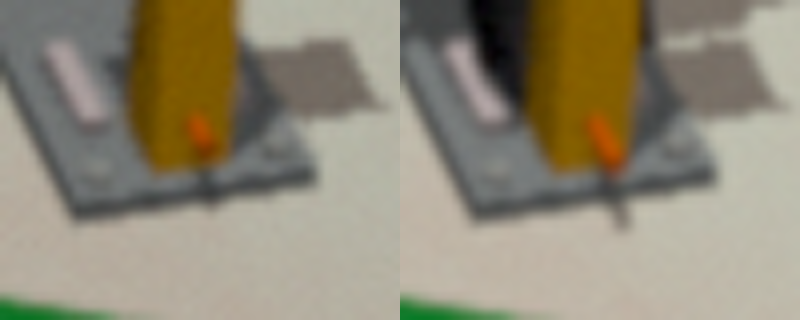

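The pin now sticks out the column's back about 7 mm further than at the start, so the spacer is against the column. I'll release.

>>> arm_command --motion '[[[0.4,0,-0.3],[0,0,0],1],[[0,0,0],[0,0,0],0.3],[[0,0,0],[0,0,0],0.3],[[0,0,0],[0,0,0],0.3],[[0,0,0],[0,0,0],0.3],[[0,0,0],[0,0,0],0.3],[[0,0,-8],[0,0,0],0.3],[[0,0,-25],[0,0,0],0.3]]'

```text
time: 19.42
position: [0.5906, 0.1281, 0.0615]
tool_rot: [0.32, 2.452, -0.115]
ft_force: [0.4, -0.4, 0.8]
grip_width: 0.682
```

>>> arm_command --motion '[[[0,0,-35],[0,0,0],0],[[0,0,-20],[0,0,0],0],[[0,0,0],[0,0,0],0]]'

```text
time: 19.67
position: [0.5578, 0.1406, 0.11]
tool_rot: [0.31, 2.442, -0.115]
ft_force: [0.8, 1.2, 0.4]
grip_width: 0.849
```

Run:
```python
from over import *
where(); a,_=snap('w19'); b,d=optics.get_image('scene'); cv2.imwrite('pics/s19.png',cv2.resize(b[200:320,320:480],(800,600),interpolation=2)); cv2.imwrite('pics/sc19.png',b)
```

```text
t 19.67 tcp [0.5578 0.1406 0.11  ] grasp [0.5547 0.1414 0.1139] head -14.8 lean 39.2 yz -0.004 F [0.8 1.2 0.4] w 0.849 q [ 0.7   0.12 -1.31  2.24  1.11  0.69 -0.09]
```

View pics/s19.png

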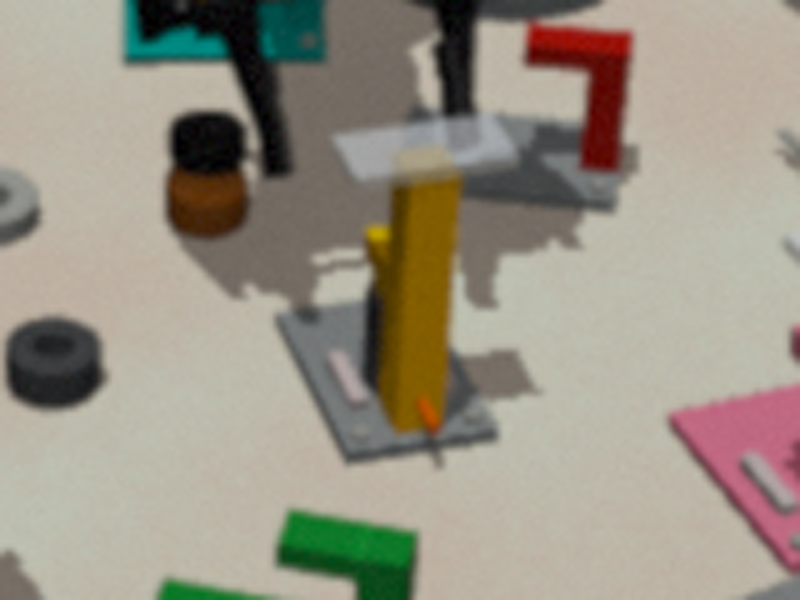

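View pics/w19.png

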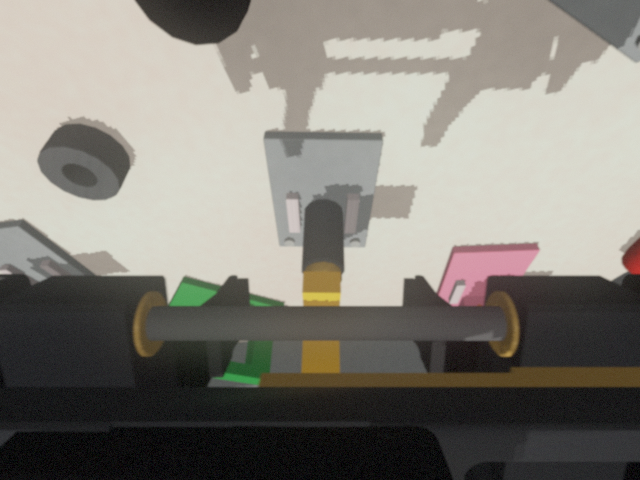

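```bash
timeout 500 python3 -u - <<'E'
from jpath import *
from bench import ctrl
q0=np.array(ctrl.get_state()['joint_positions'])
gb=np.array([.6235,-.1435]); hb=np.radians(-4.5); Hb=np.array([np.cos(hb),np.sin(hb)])
A=np.array([.4507,-.110,.038])
for hA in (50,70,90):
  M=rot(hA,38)
  for seed in ([1.19,.49,-.71,1.96,-.29,1.15,.65],[.6,.45,0,1.97,-.5,1.3,.9],[.02,.49,.71,1.95,-.79,1.43,1.11]):
    s=ik(A+M[:,2]*.005,M,1,q0=np.array(seed),reg=.02)
    if not s: print(hA,'none'); continue
    q=s[0]; pre=ik(A-M[:,2]*.08,M,1,q0=q,reg=.02)
    Mb=rot(-4.5,38)
    up=A+[0.02,0,.10]+M[:,2]*.005; a=np.r_[gb-.06*Hb,.10]+Mb[:,2]*.005; b=np.r_[gb-.042*Hb,.043]+Mb[:,2]*.005; c=np.r_[gb,.041]+Mb[:,2]*.005
    r1=track(q,lin(A+M[:,2]*.005,M,up,M,4)); r2=track(r1[0],lin(up,M,a,Mb,16)); r3=track(r2[0],lin(a,Mb,b,Mb,5)); r4=track(r3[0],lin(b,Mb,c,Mb,5))
    print(hA,'grasp',q.round(2),'pre',len(pre) and pre[0].round(2)); 
    for r in (r1,r2,r3,r4): print('   ',r[0].round(2),np.round(r[1:],3))
E
```

```text
50 grasp [ 1.31  0.22 -0.7   2.27 -0.76  0.81  0.5 ] pre [ 1.41  0.06 -0.64  2.23 -0.74  1.06  0.51]
    [ 1.33  0.03 -0.71  2.17 -0.77  1.04  0.35] [0. 0.]
    [ 1.13 -0.   -0.84  2.3  -0.6   0.22 -0.82] [0. 0.]
    [ 0.93  0.18 -0.68  2.3  -0.42  0.14 -0.94] [0.029 5.041]
    [ 0.69  0.24 -0.44  2.21 -0.42  0.14 -0.96] [0.025 4.362]
50 grasp [ 0.62  0.17  0.06  2.28 -0.9   0.92  0.63] pre [ 0.69  0.04  0.12  2.24 -0.76  1.1   0.56]
    [ 0.6   0.02  0.06  2.18 -0.78  1.07  0.39] [0. 0.]
    [ 0.41 -0.01 -0.1   2.32 -0.66  0.24 -0.74] [0. 0.]
    [ 0.52  0.14 -0.24  2.3  -1.12  0.14 -0.27] [0.01  1.716]
    [ 0.35  0.22 -0.07  2.21 -1.07  0.14 -0.34] [0.006 1.013]
50 grasp [-0.07  0.24  0.82  2.27 -1.02  1.06  0.74] pre [-0.04  0.08  0.9   2.22 -0.8   1.15  0.61]
    [-0.16  0.04  0.85  2.17 -0.8   1.1   0.43] [0. 0.]
    [-0.36 -0.    0.7   2.31 -0.7   0.25 -0.68] [0. 0.]
    [-0.18  0.16  0.52  2.3  -1.37  0.23 -0.05] [0. 0.]
    [-0.18  0.25  0.51  2.2  -1.36  0.25 -0.11] [0. 0.]
70 grasp [ 1.27  0.37 -0.71  2.11 -0.5   0.98  0.56] pre [ 1.36  0.27 -0.69  2.03 -0.5   1.18  0.58]

[... 1196 characters left out ...]
 2.21 -0.51  0.14 -0.86] [0.024 4.17 ]
90 grasp [ 0.61  0.39 -0.01  1.97 -0.56  1.25  0.91] pre [ 0.65  0.35  0.03  1.86 -0.51  1.42  0.89]
    [ 0.59  0.28 -0.01  1.87 -0.54  1.42  0.78] [0. 0.]
    [ 0.37 -0.01 -0.05  2.32 -0.66  0.24 -0.74] [0. 0.]
    [ 0.48  0.14 -0.2   2.3  -1.15  0.14 -0.25] [0.008 1.388]
    [ 0.33  0.22 -0.06  2.21 -1.09  0.14 -0.32] [0.005 0.805]
90 grasp [ 0.02  0.49  0.71  1.96 -0.79  1.42  1.12] pre [ 0.07  0.45  0.75  1.85 -0.72  1.56  1.08]
    [-0.03  0.36  0.74  1.86 -0.71  1.55  0.95] [0. 0.]
    [-0.48 -0.    0.82  2.3  -0.71  0.25 -0.66] [0. 0.]
    [-0.27  0.18  0.62  2.29 -1.39  0.25 -0.04] [0. 0.]
    [-0.26  0.27  0.61  2.2  -1.39  0.28 -0.09] [0. 0.]
```

```bash
cat > scen.py <<'E'
from jpath import *
from bench import ctrl
gb=np.array([.6235,-.1435]); hb=np.radians(-4.5); Hb=np.array([np.cos(hb),np.sin(hb)])
A=np.array([.4507,-.110,.038])
def scen(q0,le,dh,hA,seed,zup=.0,verbose=1,N=24,via=None):
    f0=fk(q0,LX,SG,TZ); M=rot(hA,le)
    s=ik(A-M[:,2]*.10+[0,0,zup],M,1,q0=np.array(seed),reg=.02); 
    if not s: print('nopre'); return
    qp=s[0]; Q=[q0+(qp-q0)*k/N for k in range(1,N+1)]
    path=[fk(q,LX,SG,TZ) for q in Q]; minz=min((P+Mm[:,2]*.014)[2] for P,Mm in path)
    r0=track(q0,path); 
    g=A+M[:,2]*.005; rg=track(r0[0],lin(path[-1][0],M,g,M,5))
    Mb=rot(-4.5+dh,le)
    up=A+[0.02,0,.10]+M[:,2]*.005; a=np.r_[gb-.06*Hb,.10]+Mb[:,2]*.005; b=np.r_[gb-.042*Hb,.043]+Mb[:,2]*.005; c=np.r_[gb,.041]+Mb[:,2]*.005
    r1=track(rg[0],lin(g,M,up,M,4)); r2=track(r1[0],lin(up,M,a,Mb,16)); r3=track(r2[0],lin(a,Mb,b,Mb,5)); r4=track(r3[0],lin(b,Mb,c,Mb,5))
    print('lean',le,'dh',dh,'hA',hA,'minz',minz.round(3),'qp',qp.round(2))
    for n,r in zip(('pre','grasp','up','bpre','bset','bhome'),(r0,rg,r1,r2,r3,r4)): print('   ',n,r[0].round(2),np.round(r[1:],3))
E
timeout 500 python3 -u - <<'E'
from scen import *
q0=np.array(ctrl.get_state()['joint_positions'])
for le,dh in ((38,0),(34,0),(32,0),(34,6)):
    scen(q0,le,dh,80,[.6,.45,0,1.97,-.5,1.3,.9])
E
```

```text
lean 38 dh 0 hA 80 minz 0.028 qp [ 0.68  0.27  0.07  1.92 -0.57  1.39  0.81]
    pre [ 1.67  0.57 -1.19  1.9  -0.11  1.24  0.36] [0. 0.]
    grasp [ 1.54  0.65 -1.12  2.02 -0.07  1.01  0.32] [0. 0.]
    up [ 1.6   0.53 -1.24  1.92 -0.17  1.18  0.27] [0. 0.]
    bpre [ 1.37  0.02 -1.09  2.3  -0.53  0.21 -0.89] [0. 0.]
    bset [ 0.99  0.19 -0.74  2.3  -0.19  0.14 -1.16] [0.03  5.252]
    bhome [ 0.76  0.25 -0.52  2.21 -0.12  0.14 -1.24] [0.027 4.657]
lean 34 dh 0 hA 80 minz 0.034 qp [ 0.65  0.22  0.06  1.94 -0.53  1.35  0.75]
    pre [ 1.67  0.5  -1.2   1.92 -0.1   1.22  0.34] [0. 0.]
    grasp [ 1.52  0.59 -1.13  2.04 -0.05  0.99  0.29] [0. 0.]
    up [ 1.59  0.47 -1.25  1.93 -0.15  1.17  0.25] [0. 0.]
    bpre [ 1.28  0.03 -1.02  2.25 -0.27  0.3  -1.14] [0. 0.]
    bset [ 0.97  0.2  -0.73  2.26  0.1   0.15 -1.45] [0. 0.]
    bhome [ 0.8   0.27 -0.58  2.16  0.19  0.17 -1.54] [0. 0.]
lean 32 dh 0 hA 80 minz 0.037 qp [ 0.63  0.2   0.06  1.95 -0.51  1.32  0.72]
    pre [ 1.66  0.47 -1.21  1.93 -0.1   1.21  0.32] [0. 0.]
    grasp [ 1.51  0.57 -1.13  2.04 -0.04  0.98  0.27] [0. 0.]
    up [ 1.58  0.44 -1.25  1.93 -0.14  1.16  0.23] [0. 0.]
    bpre [ 1.24  0.04 -0.98  2.23 -0.19  0.35 -1.22] [0. 0.]
    bset [ 0.98  0.21 -0.75  2.23  0.16  0.21 -1.51] [0. 0.]
    bhome [ 0.83  0.28 -0.62  2.14  0.26  0.23 -1.61] [0. 0.]
lean 34 dh 6 hA 80 minz 0.034 qp [ 0.65  0.22  0.06  1.94 -0.53  1.35  0.75]
    pre [ 1.67  0.5  -1.2   1.92 -0.1   1.22  0.34] [0. 0.]
    grasp [ 1.52  0.59 -1.13  2.04 -0.05  0.99  0.29] [0. 0.]
    up [ 1.59  0.47 -1.25  1.93 -0.15  1.17  0.25] [0. 0.]
    bpre [ 1.37  0.06 -1.08  2.24 -0.41  0.34 -0.88] [0. 0.]
    bset [ 1.1   0.23 -0.84  2.24 -0.13  0.18 -1.1 ] [0. 0.]
    bhome [ 0.92  0.3  -0.67  2.15 -0.04  0.19 -1.19] [0. 0.]
```

Run:
```python
from h import *
T=cam2world('top'); f,cx,cy=K(CM('top'))
def ray(u,v,z):
    d=T[:3,:3]@np.array([(u-cx)/f,(v-cy)/f,1]); o=T[:3,3]; return o+d*(z-o[2])/d[2]
h=np.radians(-4.5)
for u,v in [(310+160/3.333,145+135/3.333),(310+272/3.333,145+148/3.333),(310+165/3.333,145+88/3.333)]:
    q=ray(u,v,.14)[:2]-[.6235,-.1435]; print(q@[np.cos(h),np.sin(h)],q@[-np.sin(h),np.cos(h)])
```

```text
0.010540519601894081 0.033088500144119015
0.008930984301277374 -0.03685342380226016
0.04047000236392483 0.032661179066290846
```

```bash
timeout 500 python3 -u - <<'E'
from jpath import *
from plan import cur
from bench import ctrl
q0=np.array(ctrl.get_state()['joint_positions']); p0,M0=cur(); f0=fk(q0,LX,SG,TZ); A=np.array([.4507,-.110,.038])
up=f0[0]+[-.02,.0,.10]; r=track(q0,lin(f0[0],f0[1],up,f0[1],4)); q1=r[0]; print(q1.round(2),r[1:])
M=rot(75,33)
best=None
for seed in ([1.5,.4,-1.1,1.9,-.1,1.2,.35],[1.2,.3,-.71,1.96,-.29,1.15,.65]):
    s=ik(A-M[:,2]*.10+[0,0,.06],M,1,q0=np.array(seed),reg=.02); print([x.round(2) for x in s])
    if best is None and s: best=s[0]
for q2 in [best]:
    N=24; Q=[q0+(q1-q0)*k/3 for k in (1,2,3)]+[q1+(q2-q1)*k/N for k in range(1,N+1)]
    for q in Q[::3]:
        P,Mm=fk(q,LX,SG,TZ); print(P.round(3),'tipz',(P+Mm[:,2]*.014)[2].round(3),'lean',np.degrees(np.arccos(-Mm[2,2])).round(0))
    o,_,_=rowsj(Q,0,p0,M0,f0); print(max(np.linalg.norm(x[1]) for x in o),max(np.linalg.norm(x[0]) for x in o))
    path=[];p,Rk=f0
    for s,rr,_ in o:
        p=p+Rk@np.array(s)/1000; Rk=Rk@R.from_rotvec(rr,degrees=True).as_matrix(); path.append((p,Rk))
    print(track(q0,path))
    for i in range(0,len(o),8): print(str(o[i:i+8]).replace(' ','').replace('.0,',',').replace('.0]',']'))
E
```

```text
[ 0.48 -0.25 -0.94  2.19  0.4   0.64  0.54] (np.float64(0.008531579939254486), np.float64(1.2138131294179597))
[array([ 1.71,  0.27, -1.16,  1.91, -0.32,  1.31,  0.39])]
[array([ 1.3 ,  0.14, -0.66,  1.92, -0.45,  1.36,  0.53])]
[0.541 0.136 0.123] tipz 0.111 lean 37.0
[0.531 0.128 0.188] tipz 0.176 lean 35.0
[0.528 0.07  0.165] tipz 0.153 lean 28.0
[0.517 0.019 0.147] tipz 0.133 lean 20.0
[ 0.502 -0.023  0.134] tipz 0.12 lean 12.0
[ 0.485 -0.057  0.129] tipz 0.115 lean 5.0
[ 0.47  -0.087  0.132] tipz 0.118 lean 9.0
[ 0.457 -0.114  0.143] tipz 0.13 lean 17.0
[ 0.445 -0.142  0.163] tipz 0.151 lean 27.0
5.01398045468867 44.99877776117925
(array([ 1.11704901,  0.12355564, -0.44885832,  1.92724215, -0.48181122,
        1.37381533,  0.56402689]), np.float64(7.850462293418876e-17), np.float64(3.2232795494557375e-15))
[[[-6.6,-15.2,-17.7],[2.7,1.6,-0.9],0],[[-13.4,-3.1,-28.2],[-0.1,0.5,0.2],0],[[-19.8,9.4,-39.3],[-2.8,-0.9,0.8],0],[[-0.1,-20.1,10.6],[1.7,2.4,3.9],0],[[-1,-19.4,10.1],[1.7,2.5,4],0],[[-1.8,-18.7,9.6],[1.5,2.4,4],0],[[-2.7,-17.8,8.9],[1.5,2.5,3.9],0],[[-3.4,-17.1,8.2],[1.3,2.4,4],0]]
[[[-4,-16.1,7.5],[1.3,2.5,4],0],[[-4.8,-15.3,6.7],[1.1,2.5,4],0],[[-5.3,-14.3,5.9],[1,2.6,4],0],[[-5.9,-13.4,4.9],[0.8,2.5,4],0],[[-6.4,-12.5,3.9],[0.8,2.6,4],0],[[-6.8,-11.5,2.8],[0.6,2.7,3.9],0],[[-7.1,-10.5,1.8],[0.5,2.6,3.9],0],[[-7.4,-9.7,0.7],[0.3,2.7,3.8],0]]
[[[-7.6,-8.7,-0.6],[0.2,2.8,3.8],0],[[-7.6,-7.8,-1.8],[0.1,2.7,3.7],0],[[-7.7,-6.9,-3],[-0,2.9,3.7],0],[[-7.7,-6.1,-4.4],[-0.2,2.8,3.5],0],[[-7.4,-5.3,-5.7],[-0.3,3,3.5],0],[[-7.3,-4.6,-7],[-0.5,2.9,3.4],0],[[-6.9,-3.8,-8.4],[-0.5,3,3.2],0],[[-6.5,-3.3,-9.8],[-0.7,3.1,3.2],0]]
[[[-6,-2.7,-11.2],[-0.8,3.1,3],0],[[-5.5,-2.2,-12.6],[-1,3.1,2.9],0],[[-4.8,-1.7,-13.9],[-1,3.2,2.7],0]]
```

>>> arm_command --motion '[[[-17,0,-30],[0,0.4,0],0],[[-17,0,-30],[0,0.4,0],0],[[-17,0,-30],[0,0.4,0],0],[[-0.1,-20.1,10.6],[1.7,2.4,3.9],0],[[-1,-19.4,10.1],[1.7,2.5,4],0],[[-1.8,-18.7,9.6],[1.5,2.4,4],0],[[-2.7,-17.8,8.9],[1.5,2.5,3.9],0],[[-3.4,-17.1,8.2],[1.3,2.4,4],0]]'

```text
time: 20.43
position: [0.5388, 0.0326, 0.1184]
tool_rot: [0.867, 2.581, -0.132]
ft_force: [-1.1, -0.2, 0.7]
grip_width: 1.001
```

>>> arm_command --motion '[[[-4,-16.1,7.5],[1.3,2.5,4],0],[[-4.8,-15.3,6.7],[1.1,2.5,4],0],[[-5.3,-14.3,5.9],[1,2.6,4],0],[[-5.9,-13.4,4.9],[0.8,2.5,4],0],[[-6.4,-12.5,3.9],[0.8,2.6,4],0],[[-6.8,-11.5,2.8],[0.6,2.7,3.9],0],[[-7.1,-10.5,1.8],[0.5,2.6,3.9],0],[[-7.4,-9.7,0.7],[0.3,2.7,3.8],0]]'

```text
time: 21.1
position: [0.4972, -0.0761, 0.0911]
tool_rot: [1.745, 2.541, 0.051]
ft_force: [0.1, -0.3, -0.5]
grip_width: 1.004
```

>>> arm_command --motion '[[[-7.6,-8.7,-0.6],[0.2,2.8,3.8],0],[[-7.6,-7.8,-1.8],[0.1,2.7,3.7],0],[[-7.7,-6.9,-3],[0,2.9,3.7],0],[[-7.7,-6.1,-4.4],[-0.2,2.8,3.5],0],[[-7.4,-5.3,-5.7],[-0.3,3,3.5],0],[[-7.3,-4.6,-7],[-0.5,2.9,3.4],0],[[-6.9,-3.8,-8.4],[-0.5,3,3.2],0],[[-6.5,-3.3,-9.8],[-0.7,3.1,3.2],0]]'

```text
time: 21.77
position: [0.4597, -0.1501, 0.1202]
tool_rot: [-2.133, -1.895, -0.437]
ft_force: [-0.3, -0.1, 0.3]
grip_width: 1.004
```

>>> arm_command --motion '[[[-6,-2.7,-11.2],[-0.8,3.1,3],0],[[-5.5,-2.2,-12.6],[-1,3.1,2.9],0],[[-4.8,-1.7,-13.9],[-1,3.2,2.7],0],[[0,0,0],[0,0,0],0]]'

```text
time: 22.1
position: [0.4467, -0.1844, 0.1466]
tool_rot: [-2.187, -1.633, -0.612]
ft_force: [-0.7, -0.4, -0.3]
grip_width: 0.998
```

Run:
```python
from over import *
where(); snap('w20')
M=rot(75,33); rows(tcp_for([.4507,-.110,.038],M,.08),M,0)
```

```text
t 22.10 tcp [ 0.4467 -0.1844  0.1466] grasp [ 0.446  -0.187   0.1508] head 75.3 lean 32.0 yz -0.016 F [-0.7 -0.4 -0.3] w 0.998 q [ 1.49  0.34 -0.92  1.86 -0.27  1.26  0.4 ]
n 2 d 57 a 2
[[[0.3,-7.6,27.3],[-0.1,0.5,-0.6],0],[[0.1,-7.7,27.2],[-0.1,0.5,-0.6],0]]
```

View pics/w20.png

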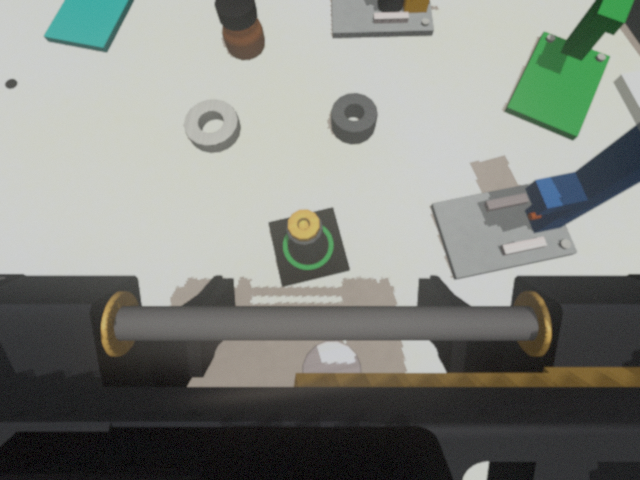

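Pad A's spacer shows with its cap at (304,224). The pulley's outline at (330,358) is beneath the hand, well below it.

Run:
```python
from over import *
from cap import cap,ray
c,z=cap('pics/w20.npz',(280,330,200,245)); T=np.load('pics/w20.npz')['T']; print(ray(304,224,.059,T))
M=rot(75,33)
p,r=rows(tcp_for([c[0],c[1],.038],M,.05),M,0); rows(tcp_for([c[0],c[1],.038],M,0),M,0,p,r,n=3)
```

```text
n 679 topz 0.060125848744403854 0.05957169171639648 circ [ 0.44930862 -0.10947073] 11.53296947479248
[ 0.44978919 -0.10959151  0.059     ]
n 3 d 86 a 2
[[[0.4,-5.5,28.2],[-0.1,0.4,-0.4],0],[[0.2,-5.6,28.2],[-0.1,0.4,-0.4],0],[[0.1,-5.6,28.2],[-0.1,0.4,-0.4],0]]
n 3 d 50 a 0
[[[-0.0,-0.0,16.7],[0.0,-0.0,-0.0],0],[[-0.1,-0.1,16.6],[0.0,-0.0,-0.0],0],[[0.0,-0.0,16.7],[0.0,-0.0,-0.0],0]]
```

>>> arm_command --motion '[[[0.4,-5.5,28.2],[-0.1,0.4,-0.4],0],[[0.2,-5.6,28.2],[-0.1,0.4,-0.4],0],[[0.1,-5.6,28.2],[-0.1,0.4,-0.4],0],[[0,0,0],[0,0,0],0]]'

```text
time: 22.48
position: [0.4405, -0.1237, 0.0734]
tool_rot: [-2.142, -1.661, -0.636]
ft_force: [-1.0, 1.1, 0.4]
grip_width: 1.003
```

Run:
```python
from over import *
where(); M=rot(75,33); rows(tcp_for([.4495,-.1095,.038],M,0),M,0,n=4)
```

```text
t 22.48 tcp [ 0.4405 -0.1237  0.0734] grasp [ 0.4399 -0.1264  0.0776] head 76.1 lean 33.3 yz -0.005 F [-1.   1.1  0.4] w 1.003 q [ 1.44  0.4  -0.93  2.01 -0.27  1.08  0.42]
n 4 d 44 a 1
[[[-1.5,1.4,10.8],[-0.2,-0.1,0.1],0],[[-1.5,1.3,10.9],[-0.2,-0.1,0.1],0],[[-1.5,1.3,10.8],[-0.2,-0.1,0.1],0],[[-1.5,1.2,10.9],[-0.2,-0.1,0.1],0]]
```

>>> arm_command --motion '[[[-1.5,1.4,10.8],[-0.2,-0.1,0.1],0],[[-1.5,1.3,10.9],[-0.2,-0.1,0.1],0],[[-1.5,1.3,10.8],[-0.2,-0.1,0.1],0],[[-1.5,1.2,10.9],[-0.2,-0.1,0.1],0],[[0,0,0],[0,0,0],0],[[0,0,0],[0,0,0],1],[[0,0,0],[0,0,0],1],[[0,0,0],[0,0,0],1]]' --force 55

```text
time: 23.15
position: [0.4554, -0.114, 0.0387]
tool_rot: [-2.174, -1.659, -0.648]
ft_force: [-0.0, -0.6, 0.1]
grip_width: 0.856
```

>>> arm_command --motion '[[[0,0,0],[0,0,0],1],[[0,0,0],[0,0,0],1],[[0,0,0],[0,0,0],1],[[0,0,0],[0,0,0],1],[[0,0,0],[0,0,0],1],[[0,0,0],[0,0,0],1]]'

```text
time: 23.65
position: [0.4546, -0.1133, 0.0382]
tool_rot: [-2.173, -1.658, -0.647]
ft_force: [-1.5, -0.2, 1.8]
grip_width: 0.404
```

```bash
timeout 300 python3 - <<'E'
from over import *
from sim import fk,track,lin,LX,SG,TZ
where(); snap('w21')
q=np.array(ctrl.get_state()['joint_positions']); p,M=cur(); f0=fk(q,LX,SG,TZ); off=p-f0[0]
gb=np.array([.6235,-.1435]); hb=np.radians(-4.5); Hb=np.array([np.cos(hb),np.sin(hb)])
for le,dh in ((33,0),(33,5)):
    # keep relation: lean as measured
    lm=np.degrees(np.arccos(-M[2,2])); Mb=rot(-4.5+dh,lm)
    up=p+[.02,0,.07]; a=np.r_[gb-.075*Hb,.10]+Mb[:,2]*.005; b=np.r_[gb-.044*Hb,.043]+Mb[:,2]*.005; c=np.r_[gb,.041]+Mb[:,2]*.005
    r1=track(q,lin(p-off,M,up-off,M,4)); r2=track(r1[0],lin(up-off,M,a-off,Mb,16)); r3=track(r2[0],lin(a-off,Mb,b-off,Mb,5)); r4=track(r3[0],lin(b-off,Mb,c-off,Mb,5))
    for r in (r1,r2,r3,r4): print('   ',r[0].round(2),np.round(r[1:],3))
    if dh==0:
        pp,RR=rows(up,M,1,n=3); rows(a,Mb,1,pp,RR)
E
```

```text
t 23.65 tcp [ 0.4546 -0.1133  0.0382] grasp [ 0.4539 -0.1159  0.0424] head 73.4 lean 32.6 yz 0.012 F [-1.5 -0.2  1.8] w 0.404 q [ 1.39  0.45 -0.91  2.04 -0.25  0.96  0.4 ]
    [ 1.41  0.36 -0.96  1.96 -0.3   1.1   0.35] [0. 0.]
    [ 1.14  0.03 -0.83  2.24 -0.3   0.34 -1.08] [0. 0.]
    [ 0.91  0.22 -0.64  2.21  0.03  0.19 -1.36] [0. 0.]
    [ 0.76  0.29 -0.52  2.12  0.11  0.21 -1.45] [0. 0.]
n 3 d 73 a 0
[[[14.0,6.7,-18.6],[0.0,0.0,0.0],1],[[14.1,6.7,-18.6],[0.0,0.0,0.0],1],[[14.0,6.7,-18.7],[0.0,0.0,0.0],1]]
n 12 d 82 a 79
[[[-0.8,6.7,0.8],[-3.5,-0.0,5.6],1],[[-0.2,6.7,1.2],[-3.5,-0.0,5.6],1],[[0.5,6.6,1.6],[-3.5,-0.0,5.6],1],[[1.1,6.4,2.0],[-3.5,-0.0,5.6],1],[[1.8,6.1,2.4],[-3.5,-0.0,5.6],1],[[2.3,5.8,2.8],[-3.5,-0.0,5.6],1],[[2.9,5.3,3.1],[-3.5,-0.0,5.6],1],[[3.3,4.9,3.4],[-3.5,-0.0,5.6],1],[[3.8,4.3,3.7],[-3.5,-0.0,5.6],1],[[4.2,3.6,3.9],[-3.5,-0.0,5.6],1],[[4.6,3.0,4.2],[-3.5,-0.0,5.6],1],[[4.7,2.2,4.2],[-3.5,-0.0,5.6],1]]
    [ 1.41  0.36 -0.96  1.96 -0.3   1.1   0.35] [0. 0.]
    [ 1.19  0.05 -0.86  2.23 -0.42  0.37 -0.87] [0. 0.]
    [ 0.99  0.24 -0.7   2.2  -0.15  0.22 -1.08] [0. 0.]
    [ 0.83  0.31 -0.57  2.11 -0.06  0.23 -1.17] [0. 0.]
```

View pics/w21.png

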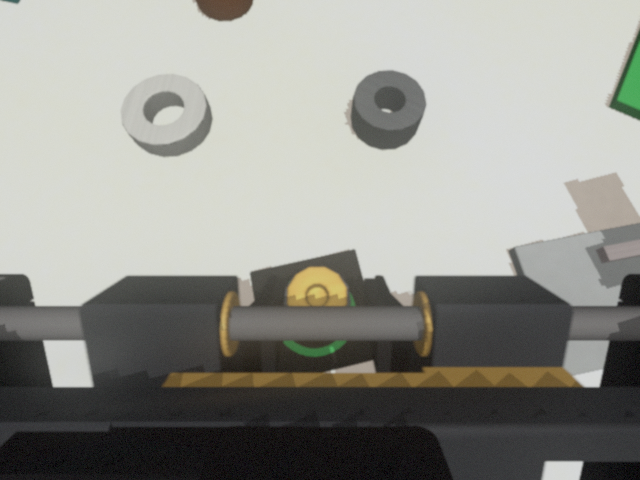

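>>> arm_command --motion '[[[1.3,-1.5,0.9],[0.4,0,0],0.4],[[1.3,-1.5,0.9],[0.4,0,0],0.4],[[1.4,-1.5,0.8],[0,0,0],0.4],[[0,0,0],[0,0,0],0.5],[[0,0,0],[0,0,0],0.5]]'

```text
time: 24.12
position: [0.4518, -0.1074, 0.0381]
tool_rot: [-2.164, -1.658, -0.634]
ft_force: [-0.4, 0.1, -0.4]
grip_width: 0.508
```

```bash
timeout 300 python3 - <<'E'
from over import *
from tilt import tilt
where(); snap('w22'); tilt('pics/w22.npz')
E
```

```text
t 24.12 tcp [ 0.4518 -0.1074  0.0381] grasp [ 0.4511 -0.11    0.0423] head 74.8 lean 32.6 yz 0.001 F [-0.4  0.1 -0.4] w 0.508 q [ 1.38  0.45 -0.91  2.04 -0.25  0.97  0.39]
pics/w22.npz 1255 940 n [0.018 0.047 0.999] c [ 0.4549 -0.1046  0.0596] tilt 2.9 dir 69.0 ext [0.022  0.0135 0.0028]
```

View pics/w22.png

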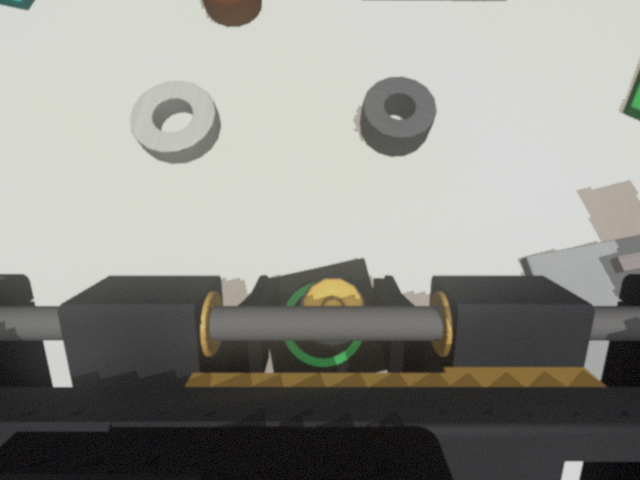

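>>> arm_command --motion '[[[-0.8,1,2.6],[0,0,0],0.5],[[0,0.5,0],[0,0,0],1],[[0,0,0],[0,0,0],1],[[0,0,0],[0,0,0],1],[[0,0,0],[0,0,0],1],[[0,0,0],[0,0,0],1]]'

```text
time: 24.67
position: [0.4537, -0.1074, 0.0356]
tool_rot: [-2.164, -1.658, -0.635]
ft_force: [0.6, -0.5, -0.5]
grip_width: 0.308
```

```bash
timeout 300 python3 - <<'E'
from over import *
from tilt import tilt
where(); snap('w23'); tilt('pics/w23.npz')
p,M=cur(); lm=np.degrees(np.arccos(-M[2,2]))
gb=np.array([.6235,-.1435]); hb=np.radians(-4.5); Hb=np.array([np.cos(hb),np.sin(hb)]); Mb=rot(-4.5,lm)
up=p+[.02,0,.07]; a=np.r_[gb-.075*Hb,.10]+Mb[:,2]*.005
pp,RR=rows(up,M,1,n=3); rows(a,Mb,1,pp,RR,n=13)
E
```

```text
t 24.67 tcp [ 0.4537 -0.1074  0.0356] grasp [ 0.453  -0.11    0.0398] head 74.8 lean 32.6 yz 0.001 F [ 0.6 -0.5 -0.5] w 0.308 q [ 1.38  0.46 -0.91  2.04 -0.24  0.96  0.38]
pics/w23.npz 1267 970 n [0.002 0.03  1.   ] c [ 0.4537 -0.1044  0.0596] tilt 1.7 dir 87.0 ext [0.0221 0.0134 0.0021]
n 3 d 73 a 0
[[[14.0,6.5,-18.7],[0.0,0.0,0.0],1],[[14.1,6.4,-18.7],[0.0,0.0,0.0],1],[[14.0,6.5,-18.7],[0.0,0.0,0.0],1]]
n 13 d 84 a 79
[[[-1.0,6.4,0.3],[-3.3,-0.0,5.1],1],[[-0.4,6.4,0.6],[-3.3,-0.0,5.1],1],[[0.1,6.4,1.0],[-3.3,-0.0,5.1],1],[[0.7,6.3,1.4],[-3.3,-0.0,5.1],1],[[1.3,6.1,1.7],[-3.3,-0.0,5.1],1],[[1.8,5.8,2.0],[-3.3,-0.0,5.1],1],[[2.3,5.6,2.4],[-3.3,-0.0,5.1],1],[[2.8,5.2,2.8],[-3.3,-0.0,5.1],1],[[3.2,4.7,2.9],[-3.3,-0.0,5.1],1],[[3.6,4.3,3.3],[-3.3,-0.0,5.1],1],[[4.0,3.7,3.5],[-3.3,-0.0,5.1],1],[[4.3,3.1,3.7],[-3.3,-0.0,5.1],1],[[4.5,2.6,3.8],[-3.3,-0.0,5.1],1]]
```

>>> arm_command --motion '[[[14,6.5,-18.7],[0,0,0],1],[[14,6.5,-18.7],[0,0,0],1],[[14,6.5,-18.7],[0,0,0],1],[[-1,6.4,0.3],[-3.3,0,5.1],1],[[-0.4,6.4,0.6],[-3.3,0,5.1],1],[[0.1,6.4,1],[-3.3,0,5.1],1],[[0.7,6.3,1.4],[-3.3,0,5.1],1],[[1.3,6.1,1.7],[-3.3,0,5.1],1]]'

```text
time: 25.38
position: [0.5031, -0.1196, 0.1012]
tool_rot: [-2.621, -1.065, -0.77]
ft_force: [-0.1, -0.8, -1.7]
grip_width: 0.307
```

>>> arm_command --motion '[[[1.8,5.8,2],[-3.3,0,5.1],1],[[2.3,5.6,2.4],[-3.3,0,5.1],1],[[2.8,5.2,2.8],[-3.3,0,5.1],1],[[3.2,4.7,2.9],[-3.3,0,5.1],1],[[3.6,4.3,3.3],[-3.3,0,5.1],1],[[4,3.7,3.5],[-3.3,0,5.1],1],[[4.3,3.1,3.7],[-3.3,0,5.1],1],[[4.5,2.6,3.8],[-3.3,0,5.1],1]]'

```text
time: 26.05
position: [0.547, -0.1361, 0.0946]
tool_rot: [3.004, -0.031, 0.878]
ft_force: [-0.0, 0.1, -2.3]
grip_width: 0.309
```

>>> arm_command --motion '[[[0,0,0],[0,0,0],1],[[0,0,0],[0,0,0],1]]'

```text
time: 26.22
position: [0.547, -0.136, 0.0947]
tool_rot: [3.006, -0.02, 0.878]
ft_force: [-0.1, 0.4, -0.6]
grip_width: 0.31
```

```bash
timeout 300 python3 - <<'E'
from over import *
from tilt import tilt
where(); loc([.6235,-.1435],-4.5); snap('w24'); tilt('pics/w24.npz'); overlay('w24',(.6235,-.1435,-4.5))
E
```

```text
t 26.22 tcp [ 0.547  -0.136   0.0947] grasp [ 0.5444 -0.136   0.0989] head -1.4 lean 32.6 yz 0.006 F [-0.1  0.4 -0.6] w 0.310 q [ 1.38 -0.02 -1.07  2.26 -0.48  0.38 -0.88]
t 26.22 local x -79.5 y 1.3 z 98.9 mm | F along -0.1 side 0.4 up -0.6 | head -1.4 lean 32.6 w 0.310
pics/w24.npz 1246 954 n [0.008 0.008 1.   ] c [ 0.5496 -0.1358  0.1187] tilt 0.7 dir 43.0 ext [0.0104 0.0224 0.0021]
```

View pics/w24o.png

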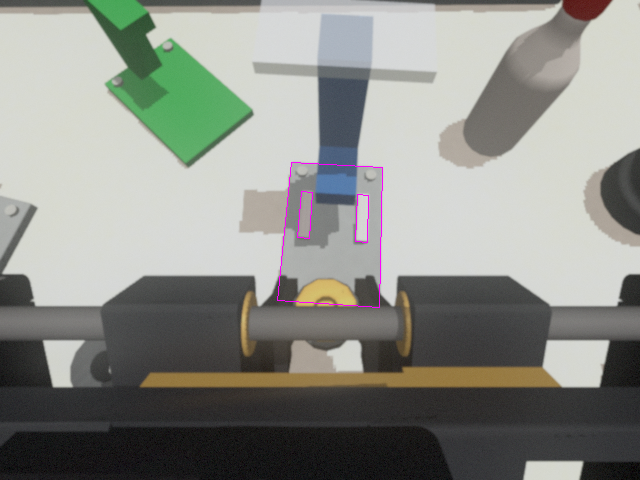

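```bash
timeout 300 python3 - <<'E'
from over import *
gb=np.array([.6235,-.1435]); hb=np.radians(-4.5); Hb=np.array([np.cos(hb),np.sin(hb)]); Mb=rot(-4.5,32.6)
a=np.r_[gb-.050*Hb,.062]+Mb[:,2]*.005
rows(a,Mb,1,n=5)
E
```

```text
n 5 d 47 a 4
[[[1.0,0.5,9.4],[-0.3,0.0,0.6],1],[[0.9,0.4,9.4],[-0.3,0.0,0.6],1],[[1.0,0.3,9.4],[-0.3,0.0,0.6],1],[[1.0,0.3,9.4],[-0.3,0.0,0.6],1],[[1.0,0.2,9.4],[-0.3,0.0,0.6],1]]
```

>>> arm_command --motion '[[[1,0.5,9.4],[-0.3,0,0.6],1],[[0.9,0.4,9.4],[-0.3,0,0.6],1],[[1,0.3,9.4],[-0.3,0,0.6],1],[[1,0.3,9.4],[-0.3,0,0.6],1],[[1,0.2,9.4],[-0.3,0,0.6],1],[[0,0,0],[0,0,0],1],[[0,0,0],[0,0,0],1]]'

```text
time: 26.85
position: [0.5763, -0.1399, 0.0573]
tool_rot: [2.995, -0.115, 0.873]
ft_force: [0.9, 0.1, -1.6]
grip_width: 0.31
```

```bash
timeout 300 python3 - <<'E'
from over import *
from tilt import tilt
where(); loc([.6235,-.1435],-4.5); a,_=snap('w25'); tilt('pics/w25.npz'); cv2.imwrite('pics/c25.png',cv2.resize(a[110:320,220:430],(600,600),interpolation=2))
E
```

```text
t 26.85 tcp [ 0.5763 -0.1399  0.0573] grasp [ 0.5736 -0.1397  0.0616] head -4.3 lean 32.5 yz -0.001 F [ 0.9  0.1 -1.6] w 0.310 q [ 1.11  0.16 -0.88  2.24  0.09  0.24 -1.46]
t 26.85 local x -50.0 y -0.1 z 61.6 mm | F along 0.9 side 0.2 up -1.6 | head -4.3 lean 32.5 w 0.310
pics/w25.npz 1263 956 n [0.006 0.018 1.   ] c [ 0.5789 -0.14    0.0813] tilt 1.1 dir 73.0 ext [0.0112 0.0229 0.0026]
```

View pics/c25.png

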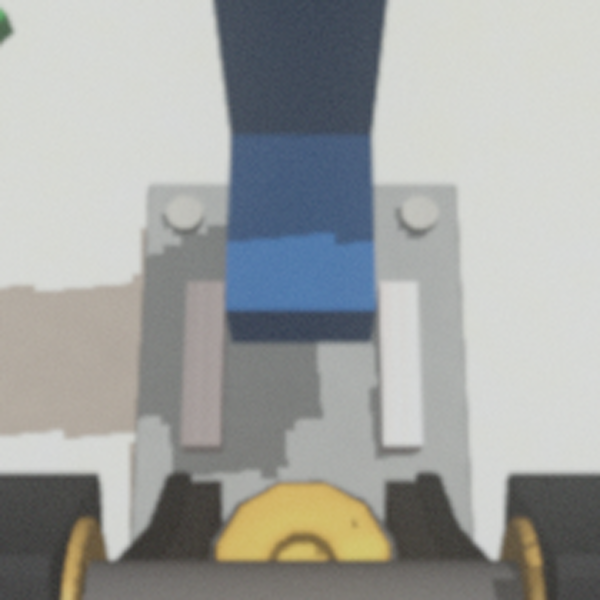

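The blue stand's roof, rails and plate are all centred on the cap (column about 302 in the crop). I'll lower onto the bare front.

>>> arm_command --motion '[[[0.4,0,8.6],[0,0,0],1],[[-2.3,0,6.2],[0,0,0],1],[[-0.8,0,3],[0,0,0],1],[[-0.5,0,1],[0,0,0],1],[[0,0,0],[0,0,0],1]]'

```text
time: 27.32
position: [0.584, -0.1411, 0.0407]
tool_rot: [2.992, -0.117, 0.876]
ft_force: [0.9, -0.8, -1.3]
grip_width: 0.306
```

```bash
timeout 300 python3 - <<'E'
from over import *
loc([.6235,-.1435],-4.5)
E
```

```text
t 27.32 local x -42.2 y -0.7 z 44.9 mm | F along 0.9 side -0.7 up -1.3 | head -4.5 lean 32.6 w 0.306
```

Another 2 mm down, to contact.

>>> arm_command --motion '[[[-0.7,0,1],[0,0,0],1],[[-0.4,0,0.6],[0,0,0],1],[[0,0,0],[0,0,0],1]]'

```text
time: 27.57
position: [0.5842, -0.1409, 0.0389]
tool_rot: [2.992, -0.117, 0.876]
ft_force: [0.0, 0.1, -1.4]
grip_width: 0.308
```

```bash
timeout 300 python3 - <<'E'
from over import *
loc([.6235,-.1435],-4.5)
E
```

```text
t 27.57 local x -42.1 y -0.5 z 43.1 mm | F along 0.0 side 0.1 up -1.4 | head -4.5 lean 32.6 w 0.308
```

>>> arm_command --motion '[[[-0.3,0,0.4],[0,0,0],1],[[0,0,0],[0,0,0],1]]'

```text
time: 27.73
position: [0.5845, -0.1409, 0.0386]
tool_rot: [2.992, -0.117, 0.877]
ft_force: [-0.2, 0.1, 1.0]
grip_width: 0.306
```

```bash
timeout 300 python3 - <<'E'
from over import *
from tilt import tilt
loc([.6235,-.1435],-4.5); a,_=snap('w26'); tilt('pics/w26.npz'); cv2.imwrite('pics/c26.png',cv2.resize(a[110:380,220:430],(467,600),interpolation=2))
E
```

```text
t 27.73 local x -41.8 y -0.4 z 42.8 mm | F along -0.2 side 0.1 up 1.0 | head -4.4 lean 32.7 w 0.306
pics/w26.npz 1269 977 n [-0.006  0.001  1.   ] c [ 0.587  -0.141   0.0626] tilt 0.4 dir 172.0 ext [0.0111 0.0228 0.0021]
```

View pics/c26.png

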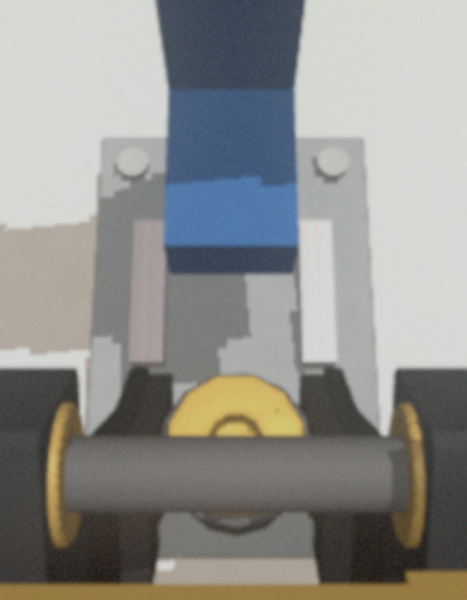

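>>> arm_command --motion '[[[5.1,0,3.2],[0,0,0],1],[[5,0,3.2],[0,0,0],1],[[5,0,3.2],[0,0,0],1],[[4.2,0,2.7],[0,0,0],1],[[0,0,0],[0,0,0],1]]'

```text
time: 28.2
position: [0.6085, -0.1423, 0.0387]
tool_rot: [2.992, -0.116, 0.878]
ft_force: [0.4, 0.3, -0.2]
grip_width: 0.312
```

```bash
timeout 300 python3 - <<'E'
from over import *
loc([.6235,-.1435],-4.5)
E
```

```text
t 28.20 local x -17.8 y 0.0 z 42.9 mm | F along 0.4 side 0.3 up -0.2 | head -4.4 lean 32.7 w 0.312
```

>>> arm_command --motion '[[[2.1,0,1.35],[0,0,0],1],[[2.1,0,1.35],[0,0,0],1],[[0,0,0],[0,0,0],1]]'

```text
time: 28.45
position: [0.6121, -0.1428, 0.0386]
tool_rot: [2.992, -0.116, 0.875]
ft_force: [-4.8, 0.4, 6.8]
grip_width: 0.309
```

```bash
timeout 300 python3 - <<'E'
from over import *
loc([.6235,-.1435],-4.5)
E
```

```text
t 28.45 local x -14.1 y -0.2 z 42.8 mm | F along -4.8 side -0.0 up 6.8 | head -4.5 lean 32.6 w 0.309
```

>>> arm_command --motion '[[[2.1,0,1.35],[0,0,0],1],[[2.1,0,1.35],[0,0,0],1],[[0,0,0],[0,0,0],1]]'

```text
time: 28.7
position: [0.6171, -0.1435, 0.0386]
tool_rot: [2.992, -0.117, 0.876]
ft_force: [-3.7, 0.2, 4.5]
grip_width: 0.311
```

```bash
timeout 300 python3 - <<'E'
from over import *
loc([.6235,-.1435],-4.5)
E
```

```text
t 28.70 local x -9.1 y -0.5 z 42.8 mm | F along -3.7 side -0.1 up 4.5 | head -4.5 lean 32.6 w 0.311
```

>>> arm_command --motion '[[[2.1,0,1.35],[0,0,0],1],[[1.3,0,0.85],[0,0,0],1],[[0,0,0],[0,0,0],1]]'

```text
time: 28.95
position: [0.621, -0.1439, 0.0386]
tool_rot: [2.992, -0.117, 0.876]
ft_force: [-4.7, 0.3, 6.9]
grip_width: 0.308
```

```bash
timeout 300 python3 - <<'E'
from over import *
loc([.6235,-.1435],-4.5)
E
```

```text
t 28.95 local x -5.1 y -0.6 z 42.8 mm | F along -4.7 side -0.1 up 6.9 | head -4.5 lean 32.6 w 0.308
```

>>> arm_command --motion '[[[1.7,0,1.1],[0,0,0],1],[[0.8,0,0.5],[0,0,0],1],[[0,0,0],[0,0,0],1]]'

```text
time: 29.2
position: [0.6239, -0.1441, 0.0386]
tool_rot: [2.992, -0.117, 0.876]
ft_force: [-6.3, -0.4, 7.7]
grip_width: 0.308
```

```bash
timeout 300 python3 - <<'E'
from over import *
loc([.6235,-.1435],-4.5)
E
```

```text
t 29.20 local x -2.2 y -0.6 z 42.8 mm | F along -6.2 side -0.9 up 7.7 | head -4.5 lean 32.6 w 0.308
```

>>> arm_command --motion '[[[1.3,0,0.8],[0,0,0],1],[[0,0,0],[0,0,0],1]]'

```text
time: 29.37
position: [0.6255, -0.1442, 0.0386]
tool_rot: [2.992, -0.117, 0.876]
ft_force: [-3.7, -0.2, 5.1]
grip_width: 0.304
```

```bash
timeout 300 python3 - <<'E'
from over import *
loc([.6235,-.1435],-4.5)
E
```

```text
t 29.37 local x -0.6 y -0.6 z 42.8 mm | F along -3.6 side -0.5 up 5.1 | head -4.5 lean 32.6 w 0.304
```

>>> arm_command --motion '[[[0.8,0,0.5],[0,0,0],1],[[0,0,0],[0,0,0],1]]'

```text
time: 29.53
position: [0.6263, -0.1443, 0.0385]
tool_rot: [2.992, -0.117, 0.876]
ft_force: [-6.9, -0.0, 6.7]
grip_width: 0.304
```

```bash
timeout 300 python3 - <<'E'
from over import *
loc([.6235,-.1435],-4.5)
E
```

```text
t 29.53 local x 0.2 y -0.6 z 42.7 mm | F along -6.9 side -0.6 up 6.7 | head -4.5 lean 32.6 w 0.304
```

>>> arm_command --motion '[[[0.8,0,0.5],[0,0,0],1],[[0,0,0],[0,0,0],1]]'

```text
time: 29.7
position: [0.6272, -0.1443, 0.0385]
tool_rot: [2.992, -0.117, 0.875]
ft_force: [-6.9, 0.7, 8.1]
grip_width: 0.308
```

```bash
timeout 300 python3 - <<'E'
from over import *
loc([.6235,-.1435],-4.5)
b,d=optics.get_image('scene'); a0=cv2.imread('pics/scene0.png')
cv2.imwrite('pics/pin2.png',np.hstack([cv2.resize(x[295:345,265:325],(396,330),interpolation=2) for x in (a0,b)])); cv2.imwrite('pics/sc27.png',b); snap('w27')
E
```

```text
t 29.70 local x 1.1 y -0.5 z 42.8 mm | F along -7.0 side 0.1 up 8.1 | head -4.5 lean 32.6 w 0.308
```

View pics/pin2.png

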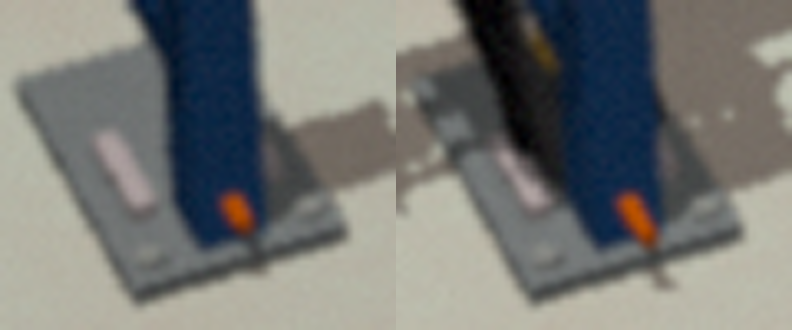

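View pics/w27.png

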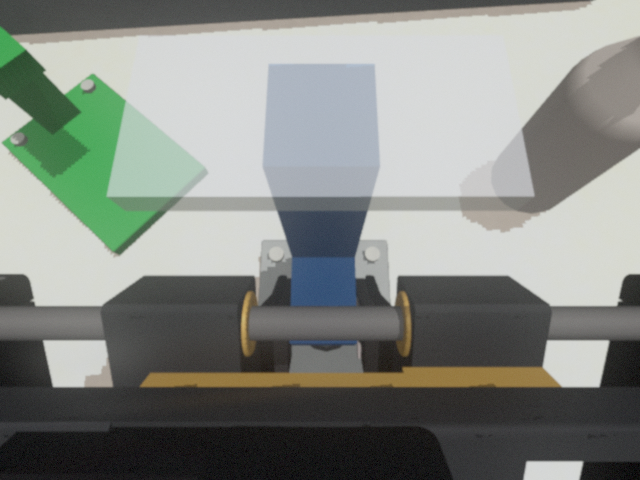

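>>> arm_command --motion '[[[0.8,0,0.5],[0,0,0],1],[[0,0,0],[0,0,0],1]]'

```text
time: 29.97
position: [0.6279, -0.1444, 0.0385]
tool_rot: [2.992, -0.117, 0.875]
ft_force: [-8.8, 0.9, 9.4]
grip_width: 0.305
```

```bash
timeout 300 python3 - <<'E'
from over import *
loc([.6235,-.1435],-4.5)
E
```

```text
t 29.97 local x 1.8 y -0.5 z 42.7 mm | F along -8.9 side 0.2 up 9.4 | head -4.5 lean 32.6 w 0.305
```

>>> arm_command --motion '[[[0.8,0,0.5],[0,0,0],1],[[0,0,0],[0,0,0],1]]'

```text
time: 30.13
position: [0.6287, -0.1444, 0.0385]
tool_rot: [2.992, -0.116, 0.874]
ft_force: [-10.8, 1.7, 10.6]
grip_width: 0.307
```

```bash
timeout 300 python3 - <<'E'
from over import *
loc([.6235,-.1435],-4.5)
E
```

```text
t 30.13 local x 2.6 y -0.4 z 42.7 mm | F along -10.9 side 0.9 up 10.6 | head -4.5 lean 32.6 w 0.307
```

>>> arm_command --motion '[[[0.8,0,0.5],[0,0,0],1],[[0,0,0],[0,0,0],1]]'

```text
time: 30.3
position: [0.6288, -0.1444, 0.0384]
tool_rot: [2.992, -0.117, 0.871]
ft_force: [-18.6, 2.5, 19.4]
grip_width: 0.305
```

```bash
timeout 300 python3 - <<'E'
from over import *
loc([.6235,-.1435],-4.5)
b,d=optics.get_image('scene'); a0=cv2.imread('pics/scene0.png')
cv2.imwrite('pics/pin3.png',np.hstack([cv2.resize(x[295:345,265:325],(396,330),interpolation=2) for x in (a0,b)])); cv2.imwrite('pics/sc28.png',b)
# orange centroid shifts
def cen(im,box):
    u0,u1,v0,v1=box; h=cv2.cvtColor(im[v0:v1,u0:u1],cv2.COLOR_BGR2HSV).astype(int); m=(h[...,0]<13)&(h[...,1]>170)&(h[...,2]>110); v,u=np.nonzero(m); return len(v),(u.mean()+u0).round(2) if len(v) else None,(v.mean()+v0).round(2) if len(v) else None,v.max()+v0 if len(v) else None
for n in ('scene0','sc19','sc27','sc28'):
    im=cv2.imread(f'pics/{n}.png'); print(n,'blue',cen(im,(290,312,318,340)),'yel',cen(im,(398,412,275,292)))
E
```

```text
t 30.30 local x 2.7 y -0.5 z 42.6 mm | F along -18.7 side 1.0 up 19.4 | head -4.6 lean 32.5 w 0.305
scene0 blue (9, np.float64(300.56), np.float64(326.56), np.int64(329)) yel (0, None, None, None)
sc19 blue (9, np.float64(300.56), np.float64(326.56), np.int64(329)) yel (2, np.float64(406.5), np.float64(285.0), np.int64(285))
sc27 blue (12, np.float64(301.42), np.float64(328.25), np.int64(331)) yel (2, np.float64(406.5), np.float64(285.0), np.int64(285))
sc28 blue (10, np.float64(301.0), np.float64(327.6), np.int64(331)) yel (1, np.float64(407.0), np.float64(285.0), np.int64(285))
```

View pics/pin3.png

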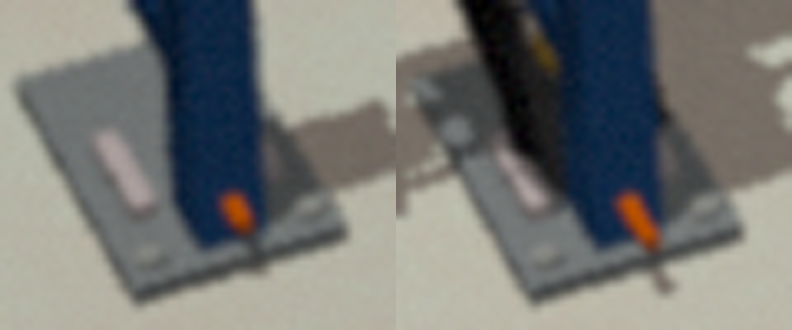

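Run:
```python
import cv2,numpy as np
f=lambda n:cv2.imread(f'pics/{n}.png')
def row(b): return np.hstack([cv2.resize(f(n)[b[2]:b[3],b[0]:b[1]],(260,260),interpolation=cv2.INTER_CUBIC) for n in ('scene0','sc19','sc28')])
cv2.imwrite('pics/pins.png',np.vstack([row((285,315,315,345)),row((393,423,272,302))]))
```

```text
(no output)
```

View pics/pins.png

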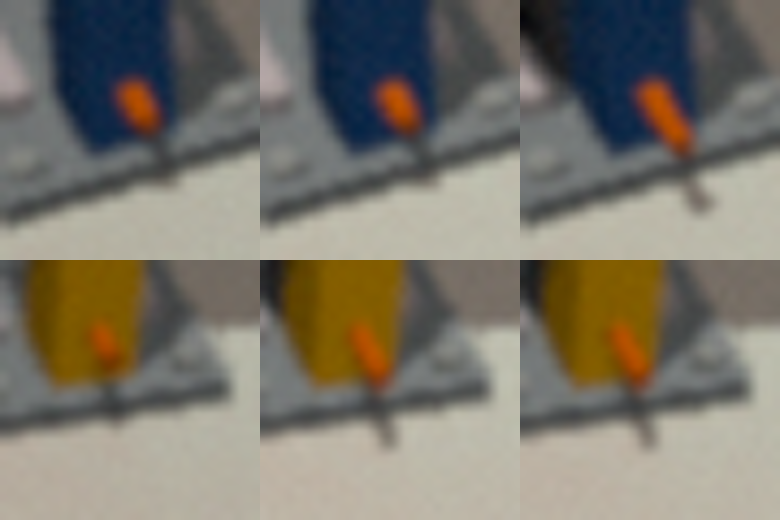

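Both seat pins stick out their column backs by about the same extra length, and the push met a stiff stop. I'll ease off and release.

>>> arm_command --motion '[[[-0.8,0,-0.5],[0,0,0],1],[[0,0,0],[0,0,0],1],[[0,0,0],[0,0,0],0.3],[[0,0,0],[0,0,0],0.3],[[0,0,0],[0,0,0],0.3],[[0,0,0],[0,0,0],0.3],[[0,0,0],[0,0,0],0.3],[[0,0,-6],[0,0,0],0.3]]'

```text
time: 31.02
position: [0.6259, -0.1436, 0.0425]
tool_rot: [2.994, -0.117, 0.875]
ft_force: [-0.5, -0.4, -0.9]
grip_width: 0.654
```

>>> arm_command --motion '[[[0,0,-22],[0,0,0],0.3],[[0,0,-35],[0,0,0],0.3],[[0,0,-35],[0,0,0],0.3],[[0,0,-20],[0,0,0],0.3],[[0,0,0],[0,0,0],0.3]]'

```text
time: 31.43
position: [0.5754, -0.143, 0.1285]
tool_rot: [2.985, -0.124, 0.882]
ft_force: [0.6, -0.7, -0.1]
grip_width: 0.696
```

```bash
timeout 300 python3 - <<'E'
from over import *
where(); snap('w29'); b,d=optics.get_image('scene'); cv2.imwrite('pics/sc29.png',b); t,_=optics.get_image('top'); cv2.imwrite('pics/t29.png',t)
f=lambda n:cv2.imread(f'pics/{n}.png')
def row(b): return np.hstack([cv2.resize(f(n)[b[2]:b[3],b[0]:b[1]],(260,260),interpolation=cv2.INTER_CUBIC) for n in ('scene0','sc28','sc29')])
cv2.imwrite('pics/pins2.png',np.vstack([row((285,315,315,345)),row((393,423,272,302))]))
cv2.imwrite('pics/s29.png',cv2.resize(b[215:345,250:430],(800,578),interpolation=2))
E
```

```text
t 31.43 tcp [ 0.5754 -0.143   0.1285] grasp [ 0.5727 -0.1428  0.1327] head -5.1 lean 32.9 yz 0.003 F [ 0.6 -0.7 -0.1] w 0.696 q [ 1.31 -0.02 -1.03  2.19 -0.3   0.42 -1.14]
```

View pics/pins2.png

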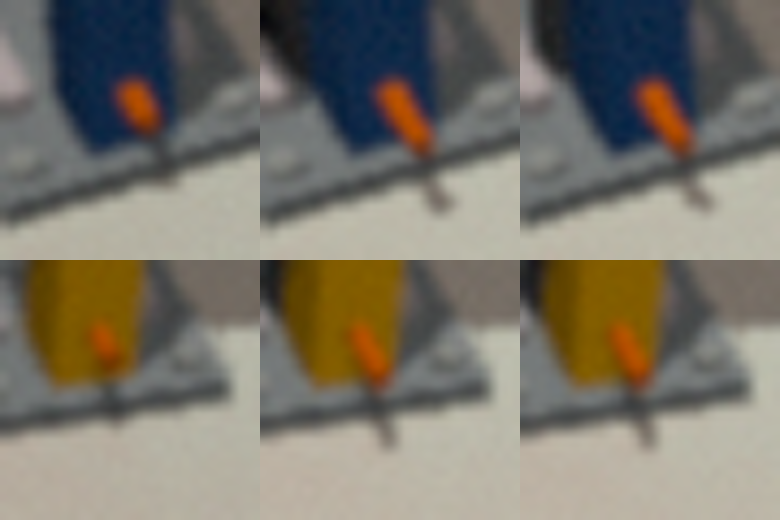

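View pics/s29.png

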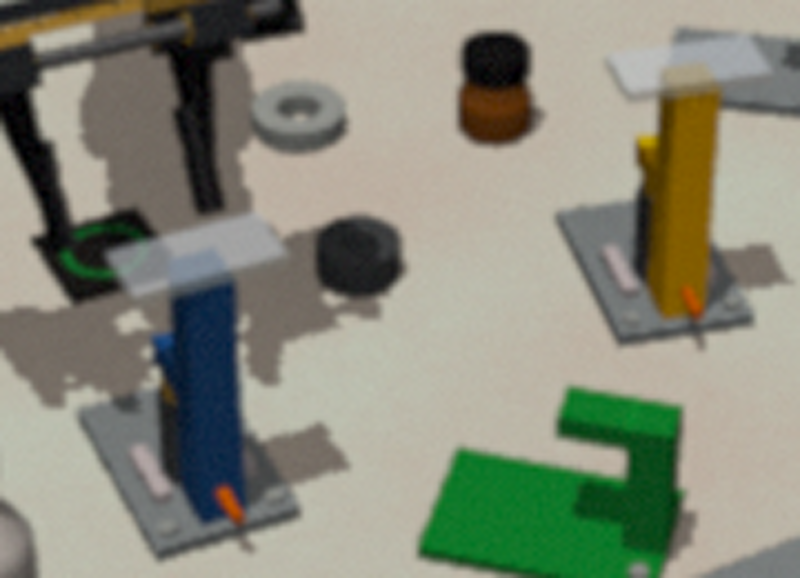

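View pics/w29.png

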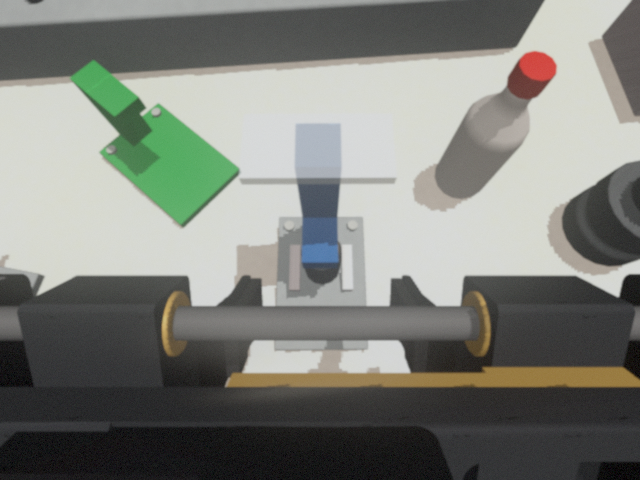

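View pics/t29.png

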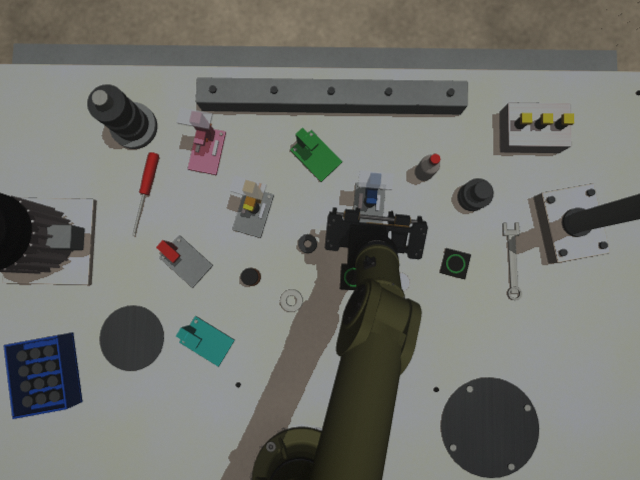

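>>> arm_command --motion '[[[0,0,-25],[0,0,0],0.3],[[0,0,-15],[0,0,0],0.3],[[0,0,0],[0,0,0],0.3],[[0,0,0],[0,0,0],0.3],[[0,0,0],[0,0,0],0.3],[[0,0,0],[0,0,0],0.3]]'

```text
time: 32.08
position: [0.5534, -0.1393, 0.1574]
tool_rot: [2.993, -0.121, 0.876]
ft_force: [0.5, 0.7, -0.3]
grip_width: 0.699
```

```bash
timeout 300 python3 - <<'E'
from over import *
from cap import *
where(); a,T=snap('w30')
# pin tip shift estimate along stand x for both, by projecting
for nm,g,h in (('blue',(.6235,-.1435),-4.5),('yel',(.605,.1255),-14.5)):
    H=np.array([np.cos(np.radians(h)),np.sin(np.radians(h)),0]); p=np.array([*g,.024]); q=proj('scene',[p+.038*H,p+.045*H]); print(nm,'7mm pin travel in px',q[1]-q[0])
cv2.imwrite('pics/c30.png',cv2.resize(a[:300],(800,375)))
E
```

```text
t 32.08 tcp [ 0.5534 -0.1393  0.1574] grasp [ 0.5507 -0.1391  0.1617] head -4.4 lean 32.6 yz -0.002 F [ 0.5  0.7 -0.3] w 0.699 q [ 1.31 -0.17 -0.96  2.2  -0.54  0.54 -0.94]
blue 7mm pin travel in px [1.30691097 2.16482205]
yel 7mm pin travel in px [1.10226105 1.91487463]
```

View pics/c30.png

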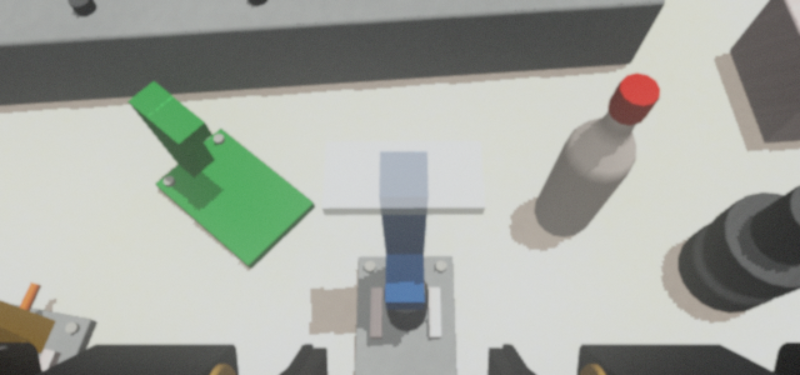

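```bash
python3 -c "
from bench import ctrl
print(ctrl.close_job()); print(ctrl.get_state()['time'])"
```

```text
the job is handed in; nothing more can be done
None
the job is handed in; nothing more can be done
```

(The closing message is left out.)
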